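Ballast the tree stand: pry out the split ring, load, cap and clamp

ROBOT

A 6-joint arm with a two-finger parallel gripper is mounted at the origin on the work surface. World frame = base frame: x ahead of the robot, y to its left, z up, the work surface at z = 0. Lengths are in m, angles in rad, forces in N, time in s.
With the tool pointing down it reaches from about 0.275 to 0.75 m from the base axis. Payload 10.2 kg.
Tool frame: the origin (TCP) lies at the very end of the fingers, on their centre line; the grasp point (between the pads) lies env.grip_point_offset behind it (env.grip_point_offset is the distance from the TCP to the grasp point, in m); z points along the fingers, x is the direction in which the jaws open and shut, and the axes are right-handed (so a half turn about z gives the same grasp; the last joint's range is limited). The gripper opens to 85 mm and grips with 20 to 120 N. Pads are 22 mm wide; open, the fingers measure 114 mm over their backs; the gripper's body (76 mm by 85 mm) begins 54 mm behind the grasp point. The pads swing forward as they close: fully open they stand 13 mm farther back than shut.
Start: joints at [-1.45, 0.313, 1.498, -0, 1.331, -0.223], TCP at [0.177, -0.494, 0.231] pointing down, gripper open.
Joint ranges: [-2.94, 2.94], [-0.97, 2.17], [0.19, 2.56], [-1.23, 4.37], [0.02, 3.11], [-2.88, 2.88]. Speed limits (rad/s): [2.39, 2.39, 3.01, 3.14, 3.14, 3.14].

INTERFACE

Orientations are given as a 3x3 rotation matrix whose columns are the frame's x, y, z axes.
In Python, from rig import monitor, viewer, order, models, env gives the robot as it stands.
- The arm moves only by the tool carry_out, never from a script. Its argument "targets" is a list of rows, each an object of numbers: "fingers": the opening, from -1 (shut) to 1 (fully open); "dx", "dy", "dz": the shift along the tool's x, y, z in cm; "ax", "ay", "az": the turn, a rotation vector about the tool's x, y, z in rad. A call has 1 to 12 rows; each row shifts and turns the commanded pose from where the row before left it, along the tool's axes as they then stand; what a row does not reach is not made up. A row lasts 1/12 s, in which the tool goes at most 41.7 mm and 7.16 degrees, less where a joint would pass 70% of its speed; a pose out of reach is approached as far as the arm can. A call with a gripper value outside its range is refused whole. The fingers move at their own pace and stop on an object; the grip force is fixed at half the most. Time passes only in rows, so rows that do not move let the fingers close. It gives the time, the measured TCP pose, the force and the opening at its end, in the units of the state.
- monitor.sense(): the state, without advancing time (a new reading comes with each control period).
- viewer.read_camera(name): name is "scene" or "top" or "wrist"; returns the picture (480x640x3 uint8, red, green, blue); there is no depth.
- viewer.camera_params(name): a dict with "K" (3x3 intrinsics, pixels), "dist_coeffs" ([k1, k2, p1, p2, k3] as OpenCV has them; the pictures are not rectified), "xyz" and "attitude" of the camera in the world. Camera axes: x right, y up, looking along -z (the intrinsics and any distortion apply to the point x, -y, -z); pixel columns grow to the right and rows downward; lengths in m; the calibration is good to about 2 mm. A picture is of the moment at which its call begins: read the wrist's pose just before it. camera_params takes no time and is no camera call; for the wrist camera it gives the pose at the moment of the call.
- order.close_job(): hands the job in, once; it reports no verdict.
Trained networks look in the newest picture that a camera, given by its name, has taken for a name from the list of things; names that differ only in an ending like _2 or _b are one class to them, and where a whole thing is asked for, a point or a joint stands for the part that bears it (a point fixed in the world has none). Each returns a list of dicts, best first, with "score" (0 to 1); they miss things now and then, are a little off and sometimes report something else, mostly with a low value. They report only what shows in the picture. A call takes as long as a camera call. They do not tell look-alikes from the thing itself.
- models.spot_in(thing, camera): "rect" ([centre column, centre row, width, height] in pixels, round what is visible of it).
The state is a dict: "clock": time; "joint_positions": joint angles; "dq": joint speeds; "joint_torque": joint torques, N m; "position": TCP position; "tool_rot": TCP orientation; "wrist_force": force on the tool from outside, world axes, zero at the start; "ft_torque": the same for the moment, N m; "gripper_width": finger opening in m.
Only numpy, scipy, OpenCV 4.12 (cv2) and the standard library are available. Lean on these libraries where they do the work, as an engineer would, in place of code of your own. Each camera call takes 0.05 s, during which the arm holds its last target. There are 200 camera calls.

TASK

Ballast the tree stand and close it: take the pick from its rest, slip its tip through the slot in the stand's rim under the end of the split ring, lift the ring out of its groove with it, lay the ring in the black bin and the pick back on its rest. Then take the cap off, put every steel slug into the stand's well, set the cap back flat on its seat and swing the clamp arm fully down onto it. Leave the other things on the table where they are.

Things in the scene. Friction and masses are not known exactly. Their poses are not given: they have to be found in the camera images.
- stand: round green tree stand, fixed, 196 mm across, origin at the centre of its underside on the table, z up. Well floor 8 mm up; well 128 mm across up to the cap seat at 50 mm; then the bore is 148 mm across up to the ring ledge at 78 mm; then 168 mm across up to the rim top at 85 mm. Slot in the wall on its -x side, clamp post on its +x side (98 to 122 mm out, up to 105 mm high)
- lips (a point): point between the stand's two steel lips, at +x: at 40 degrees either side of the stand's +x axis, each about 32 mm long, 87 to 92 mm high, reaching in to 75 mm from the axis. They overhang the ledge and form the groove that holds the ring's far side
- slot (a point): middle of the slot in the stand's wall, 91 mm from the stand's axis, 68 mm above the table. The slot is 18 mm wide, floor 50 mm high, open at the top and right through the wall from outside to inside; axes as stand (it runs along x through the stand's axis, outward is -x)
- ring_center (a point): split steel retaining ring, flat, rigid, 160 mm outside, 132 mm inside diameter, band 14 mm wide, 5 mm thick, 45 g; this point: centre of its circle, half-way up. Starts on the ledge under the lips, underside 78 mm up, 22 mm above the cap's disc, its band crossing the slot. Raise its slot side above the rim, draw it out (-x of the stand) 22 mm: it is free and can lie on the rim, overhanging 4 mm
- ring_end (a point): the ring's end beside the slot, middle of the band, half-way up, 1 mm from the split (a 20 degree gap); it starts about 11 mm to the +y side of the slot's middle line (stand's axes)
- pick_grip (a point): pick: middle of its wooden handle (18 x 18 mm section, from 45 mm behind to 30 mm ahead of this point), 60 g. x points along the pick to its tip, z up: a flat steel shank 10 mm wide, 4 mm thick at handle mid-height runs on to x = 84 mm, where a nib 4 mm long (x 80 to 84) stands up 5 mm above it (top 7 mm above this point)
- pick_tip (a point): end of the pick's nib, its top (84 mm ahead of and 7 mm above the handle's middle)
- rest: pick rest, fixed: base plate 90 x 50 x 6 mm with two black saddles 10 mm thick at x = -38 and x = 23 mm, each with a floor 32 mm high between cheeks 34 mm apart, 44 mm high; origin under the place of the handle's middle; the pick lies along x, tip to +x
- rest_grip (a point): where the handle's middle lies when the pick is on its rest (41 mm above the table)
- cap_knob (a point): cap: grey disc 140 mm across, 6 mm thick, with a black knob 24 mm across and 36 mm high in the middle, 150 g; this point is the knob's centre, 24 mm above the disc's underside. Seated in the stand, its underside is 50 mm above the table and this point 74 mm
- slug0_center (a point): steel ballast slug, a plain upright cylinder 26 mm across and 38 mm high, 0.1 to 0.2 kg; this point is its centre. Two to four slugs are present; absent ones have no pose
- slug1_center (a point): steel ballast slug, a plain upright cylinder 26 mm across and 38 mm high, 0.1 to 0.2 kg; this point is its centre. Two to four slugs are present; absent ones have no pose
- slug2_center (a point): steel ballast slug, a plain upright cylinder 26 mm across and 38 mm high, 0.1 to 0.2 kg; this point is its centre. Two to four slugs are present; absent ones have no pose
- slug3_center (a point): steel ballast slug, a plain upright cylinder 26 mm across and 38 mm high, 0.1 to 0.2 kg; this point is its centre. Two to four slugs are present; absent ones have no pose
- bin: black open bin, fixed, 210 x 210 mm, walls 5 mm thick and 35 mm high, floor 5 mm; origin at the centre of its underside
- clamp (a joint): clamp arm on the stand: 0 = down, level, its rubber foot on the cap; grows as it swings up and out; about 1.6 upright, stop at 2.75; starts open. Stiff: it stays where it is left, about 1 N at the tip moves it
- clamp_hinge (a point): clamp hinge, 110 mm from the stand's axis on its +x side, 100 mm above the table; the hinge line runs along the stand's y axis
- clamp_tip (a point): black cross grip at the clamp arm's end, 79 mm from the hinge, 20 mm across and 24 mm wide; the steel arm is 14 mm wide, 10 mm thick; the rubber foot, 14 mm across, is 63 mm from the hinge and reaches 41 mm below the arm's middle
- tape_center (a point): bystander, not to be disturbed: cardboard tape roll, 90 mm across, 30 mm high; this point is its centre
- tree_center (a point): bystander, not to be disturbed: small green display tree, 84 mm across, 190 mm high; this point 60 mm up
- glue_center (a point): bystander, not to be disturbed: glue bottle, 48 mm across, 130 mm high; this point is its centre
- carton_center (a point): bystander, not to be disturbed: small cardboard carton 80 x 65 x 50 mm; this point is its centre
- mug_center (a point): bystander, not to be disturbed: small white mug, 68 mm across plus handle, 62 mm high; this point 30 mm up
Things that resemble listed ones, but are neither listed nor needed, are in the scene too. There is more than one size of the part that bears cap_knob; the job needs the middle-sized.

How it is judged:
By the outcome, as a careful person would: the job done as asked, in the order asked, and still so for the second after the job is handed in, with the robot touching nothing.
Of slug0, slug1, slug2, slug3 only 2 to 4 are there at a start; the rules pass over those that are not, and their reading is None.
At some moment in a run one of slug0, slug1, slug2, slug3 may be knocked a few centimetres aside while the robot is not near it.
It also fails if it takes over 210 s, if anything falls off the work surface, if the arm or the gripper's body presses on something with over 40 N, if the wrist force passes 120 N, or if a joint passes its speed limit or range.

## Working session

There is one attempt and no reset: what is moved stays moved. The work goes in short steps, Python scripts to look and compute and a tool call to move; the robot and the scene stay as the last step left them, time stands still between calls to the robot, and variables do not carry over. Pictures are saved under pics/ and viewed, about 12 in all and at most 16, crops included, and the job is handed in when it is done.

Besides the shell and the picture viewer there is one more tool, called after "Request:" by a JSON object that holds its "fn" and its "kwargs", one argument or row to a line. carry_out: Moves the arm, as the interface text tells. Its arguments: {"type":"object","properties":{"targets":{"type":"array"}},"required":["targets"]}

```bash
ls; mkdir -p pics; python3 - <<'E'
from rig import monitor, viewer, order, models, env
import cv2, numpy as np
s=monitor.sense(); print({k:np.round(v,3).tolist() for k,v in s.items()}, env.grip_point_offset)
for c in ["scene","top","wrist"]:
    im=viewer.read_camera(c); cv2.imwrite(f"pics/{c}0.png",im[:,:,::-1]); p=viewer.camera_params(c)
    print(c,{k:np.round(v,3).tolist() for k,v in p.items()})
E
```

```text
pics
{'clock': 0.0, 'joint_positions': [-1.45, 0.313, 1.498, -0.0, 1.331, -0.223], 'dq': [-0.001, -0.001, -0.002, -0.001, 0.001, -0.001], 'joint_torque': [-0.0, -41.226, -25.974, -0.0, 0.004, 0.0], 'position': [0.177, -0.494, 0.231], 'tool_rot': [[0.337, -0.941, -0.0], [-0.941, -0.337, 0.001], [-0.001, -0.0, -1.0]], 'wrist_force': [0.017, 0.756, -0.426], 'ft_torque': [-0.015, 0.024, 0.055], 'gripper_width': 0.085} 0.0187
scene {'K': [[468.408, 0.0, 316.817], [0.0, 468.408, 241.744], [0.0, 0.0, 1.0]], 'dist_coeffs': [-0.083, 0.0, 0.0, 0.0, 0.0], 'xyz': [1.175, -0.256, 0.789], 'attitude': [[0.37, -0.655, 0.658], [0.929, 0.249, -0.275], [0.016, 0.713, 0.701]]}
top {'K': [[453.427, 0.0, 319.893], [0.0, 453.427, 234.897], [0.0, 0.0, 1.0]], 'dist_coeffs': [-0.11, 0.0, 0.0, 0.0, 0.0], 'xyz': [0.364, 0.034, 1.101], 'attitude': [[0.005, 0.988, -0.154], [-1.0, 0.009, 0.028], [0.029, 0.154, 0.988]]}
wrist {'K': [[385.737, 0.0, 319.874], [0.0, 385.737, 234.268], [0.0, 0.0, 1.0]], 'dist_coeffs': [-0.006, 0.0, 0.0, 0.0, 0.0], 'xyz': [0.242, -0.471, 0.374], 'attitude': [[0.337, 0.907, 0.254], [-0.942, 0.325, 0.089], [-0.002, -0.27, 0.963]]}
```

View pics/top0.png

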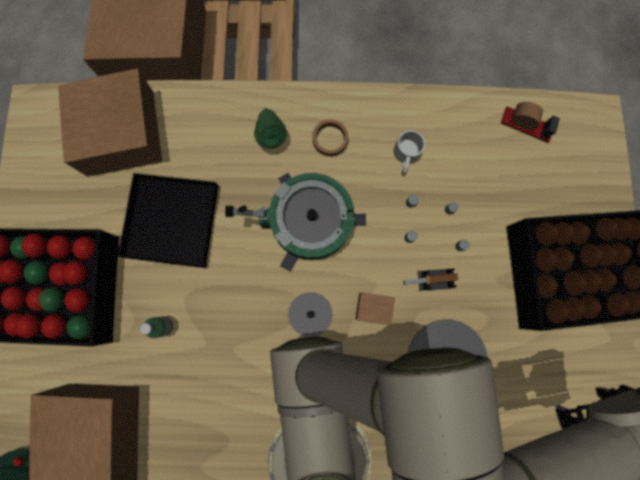

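View pics/scene0.png

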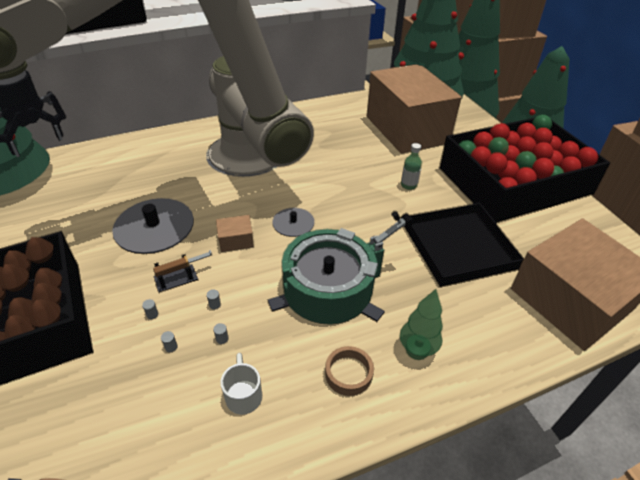

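Top view: the stand is at (312,215), with its clamp to the left (world +y) and its slot to the right. The bin is at (172,220) and the pick on its rest at (432,280), tip to the left. There are four slugs at (412,200), (452,207), (410,236) and (462,244). There are three caps: a small one at (310,313), a large one at (447,355), and the middle-sized one in the stand. Next I'll get numbers.

```bash
cat > h.py <<'E'
from rig import monitor, viewer, order, models, env
import cv2, numpy as np
def ray(c,px,p=None):
    p=p or viewer.camera_params(c); K=np.array(p["K"]);d=np.array(p["dist_coeffs"])
    u=cv2.undistortPoints(np.array([[px]],float),K,d)[0,0]
    v=np.array(p["attitude"])@np.array([u[0],-u[1],-1.]); return np.array(p["xyz"]),v/np.linalg.norm(v)
def onz(c,px,z,p=None):
    o,v=ray(c,px,p); return o+v*(z-o[2])/v[2]
def tri(obs):
    A=np.zeros((3,3));b=np.zeros(3)
    for o,v in obs:
        M=np.eye(3)-np.outer(v,v);A+=M;b+=M@o
    return np.linalg.solve(A,b)
def proj(c,X,p=None):
    p=p or viewer.camera_params(c);R=np.array(p["attitude"]);q=R.T@(np.array(X,float)-p["xyz"])
    return cv2.projectPoints(np.array([[q[0],-q[1],-q[2]]]),np.zeros(3),np.zeros(3),np.array(p["K"]),np.array(p["dist_coeffs"]))[0][0,0]
def shift(P,xdir=None):
    "tool shift cm to TCP P (world); az to make tool x along xdir (mod pi), tool down"
    s=monitor.sense();R=np.array(s["tool_rot"]);d=R.T@(np.array(P)-s["position"])*100
    r=[np.round(d,2).tolist()]
    if xdir is not None:
        t=R.T@np.array([xdir[0],xdir[1],0]);a=np.arctan2(t[1],t[0]);a=(a+np.pi/2)%np.pi-np.pi/2;r.append(round(a,3))
    return r
def shot(c,name,box=None,k=1):
    im=viewer.read_camera(c)[:,:,::-1];o=im
    if box: o=im[box[1]:box[3],box[0]:box[2]]
    if k!=1:o=cv2.resize(o,None,fx=k,fy=k,interpolation=cv2.INTER_CUBIC)
    cv2.imwrite(f"pics/{name}.png",o); return im
E
python3 - <<'E'
from h import *
for c in ["top","scene"]: shot(c,c+"1")
for t in ["stand","rest","pick_grip","pick_tip","ring_center","ring_end","cap_knob","slot","lips","slug0_center","bin","clamp_tip","clamp_hinge"]:
    print(t)
    for c in ["top","scene"]:
        r=models.spot_in(t,c); print("  ",c,[(np.round(x["rect"]).astype(int).tolist(),round(x["score"],2)) for x in r[:5]])
E
```

```text
stand
   top [([297, 221, 140, 92], 0.6), ([167, 222, 100, 96], 0.33)]
   scene [([339, 266, 144, 112], 0.95)]
rest
   top [([434, 280, 32, 19], 0.59)]
   scene [([175, 272, 43, 40], 0.69), ([214, 299, 12, 20], 0.49)]
pick_grip
   top [([431, 280, 48, 13], 0.62)]
   scene [([183, 264, 57, 25], 0.64)]
pick_tip
   top [([430, 279, 52, 11], 0.65)]
   scene [([184, 265, 56, 25], 0.92)]
ring_center
   top [([311, 216, 65, 68], 0.85)]
   scene [([329, 265, 75, 61], 0.65)]
ring_end
   top [([308, 214, 70, 66], 0.92)]
   scene []
cap_knob
   top [([309, 216, 64, 54], 0.94), ([448, 339, 75, 36], 0.91), ([309, 315, 44, 46], 0.6), ([408, 151, 30, 45], 0.39)]
   scene [([293, 221, 42, 32], 0.84), ([330, 267, 62, 42], 0.81), ([153, 225, 80, 56], 0.81), ([464, 243, 116, 83], 0.33)]
slot
   top [([293, 221, 139, 98], 0.92)]
   scene [([342, 267, 148, 116], 0.96)]
lips
   top [([293, 221, 139, 100], 0.91)]
   scene [([152, 309, 16, 24], 0.61), ([338, 267, 144, 113], 0.6), ([393, 229, 40, 36], 0.49)]
slug0_center
   top [([331, 138, 36, 39], 0.73)]
   scene [([223, 332, 16, 24], 0.78)]
bin
   top [([166, 222, 98, 93], 0.6)]
   scene [([464, 245, 117, 86], 0.95)]
clamp_tip
   top [([244, 212, 39, 13], 0.81), ([269, 128, 32, 42], 0.17)]
   scene [([392, 227, 38, 33], 0.96), ([184, 266, 56, 30], 0.55), ([341, 268, 149, 112], 0.37)]
clamp_hinge
   top [([296, 222, 140, 94], 0.8), ([168, 222, 99, 93], 0.58)]
   scene [([342, 268, 143, 114], 0.57)]
```

```bash
python3 - <<'E'
import cv2
im=cv2.imread("pics/top0.png")[165:305,220:480]
cv2.imwrite("pics/topc.png",cv2.resize(im,None,fx=3,fy=3,interpolation=cv2.INTER_CUBIC))
E
```

```text
(no output)
```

View pics/topc.png

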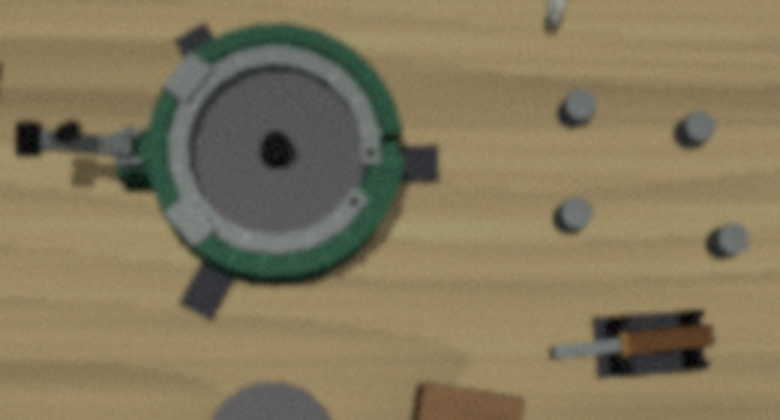

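The crop shows the stand rim centred at about (271,153), with the ring's split at (370,152) and (355,200). The slot notch is near (392,140), just above the ring end. The slug tops are at (580,103), (698,126), (575,212) and (733,238), and the pick runs from tip (553,352) to handle end (712,335). The cap in the stand sits between the small and large ones in size, so it is the middle-sized one the job needs.

```bash
python3 - <<'E'
from h import *
f=lambda x,y,z:np.round(onz("top",(220+x/3,165+y/3),z),4)
print("stand",f(271,153.5,.085),"knob",f(276,150,.092),"slot",f(391,139,.085),"clamp tip",f(28,138,.13))
for s in [(580,103),(698,126),(575,212),(733,238)]: print("slug",f(*s,.038))
print("pick tip",f(552,352,.045),"hend",f(712,335,.05), "bin",np.round(onz("top",(171,221),.02),3))
for n in ["tape_center","tree_center","glue_center","carton_center","mug_center"]:
    for r in models.spot_in(n,"top")[:2]: print(n,np.round(r["rect"]),round(r["score"],2),np.round(onz("top",r["rect"][:2],.04),3))
p=viewer.camera_params("wrist");s=monitor.sense();R=np.array(s["tool_rot"])
print("cam in tool",R.T@(np.array(p["xyz"])-s["position"]),(R.T@np.array(p["attitude"])).round(3).tolist())
E
```

```text
stand [0.5661 0.0271 0.085 ] knob [0.5674 0.0233 0.092 ] slot [ 0.5783 -0.0646  0.085 ] clamp tip [0.567  0.2044 0.13  ]
slug [ 0.6199 -0.2231  0.038 ]
slug [ 0.6022 -0.3204  0.038 ]
slug [ 0.5305 -0.2165  0.038 ]
slug [ 0.5104 -0.3455  0.038 ]
pick tip [ 0.4185 -0.1938  0.045 ] hend [ 0.4316 -0.3209  0.05  ] bin [0.564 0.366 0.02 ]
tape_center [332. 139.  35.  41.] 0.88 [ 0.769 -0.025  0.04 ]
tape_center [292. 221. 139. 100.] 0.63 [0.563 0.07  0.04 ]
tree_center [270. 128.  36.  37.] 0.96 [0.795 0.129 0.04 ]
glue_center [156. 328.  27.  26.] 0.93 [0.309 0.383 0.04 ]
carton_center [375. 308.  38.  36.] 0.61 [ 0.359 -0.126  0.04 ]
carton_center [329. 141.  34.  36.] 0.26 [ 0.765 -0.018  0.04 ]
mug_center [408. 152.  28.  46.] 0.94 [ 0.739 -0.214  0.04 ]
mug_center [295. 221. 141. 101.] 0.54 [0.562 0.063 0.04 ]
cam in tool [ 1.35999631e-04 -6.91216286e-02 -1.42867494e-01] [[1.0, 0.0, 0.001], [0.001, -0.963, -0.27], [0.001, 0.27, -0.963]]
```

```bash
python3 - <<'E'
from h import *
print(shift((.427,-.277,.2),(.995,.103)))
E
```

```text
[[-12.03, -30.87, 3.13], np.float64(-1.33)]
```

Request:
{"fn": "carry_out", "kwargs": {
  "targets": [
    {"az": -0.12},
    {"az": -0.12},
    {"az": -0.12},
    {"az": -0.12},
    {"az": -0.12},
    {"az": -0.12},
    {"az": -0.12},
    {"az": -0.12},
    {"az": -0.12},
    {"az": -0.12},
    {"az": -0.12},
    {"az": -0.01}
  ]
}}

```text
invalid input at $.targets[0]: expected keys fingers, dx, dy, dz, ax, ay, az
```

```bash
python3 - <<'E'
from h import *
print(shift((.427,-.277,.2),(.995,.103)), monitor.sense()["joint_positions"])
E
```

```text
[[-12.03, -30.87, 3.13], np.float64(-1.33)] [-1.45041275e+00  3.12904724e-01  1.49767779e+00  1.00046985e-05
  1.33100283e+00 -2.23399280e-01]
```

Request:
{"fn": "carry_out", "kwargs": {
  "targets": [
    {"fingers": 1,"dx": 0,"dy": 0,"dz": 0,"ax": 0,"ay": 0,"az": -0.12},
    {"fingers": 1,"dx": 0,"dy": 0,"dz": 0,"ax": 0,"ay": 0,"az": -0.12},
    {"fingers": 1,"dx": 0,"dy": 0,"dz": 0,"ax": 0,"ay": 0,"az": -0.12},
    {"fingers": 1,"dx": 0,"dy": 0,"dz": 0,"ax": 0,"ay": 0,"az": -0.12},
    {"fingers": 1,"dx": 0,"dy": 0,"dz": 0,"ax": 0,"ay": 0,"az": -0.12},
    {"fingers": 1,"dx": 0,"dy": 0,"dz": 0,"ax": 0,"ay": 0,"az": -0.12},
    {"fingers": 1,"dx": 0,"dy": 0,"dz": 0,"ax": 0,"ay": 0,"az": -0.12},
    {"fingers": 1,"dx": 0,"dy": 0,"dz": 0,"ax": 0,"ay": 0,"az": -0.12},
    {"fingers": 1,"dx": 0,"dy": 0,"dz": 0,"ax": 0,"ay": 0,"az": -0.12},
    {"fingers": 1,"dx": 0,"dy": 0,"dz": 0,"ax": 0,"ay": 0,"az": -0.12},
    {"fingers": 1,"dx": 0,"dy": 0,"dz": 0,"ax": 0,"ay": 0,"az": -0.12},
    {"fingers": 1,"dx": 0,"dy": 0,"dz": 0,"ax": 0,"ay": 0,"az": -0.01}
  ]
}}

```text
clock: 2.8
position: [0.1769, -0.4943, 0.2313]
tool_rot: [[0.994, 0.107, -0.0], [0.107, -0.994, -0.0], [-0.0, 0.0, -1.0]]
wrist_force: [0.8, -0.6, -0.1]
gripper_width: 0.0854
```

```bash
python3 - <<'E'
from h import *
print(shift((.427,-.277,.2),(.995,.103)), monitor.sense()["joint_positions"])
E
```

```text
[[27.19, -18.92, 3.13], np.float64(0.004)] [-1.45039888e+00  3.12882697e-01  1.49769697e+00 -2.55338475e-05
  1.33097829e+00 -1.55783628e+00]
```

Request:
{"fn": "carry_out", "kwargs": {
  "targets": [
    {"fingers": 1,"dx": 2.7,"dy": -1.9,"dz": 0.3,"ax": 0,"ay": 0,"az": 0},
    {"fingers": 1,"dx": 2.7,"dy": -1.9,"dz": 0.3,"ax": 0,"ay": 0,"az": 0},
    {"fingers": 1,"dx": 2.7,"dy": -1.9,"dz": 0.3,"ax": 0,"ay": 0,"az": 0},
    {"fingers": 1,"dx": 2.7,"dy": -1.9,"dz": 0.3,"ax": 0,"ay": 0,"az": 0},
    {"fingers": 1,"dx": 2.7,"dy": -1.9,"dz": 0.3,"ax": 0,"ay": 0,"az": 0},
    {"fingers": 1,"dx": 2.7,"dy": -1.9,"dz": 0.3,"ax": 0,"ay": 0,"az": 0},
    {"fingers": 1,"dx": 2.7,"dy": -1.9,"dz": 0.3,"ax": 0,"ay": 0,"az": 0},
    {"fingers": 1,"dx": 2.7,"dy": -1.9,"dz": 0.3,"ax": 0,"ay": 0,"az": 0},
    {"fingers": 1,"dx": 2.7,"dy": -1.9,"dz": 0.3,"ax": 0,"ay": 0,"az": 0},
    {"fingers": 1,"dx": 2.8,"dy": -1.9,"dz": 0.3,"ax": 0,"ay": 0,"az": 0},
    {"fingers": 1,"dx": 0,"dy": 0,"dz": 0,"ax": 0,"ay": 0,"az": 0},
    {"fingers": 1,"dx": 0,"dy": 0,"dz": 0,"ax": 0,"ay": 0,"az": 0}
  ]
}}

```text
clock: 3.8
position: [0.4277, -0.2764, 0.2011]
tool_rot: [[0.995, 0.103, -0.0], [0.103, -0.995, 0.0], [-0.0, -0.0, -1.0]]
wrist_force: [0.7, 1.1, 0.3]
gripper_width: 0.0856
```

```bash
python3 - <<'E'
from h import *
shot("wrist","w1")
E
```

```text
(no output)
```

View pics/w1.png

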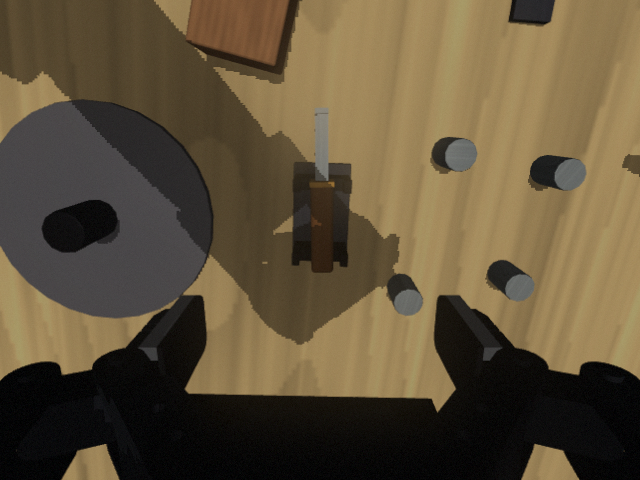

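The pick lies straight in the view, with its tip at (322,108), handle front at (322,183) and handle back at (322,271). The slug tops are at (461,154), (570,173), (518,288) and (408,302).

```bash
python3 - <<'E'
from h import *
g=lambda u,v,z:onz("wrist",(u,v),z)
tip=g(321.5,108.5,.048);a=g(322,183,.05);b=g(321.5,271,.05)
print("tip",tip,"front",a,"back",b)
d=(a-b)[:2];print("len",np.linalg.norm(d)*1e3, "dir",d/np.linalg.norm(d),(tip-b)[:2]/np.linalg.norm((tip-b)[:2]))
u=(tip-b)[:2]/np.linalg.norm((tip-b)[:2]);G=np.mean([tip[:2]-.084*u,a[:2]-.03*u,b[:2]+.045*u],0)
print("grip",G,shift((*G,.0225),(u[1],-u[0])))
for s in [(461,154),(570,173),(518,288),(408,302)]: print("slug",g(*s,.038).round(4))
print(tip[:2]-.084*u,a[:2]-.03*u,b[:2]+.045*u)
E
```

```text
tip [ 0.42064823 -0.19648309  0.048     ] front [ 0.42656691 -0.25041572  0.05      ] back [ 0.43351568 -0.32175108  0.05      ]
len 71.67299301950148 dir [-0.09695103  0.99528915] [-0.10218177  0.99476574]
grip [ 0.42926046 -0.27909624] [[0.21, 0.2, 17.87], np.float64(-0.0)]
slug [ 0.5323 -0.2186  0.038 ]
slug [ 0.6212 -0.2243  0.038 ]
slug [ 0.6036 -0.3248  0.038 ]
slug [ 0.5116 -0.3473  0.038 ]
[ 0.4292315  -0.28004342] [ 0.42963237 -0.2802587 ] [ 0.42891751 -0.27698662]
```

Request:
{"fn": "carry_out", "kwargs": {
  "targets": [
    {"fingers": 1,"dx": 0.2,"dy": 0.3,"dz": 2,"ax": 0,"ay": 0,"az": 0},
    {"fingers": 1,"dx": 0,"dy": 0,"dz": 2,"ax": 0,"ay": 0,"az": 0},
    {"fingers": 1,"dx": 0,"dy": 0,"dz": 2,"ax": 0,"ay": 0,"az": 0},
    {"fingers": 1,"dx": 0,"dy": 0,"dz": 2,"ax": 0,"ay": 0,"az": 0},
    {"fingers": 1,"dx": 0,"dy": 0,"dz": 2,"ax": 0,"ay": 0,"az": 0},
    {"fingers": 1,"dx": 0,"dy": 0,"dz": 2,"ax": 0,"ay": 0,"az": 0},
    {"fingers": 1,"dx": 0,"dy": 0,"dz": 2,"ax": 0,"ay": 0,"az": 0},
    {"fingers": 1,"dx": 0,"dy": 0,"dz": 2,"ax": 0,"ay": 0,"az": 0},
    {"fingers": 1,"dx": 0,"dy": 0,"dz": 1.75,"ax": 0,"ay": 0,"az": 0},
    {"fingers": 1,"dx": 0,"dy": 0,"dz": 0,"ax": 0,"ay": 0,"az": 0},
    {"fingers": 0,"dx": 0,"dy": 0,"dz": 0,"ax": 0,"ay": 0,"az": 0},
    {"fingers": -1,"dx": 0,"dy": 0,"dz": 0,"ax": 0,"ay": 0,"az": 0}
  ]
}}

```text
clock: 4.85
position: [0.4293, -0.2813, 0.0249]
tool_rot: [[0.995, 0.101, 0.001], [0.101, -0.995, -0.001], [0.001, 0.001, -1.0]]
wrist_force: [0.0, -0.5, 0.0]
gripper_width: 0.0644
```

Request:
{"fn": "carry_out", "kwargs": {
  "targets": [
    {"fingers": -1,"dx": 0,"dy": 0,"dz": 0,"ax": 0,"ay": 0,"az": 0},
    {"fingers": -1,"dx": 0,"dy": 0,"dz": 0,"ax": 0,"ay": 0,"az": 0},
    {"fingers": -1,"dx": 0,"dy": 0,"dz": 0,"ax": 0,"ay": 0,"az": 0},
    {"fingers": -1,"dx": 0,"dy": 0,"dz": 0,"ax": 0,"ay": 0,"az": 0},
    {"fingers": -1,"dx": 0,"dy": 0,"dz": 0,"ax": 0,"ay": 0,"az": 0},
    {"fingers": -1,"dx": 0,"dy": 0,"dz": 0,"ax": 0,"ay": 0,"az": 0}
  ]
}}

```text
clock: 5.35
position: [0.4296, -0.2805, 0.0245]
tool_rot: [[0.995, 0.103, 0.001], [0.103, -0.995, -0.001], [0.001, 0.001, -1.0]]
wrist_force: [0.1, 0.3, 5.9]
gripper_width: 0.0167
```

Request:
{"fn": "carry_out", "kwargs": {
  "targets": [
    {"fingers": -1,"dx": 0,"dy": 0,"dz": -1,"ax": 0,"ay": 0,"az": 0},
    {"fingers": -1,"dx": 0,"dy": 0,"dz": -2.5,"ax": 0,"ay": 0,"az": 0},
    {"fingers": -1,"dx": 0,"dy": 0,"dz": -3,"ax": 0,"ay": 0,"az": 0},
    {"fingers": -1,"dx": 0,"dy": 0,"dz": -3,"ax": 0,"ay": 0,"az": 0},
    {"fingers": -1,"dx": 0,"dy": 0,"dz": -3,"ax": 0,"ay": 0,"az": 0},
    {"fingers": -1,"dx": 0,"dy": 0,"dz": -3,"ax": 0,"ay": 0,"az": 0},
    {"fingers": -1,"dx": 0,"dy": 0,"dz": -3,"ax": 0,"ay": 0,"az": 0},
    {"fingers": -1,"dx": 0,"dy": 0,"dz": -3,"ax": 0,"ay": 0,"az": 0},
    {"fingers": -1,"dx": 0,"dy": 0,"dz": -3,"ax": 0,"ay": 0,"az": 0},
    {"fingers": -1,"dx": 0,"dy": 0,"dz": -3,"ax": 0,"ay": 0,"az": 0},
    {"fingers": -1,"dx": 0,"dy": 0,"dz": 0,"ax": 0,"ay": 0,"az": 0}
  ]
}}

```text
clock: 6.27
position: [0.4301, -0.2809, 0.3051]
tool_rot: [[0.995, 0.103, 0.007], [0.103, -0.995, -0.007], [0.006, 0.008, -1.0]]
wrist_force: [0.2, -0.0, 0.6]
gripper_width: 0.0172
```

Request:
{"fn": "carry_out", "kwargs": {
  "targets": [
    {"fingers": -1,"dx": 0.8,"dy": -2.3,"dz": 0,"ax": 0,"ay": 0,"az": 0},
    {"fingers": -1,"dx": 0.8,"dy": -2.3,"dz": 0,"ax": 0,"ay": 0,"az": 0},
    {"fingers": -1,"dx": 0.8,"dy": -2.3,"dz": 0,"ax": 0,"ay": 0,"az": 0},
    {"fingers": -1,"dx": 0.8,"dy": -2.3,"dz": 0,"ax": 0,"ay": 0,"az": 0},
    {"fingers": -1,"dx": 0.8,"dy": -2.3,"dz": 0,"ax": 0,"ay": 0,"az": 0},
    {"fingers": -1,"dx": 0.9,"dy": -2.3,"dz": 0,"ax": 0,"ay": 0,"az": 0},
    {"fingers": -1,"dx": 0.9,"dy": -2.3,"dz": 0,"ax": 0,"ay": 0,"az": 0},
    {"fingers": -1,"dx": 0.9,"dy": -2.4,"dz": 0,"ax": 0,"ay": 0,"az": 0},
    {"fingers": -1,"dx": 0.9,"dy": -2.4,"dz": 0,"ax": 0,"ay": 0,"az": 0},
    {"fingers": -1,"dx": 0.9,"dy": -2.4,"dz": 0,"ax": 0,"ay": 0,"az": 0},
    {"fingers": -1,"dx": 0,"dy": 0,"dz": 0,"ax": 0,"ay": 0,"az": 0},
    {"fingers": -1,"dx": 0,"dy": 0,"dz": 0,"ax": 0,"ay": 0,"az": 0}
  ]
}}

```text
clock: 7.27
position: [0.4897, -0.0388, 0.2988]
tool_rot: [[0.994, 0.105, -0.0], [0.105, -0.994, -0.0], [-0.0, 0.0, -1.0]]
wrist_force: [1.0, 0.6, -0.4]
gripper_width: 0.0168
```

```bash
python3 - <<'E'
from h import *
p=viewer.camera_params("wrist");shot("wrist","w2")
import json;json.dump({k:np.array(v).tolist() for k,v in p.items()},open("w2.json","w"))
E
```

```text
(no output)
```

View pics/w2.png

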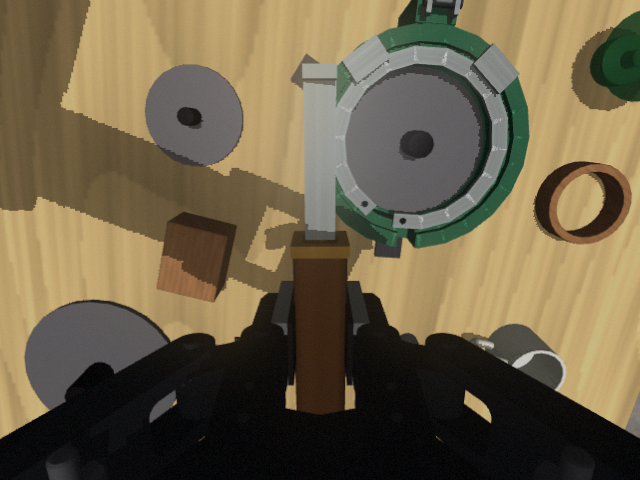

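```bash
cat > fit.py <<'E'
from h import *
import json
from scipy.optimize import least_squares
p=json.load(open("w2.json"));im=cv2.imread("pics/w2.png")
hsv=cv2.cvtColor(im,cv2.COLOR_BGR2HSV)
m=((hsv[...,0]>60)&(hsv[...,0]<95)&(hsv[...,1]>110)&(hsv[...,2]>25)).astype(np.uint8)
m[:,560:]=0
cs=max(cv2.findContours(m,cv2.RETR_EXTERNAL,cv2.CHAIN_APPROX_NONE)[0],key=cv2.contourArea)[:,0,:].astype(float)
def circ(c,r,z,n=120):
    t=np.linspace(0,2*np.pi,n,endpoint=False);return np.array([proj("wrist",(c[0]+r*np.cos(a),c[1]+r*np.sin(a),z),p) for a in t])
def hull(c): return cv2.convexHull(np.vstack([circ(c,.098,.085),circ(c,.098,.0)]).astype(np.float32))
c0=np.array([.566,.025]);h=hull(c0)
pts=np.array([q for q in cs if abs(cv2.pointPolygonTest(h,tuple(map(float,q)),True))<12])
f=lambda c:[cv2.pointPolygonTest(hull(c),tuple(map(float,q)),True) for q in pts[::3]]
r=least_squares(f,c0,loss="soft_l1",diff_step=1e-3);print(r.x,len(pts),np.median(np.abs(r.fun)))
if __name__=="__main__":
    o=im.copy()
    for rr,z,col in [(.098,.085,(0,0,255)),(.084,.085,(255,0,255)),(.07,.056,(0,255,255))]:
        cv2.polylines(o,[np.round(circ(r.x,rr,z)*8).astype(np.int32)],True,col,1,cv2.LINE_AA,3)
    o=cv2.resize(o[0:265,290:545],None,fx=2.25,fy=2.25,interpolation=cv2.INTER_CUBIC);cv2.imwrite("pics/w2f.png",o)
E
python3 fit.py
```

```text
[0.55929605 0.02918097] 504 4.2967431644763385
```

View pics/w2f.png

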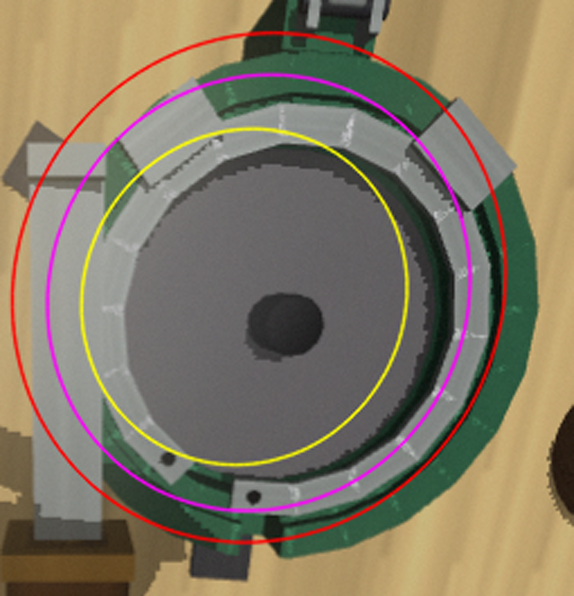

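The fitted circle was pulled off by the pick's occlusion. Reading the enlarged crop instead: the outer rim runs through (538,290), (505,432), (392,535) and (288,557). The slot mouth is at about (263,548), the ring end at (236,497), and the lips at (170,132) and (465,155).

```bash
python3 - <<'E'
from h import *
import json
from scipy.optimize import least_squares
p=json.load(open("w2.json"))
g=lambda u,v,z:onz("wrist",(290+u/2.25,v/2.25),z,p)
P=np.array([g(*q,.085)[:2] for q in [(538,290),(528,375),(505,432),(452,497),(392,535),(288,557),(528,210)]])
r=least_squares(lambda c:np.linalg.norm(P-c[:2],axis=1)-.098,[.566,.025]);print(r.x,(r.fun*1e3).round(1))
c=r.x
l1=g(170,132,.092)[:2];l2=g(465,155,.092)[:2];sl=g(263,548,.085)[:2];kn=g(283,315,.092)[:2];hl=g(346,5,.105)[:2]
re=g(236,497,.083)[:2]
for n,q in [("l1",l1),("l2",l2),("slot",sl),("knobtop",kn),("hinge",hl),("ringend",re)]:
    v=q-c;print(n,q.round(4),"r",(np.linalg.norm(v)*1e3).round(1),"ang",np.degrees(np.arctan2(v[1],v[0])).round(1))
v=(l1-l2);print("lip normal",np.degrees(np.arctan2(v[1],v[0]))-90, "mid",(l1+l2)/2)
s=monitor.sense();t=g(75,143,.0);
# held pick tip
G=s["position"]+np.array([0,0,.0187]);print("pick tip px in image",290+68/2.25,144/2.25, "at z", [onz("wrist",(320,64+0),G[2]+.007+.0,p).round(4)],"TCP",s["position"])
E
```

```text
[0.57633918 0.02197728] [-1.6 -0.3  1.   1.3  0.3 -1.8 -0. ]
l1 [0.5155 0.0877] r 89.6 ang 132.8
l2 [0.6264 0.0915] r 85.7 ang 54.2
slot [ 0.5783 -0.0704] r 92.4 ang -88.8
knobtop [0.5685 0.0267] r 9.2 ang 148.7
hinge [0.5693 0.1321] r 110.4 ang 93.7
ringend [ 0.5637 -0.0497] r 72.8 ang -100.0
lip normal -268.0286489694494 mid [0.57095771 0.08958753]
pick tip px in image 320.22222222222223 64.0 at z [array([0.4815, 0.0462, 0.3245])] TCP [ 0.48961391 -0.03964929  0.29882156]
```

Request:
{"fn": "carry_out", "kwargs": {
  "targets": [
    {"fingers": -1,"dx": 0,"dy": 0,"dz": 0,"ax": 0,"ay": 0,"az": 0.065},
    {"fingers": -1,"dx": 0.85,"dy": 1.35,"dz": 1.6,"ax": 0,"ay": 0,"az": 0},
    {"fingers": -1,"dx": 0.85,"dy": 1.35,"dz": 1.7,"ax": 0,"ay": 0,"az": 0},
    {"fingers": -1,"dx": 0.85,"dy": 1.35,"dz": 1.7,"ax": 0,"ay": 0,"az": 0},
    {"fingers": -1,"dx": 0.85,"dy": 1.35,"dz": 1.7,"ax": 0,"ay": 0,"az": 0},
    {"fingers": -1,"dx": 0.85,"dy": 1.35,"dz": 1.7,"ax": 0,"ay": 0,"az": 0},
    {"fingers": -1,"dx": 0.85,"dy": 1.35,"dz": 1.7,"ax": 0,"ay": 0,"az": 0},
    {"fingers": -1,"dx": 0.85,"dy": 1.35,"dz": 1.7,"ax": 0,"ay": 0,"az": 0},
    {"fingers": -1,"dx": 0.9,"dy": 1.35,"dz": 1.7,"ax": 0,"ay": 0,"az": 0},
    {"fingers": -1,"dx": 0.9,"dy": 1.35,"dz": 1.7,"ax": 0,"ay": 0,"az": 0},
    {"fingers": -1,"dx": 0.9,"dy": 1.35,"dz": 1.6,"ax": 0,"ay": 0,"az": 0},
    {"fingers": -1,"dx": 0,"dy": 0,"dz": 0,"ax": 0,"ay": 0,"az": 0}
  ]
}}

```text
clock: 8.32
position: [0.5805, -0.174, 0.1272]
tool_rot: [[0.999, 0.035, -0.004], [0.035, -0.999, 0.002], [-0.004, -0.002, -1.0]]
wrist_force: [-0.7, -0.0, -0.7]
gripper_width: 0.017
```

Request:
{"fn": "carry_out", "kwargs": {
  "targets": [
    {"fingers": -1,"dx": 0,"dy": 0,"dz": 0,"ax": 0,"ay": 0,"az": 0},
    {"fingers": -1,"dx": 0,"dy": 0,"dz": 0,"ax": 0,"ay": 0,"az": 0}
  ]
}}

```text
clock: 8.48
position: [0.5812, -0.1717, 0.1316]
tool_rot: [[0.999, 0.037, 0.001], [0.037, -0.999, -0.0], [0.001, 0.0, -1.0]]
wrist_force: [-0.3, 0.4, -1.1]
gripper_width: 0.0171
```

```bash
python3 - <<'E'
from h import *
p=viewer.camera_params("wrist");shot("wrist","w3",(120,0,520,300),2)
import json;json.dump({k:np.array(v).tolist() for k,v in p.items()},open("w3.json","w"))
s=monitor.sense();print(s["position"],s["joint_positions"])
E
```

```text
[ 0.58133118 -0.17140028  0.13191142] [-4.79823775e-01  5.75941072e-01  1.37070582e+00  4.48034659e-05
  1.19363565e+00 -5.17613978e-01]
```

View pics/w3.png

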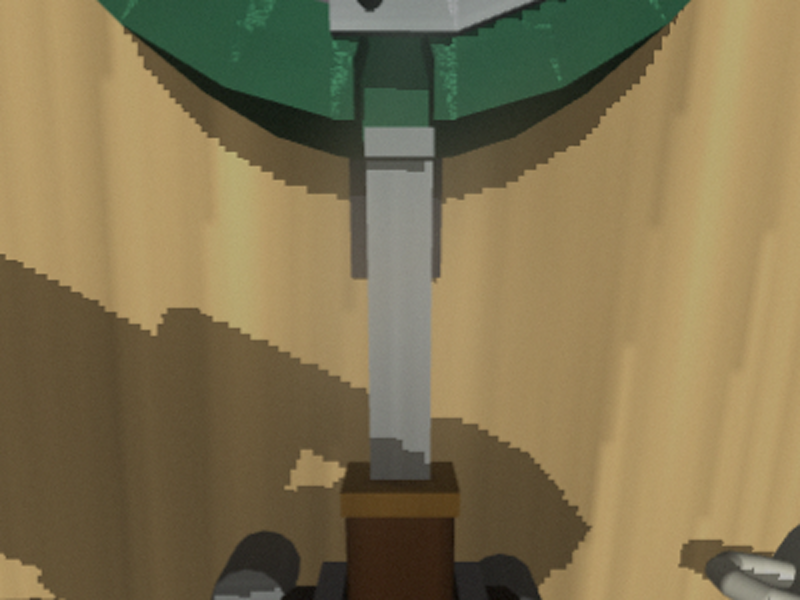

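The pick lines up with the slot. The slot edges are at crop columns 356 and 435 (middle about 396) and the pick's centre is at 400, so it needs about −1 mm in tool x. The ring's outer edge is at row 33 and the rim corner at row 120.

```bash
python3 - <<'E'
from h import *
import json
p=json.load(open("w3.json"));s=monitor.sense();T=s["position"];R=np.array(s["tool_rot"])
g=lambda u,v,z:onz("wrist",(120+u/2,v/2),z,p)
f=-R[:,1]
for n,q in [("tip",g(400,127,T[2]+.0165+.007)),("rimL",g(356,121,.085)),("rimR",g(435,121,.085)),("ring outer",g(396,33,.083)),("ringend",g(331,15,.083)),("rimarcL",g(130,32,.085)),("rimarcR",g(672,28,.085)),("legL",g(352,278,.01)),("legR",g(438,278,.01))]:
    d=q-T;print(n,q.round(4),"ahead",round(d@f*1e3,1),"lat",round(d@R[:,0]*1e3,1))
E
```

```text
tip [ 0.5787 -0.0859  0.1554] ahead 85.6 lat 0.6
rimL [ 0.5684 -0.0747  0.085 ] ahead 97.1 lat -9.4
rimR [ 0.5863 -0.0741  0.085 ] ahead 97.1 lat 8.5
ring outer [ 0.5768 -0.056   0.083 ] ahead 115.5 lat -0.3
ringend [ 0.5622 -0.0529  0.083 ] ahead 119.1 lat -14.7
rimarcL [ 0.5182 -0.0584  0.085 ] ahead 115.3 lat -58.9
rimarcR [ 0.6375 -0.0532  0.085 ] ahead 116.0 lat 60.6
legL [ 0.5638 -0.1118  0.01  ] ahead 60.2 lat -15.4
legR [ 0.5924 -0.1108  0.01  ] ahead 60.2 lat 13.2
```

Request:
{"fn": "carry_out", "kwargs": {
  "targets": [
    {"fingers": -1,"dx": -0.1,"dy": 0,"dz": 1.2,"ax": 0,"ay": 0,"az": 0},
    {"fingers": -1,"dx": 0,"dy": 0,"dz": 1.5,"ax": 0,"ay": 0,"az": 0},
    {"fingers": -1,"dx": 0,"dy": 0,"dz": 1.5,"ax": 0,"ay": 0,"az": 0},
    {"fingers": -1,"dx": 0,"dy": 0,"dz": 1.5,"ax": 0,"ay": 0,"az": 0},
    {"fingers": -1,"dx": 0,"dy": 0,"dz": 1.5,"ax": 0,"ay": 0,"az": 0},
    {"fingers": -1,"dx": 0,"dy": 0,"dz": 1,"ax": 0,"ay": 0,"az": 0},
    {"fingers": -1,"dx": 0,"dy": 0,"dz": 0,"ax": 0,"ay": 0,"az": 0},
    {"fingers": -1,"dx": 0,"dy": 0,"dz": 0,"ax": 0,"ay": 0,"az": 0},
    {"fingers": -1,"dx": 0,"dy": 0,"dz": 0,"ax": 0,"ay": 0,"az": 0}
  ]
}}

```text
clock: 9.28
position: [0.581, -0.1715, 0.0501]
tool_rot: [[0.999, 0.038, 0.002], [0.038, -0.999, -0.001], [0.002, 0.001, -1.0]]
wrist_force: [-0.3, -0.4, -1.1]
gripper_width: 0.017
```

Request:
{"fn": "carry_out", "kwargs": {
  "targets": [
    {"fingers": -1,"dx": -0.05,"dy": -0.6,"dz": 0,"ax": 0,"ay": 0,"az": 0},
    {"fingers": -1,"dx": 0,"dy": -0.6,"dz": 0,"ax": 0,"ay": 0,"az": 0},
    {"fingers": -1,"dx": 0,"dy": -0.6,"dz": 0,"ax": 0,"ay": 0,"az": 0},
    {"fingers": -1,"dx": 0,"dy": -0.6,"dz": 0,"ax": 0,"ay": 0,"az": 0},
    {"fingers": -1,"dx": 0,"dy": 0,"dz": 0,"ax": 0,"ay": 0,"az": 0},
    {"fingers": -1,"dx": 0,"dy": 0,"dz": 0,"ax": 0,"ay": 0,"az": 0}
  ]
}}

```text
clock: 9.78
position: [0.5791, -0.1469, 0.0489]
tool_rot: [[0.999, 0.039, 0.0], [0.039, -0.999, -0.0], [0.0, 0.0, -1.0]]
wrist_force: [-0.4, -0.3, -0.2]
gripper_width: 0.017
```

```bash
python3 - <<'E'
from h import *
p=viewer.camera_params("wrist");shot("wrist","w4",(160,0,480,240),2.5)
s=monitor.sense();print(s["position"],s["wrist_force"])
E
```

```text
[ 0.5790841  -0.1472593   0.04887622] [-0.04084485  0.19244006 -0.23420321]
```

View pics/w4.png

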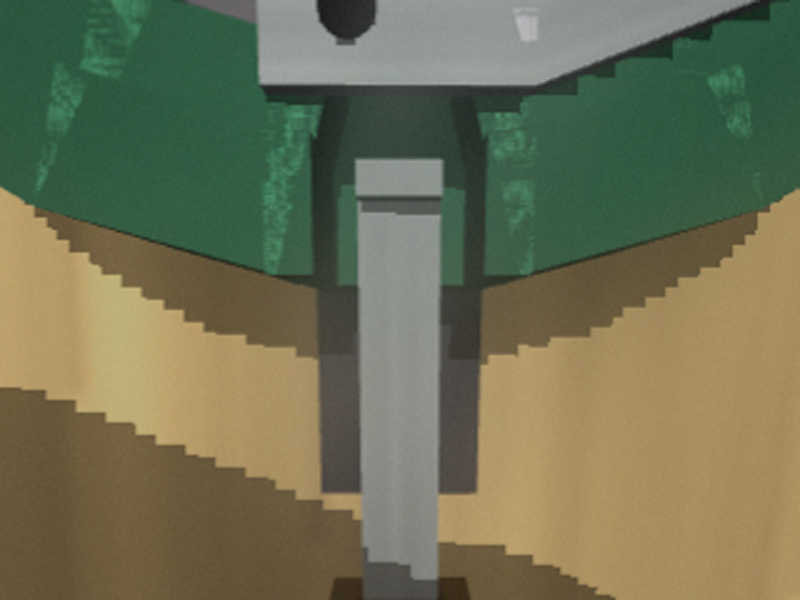

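The pick is centred in the slot (slot edges at 315 and 485, pick at 400), with the ring just ahead and above it. Next I'll go on under the ring and lift.

Request:
{"fn": "carry_out", "kwargs": {
  "targets": [
    {"fingers": -1,"dx": 0,"dy": -0.7,"dz": 0,"ax": 0,"ay": 0,"az": 0},
    {"fingers": -1,"dx": 0,"dy": -0.7,"dz": 0,"ax": 0,"ay": 0,"az": 0},
    {"fingers": -1,"dx": 0,"dy": -0.7,"dz": 0,"ax": 0,"ay": 0,"az": 0},
    {"fingers": -1,"dx": 0,"dy": -0.7,"dz": 0,"ax": 0,"ay": 0,"az": 0},
    {"fingers": -1,"dx": 0,"dy": 0,"dz": 0,"ax": 0,"ay": 0,"az": 0},
    {"fingers": -1,"dx": 0,"dy": 0,"dz": 0,"ax": 0,"ay": 0,"az": 0}
  ]
}}

```text
clock: 10.33
position: [0.578, -0.1189, 0.0488]
tool_rot: [[0.999, 0.039, 0.0], [0.039, -0.999, -0.0], [0.0, 0.0, -1.0]]
wrist_force: [0.1, -0.7, -0.7]
gripper_width: 0.0172
```

Request:
{"fn": "carry_out", "kwargs": {
  "targets": [
    {"fingers": -1,"dx": 0,"dy": 0,"dz": -0.4,"ax": 0,"ay": 0,"az": 0},
    {"fingers": -1,"dx": 0,"dy": 0,"dz": -0.4,"ax": 0,"ay": 0,"az": 0},
    {"fingers": -1,"dx": 0,"dy": 0,"dz": -0.3,"ax": 0,"ay": 0,"az": 0},
    {"fingers": -1,"dx": 0,"dy": 0,"dz": -0.3,"ax": 0,"ay": 0,"az": 0},
    {"fingers": -1,"dx": 0,"dy": 0,"dz": -0.3,"ax": 0,"ay": 0,"az": 0},
    {"fingers": -1,"dx": 0,"dy": 0,"dz": -0.3,"ax": 0,"ay": 0,"az": 0},
    {"fingers": -1,"dx": 0,"dy": 0,"dz": -0.3,"ax": 0,"ay": 0,"az": 0},
    {"fingers": -1,"dx": 0,"dy": 0,"dz": 0,"ax": 0,"ay": 0,"az": 0},
    {"fingers": -1,"dx": 0,"dy": 0,"dz": 0,"ax": 0,"ay": 0,"az": 0}
  ]
}}

```text
clock: 11.08
position: [0.578, -0.1195, 0.0719]
tool_rot: [[0.999, 0.038, 0.0], [0.038, -0.999, -0.0], [0.0, 0.0, -1.0]]
wrist_force: [0.1, 0.3, -0.8]
gripper_width: 0.0169
```

```bash
python3 - <<'E'
from h import *
a=shot("wrist","w5"); b=shot("scene","s5")
cv2.imwrite("pics/c5.png",np.vstack([cv2.resize(a[0:200,160:480],(640,400)),cv2.resize(b[215:335,260:420],(640,480))])[:880,:][::1][:,:] if 0 else np.hstack([cv2.resize(a[0:240,160:480],(400,300)),cv2.resize(b[215:335,260:420],(400,300))]))
E
```

```text
(no output)
```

View pics/c5.png

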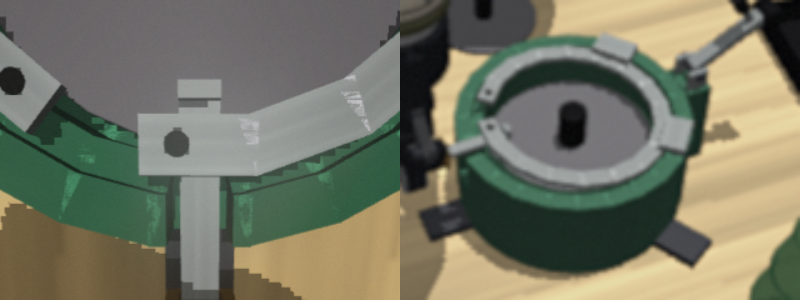

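The nib stands behind the band's inner edge and the slot side of the ring is above the rim. Next I'll draw it out.

Request:
{"fn": "carry_out", "kwargs": {
  "targets": [
    {"fingers": -1,"dx": 0,"dy": 0.3,"dz": 0,"ax": 0,"ay": 0,"az": 0},
    {"fingers": -1,"dx": 0,"dy": 0.3,"dz": 0,"ax": 0,"ay": 0,"az": 0},
    {"fingers": -1,"dx": 0,"dy": 0.3,"dz": 0,"ax": 0,"ay": 0,"az": 0},
    {"fingers": -1,"dx": 0,"dy": 0.3,"dz": 0,"ax": 0,"ay": 0,"az": 0},
    {"fingers": -1,"dx": 0,"dy": 0.3,"dz": 0,"ax": 0,"ay": 0,"az": 0},
    {"fingers": -1,"dx": 0,"dy": 0.3,"dz": 0,"ax": 0,"ay": 0,"az": 0},
    {"fingers": -1,"dx": 0,"dy": 0.3,"dz": 0,"ax": 0,"ay": 0,"az": 0},
    {"fingers": -1,"dx": 0,"dy": 0.3,"dz": 0,"ax": 0,"ay": 0,"az": 0},
    {"fingers": -1,"dx": 0,"dy": 0.3,"dz": 0,"ax": 0,"ay": 0,"az": 0},
    {"fingers": -1,"dx": 0,"dy": 0.3,"dz": 0,"ax": 0,"ay": 0,"az": 0},
    {"fingers": -1,"dx": 0,"dy": 0.2,"dz": 0,"ax": 0,"ay": 0,"az": 0},
    {"fingers": -1,"dx": 0,"dy": 0,"dz": 0,"ax": 0,"ay": 0,"az": 0}
  ]
}}

```text
clock: 12.18
position: [0.5792, -0.1519, 0.0718]
tool_rot: [[0.999, 0.038, 0.0], [0.038, -0.999, -0.0], [0.0, 0.0, -1.0]]
wrist_force: [0.5, -0.4, -1.0]
gripper_width: 0.0168
```

```bash
python3 - <<'E'
from h import *
a=shot("wrist","w6"); b=shot("scene","s6")
cv2.imwrite("pics/c6.png",np.hstack([cv2.resize(a[0:240,160:480],(400,300)),cv2.resize(b[215:335,260:420],(400,300))]))
E
```

```text
(no output)
```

View pics/c6.png

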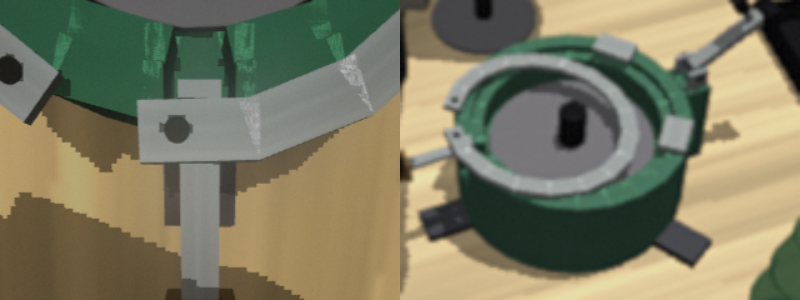

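The ring is free of the lips and lies out over the rim, overhanging about 8 mm. Next I'll lower the pick, slide it out and back off.

Request:
{"fn": "carry_out", "kwargs": {
  "targets": [
    {"fingers": -1,"dx": 0,"dy": 0,"dz": 0.3,"ax": 0,"ay": 0,"az": 0},
    {"fingers": -1,"dx": 0,"dy": 0,"dz": 0.4,"ax": 0,"ay": 0,"az": 0},
    {"fingers": -1,"dx": 0,"dy": 0,"dz": 0.5,"ax": 0,"ay": 0,"az": 0},
    {"fingers": -1,"dx": 0,"dy": 0,"dz": 0.4,"ax": 0,"ay": 0,"az": 0},
    {"fingers": -1,"dx": 0,"dy": 0,"dz": 0,"ax": 0,"ay": 0,"az": 0},
    {"fingers": -1,"dx": 0,"dy": 0,"dz": 0,"ax": 0,"ay": 0,"az": 0},
    {"fingers": -1,"dx": 0,"dy": 0.5,"dz": 0,"ax": 0,"ay": 0,"az": 0},
    {"fingers": -1,"dx": 0,"dy": 1,"dz": 0,"ax": 0,"ay": 0,"az": 0},
    {"fingers": -1,"dx": 0,"dy": 1.5,"dz": 0,"ax": 0,"ay": 0,"az": 0},
    {"fingers": -1,"dx": 0,"dy": 2,"dz": 0,"ax": 0,"ay": 0,"az": 0},
    {"fingers": -1,"dx": 0,"dy": 0,"dz": 0,"ax": 0,"ay": 0,"az": 0}
  ]
}}

```text
clock: 13.2
position: [0.5811, -0.2058, 0.0561]
tool_rot: [[0.999, 0.035, 0.001], [0.035, -0.999, -0.002], [0.001, 0.002, -1.0]]
wrist_force: [0.7, -1.1, -1.5]
gripper_width: 0.0173
```

Request:
{"fn": "carry_out", "kwargs": {
  "targets": [
    {"fingers": -1,"dx": 0,"dy": 0,"dz": -2,"ax": 0,"ay": 0,"az": 0},
    {"fingers": -1,"dx": 0,"dy": 0,"dz": -2.5,"ax": 0,"ay": 0,"az": 0},
    {"fingers": -1,"dx": 0,"dy": 0,"dz": -2.5,"ax": 0,"ay": 0,"az": 0},
    {"fingers": -1,"dx": 0,"dy": 0,"dz": -2,"ax": 0,"ay": 0,"az": -0.065},
    {"fingers": -1,"dx": 0,"dy": 0,"dz": 0,"ax": 0,"ay": 0,"az": 0},
    {"fingers": -1,"dx": 0,"dy": 0,"dz": 0,"ax": 0,"ay": 0,"az": 0}
  ]
}}

```text
clock: 13.7
position: [0.5813, -0.2023, 0.1465]
tool_rot: [[0.995, 0.102, 0.002], [0.102, -0.995, -0.001], [0.002, 0.001, -1.0]]
wrist_force: [-0.6, 0.0, -1.4]
gripper_width: 0.0168
```

```bash
python3 - <<'E'
from h import *
a=shot("wrist","w7"); b=shot("scene","s7")
print(shift((.4296,-.2805,.10),(.995,.103)))
cv2.imwrite("pics/c7.png",np.hstack([cv2.resize(a[0:240,160:480],(400,300)),cv2.resize(b[215:335,260:420],(400,300))]))
E
```

```text
[[-15.81, 6.33, 4.47], np.float64(-0.002)]
```

Request:
{"fn": "carry_out", "kwargs": {
  "targets": [
    {"fingers": -1,"dx": -1.6,"dy": 0.6,"dz": 0,"ax": 0,"ay": 0,"az": 0},
    {"fingers": -1,"dx": -1.6,"dy": 0.6,"dz": 0,"ax": 0,"ay": 0,"az": 0},
    {"fingers": -1,"dx": -1.6,"dy": 0.6,"dz": 0,"ax": 0,"ay": 0,"az": 0},
    {"fingers": -1,"dx": -1.6,"dy": 0.6,"dz": 0,"ax": 0,"ay": 0,"az": 0},
    {"fingers": -1,"dx": -1.6,"dy": 0.6,"dz": 0,"ax": 0,"ay": 0,"az": 0},
    {"fingers": -1,"dx": -1.6,"dy": 0.6,"dz": 0,"ax": 0,"ay": 0,"az": 0},
    {"fingers": -1,"dx": -1.6,"dy": 0.6,"dz": 0,"ax": 0,"ay": 0,"az": 0},
    {"fingers": -1,"dx": -1.6,"dy": 0.7,"dz": 0,"ax": 0,"ay": 0,"az": 0},
    {"fingers": -1,"dx": -1.5,"dy": 0.7,"dz": 1,"ax": 0,"ay": 0,"az": 0},
    {"fingers": -1,"dx": -1.5,"dy": 0.7,"dz": 1,"ax": 0,"ay": 0,"az": 0},
    {"fingers": -1,"dx": 0,"dy": 0,"dz": 0,"ax": 0,"ay": 0,"az": 0},
    {"fingers": -1,"dx": 0,"dy": 0,"dz": 0,"ax": 0,"ay": 0,"az": 0}
  ]
}}

```text
clock: 14.8
position: [0.4298, -0.2802, 0.1249]
tool_rot: [[0.995, 0.101, -0.002], [0.101, -0.995, 0.002], [-0.001, -0.002, -1.0]]
wrist_force: [0.4, -0.2, -0.0]
gripper_width: 0.017
```

```bash
python3 - <<'E'
from h import *
print(shift((.4296,-.2805,.0247),(.995,.103)),monitor.sense()["position"])
E
```

```text
[[-0.01, 0.05, 10.02], np.float64(-0.002)] [ 0.42981008 -0.28022165  0.12485474]
```

Request:
{"fn": "carry_out", "kwargs": {
  "targets": [
    {"fingers": -1,"dx": 0,"dy": 0,"dz": 1.5,"ax": 0,"ay": 0,"az": 0},
    {"fingers": -1,"dx": 0,"dy": 0,"dz": 2,"ax": 0,"ay": 0,"az": 0},
    {"fingers": -1,"dx": 0,"dy": 0,"dz": 2,"ax": 0,"ay": 0,"az": 0},
    {"fingers": -1,"dx": 0,"dy": 0,"dz": 2,"ax": 0,"ay": 0,"az": 0},
    {"fingers": -1,"dx": 0,"dy": 0,"dz": 1.3,"ax": 0,"ay": 0,"az": 0},
    {"fingers": -1,"dx": 0,"dy": 0,"dz": 0.8,"ax": 0,"ay": 0,"az": 0},
    {"fingers": -1,"dx": 0,"dy": 0,"dz": 0.4,"ax": 0,"ay": 0,"az": 0},
    {"fingers": -1,"dx": 0,"dy": 0,"dz": 0,"ax": 0,"ay": 0,"az": 0},
    {"fingers": -1,"dx": 0,"dy": 0,"dz": 0,"ax": 0,"ay": 0,"az": 0},
    {"fingers": 0,"dx": 0,"dy": 0,"dz": 0,"ax": 0,"ay": 0,"az": 0},
    {"fingers": 0.2,"dx": 0,"dy": 0,"dz": 0,"ax": 0,"ay": 0,"az": 0},
    {"fingers": 0.4,"dx": 0,"dy": 0,"dz": 0,"ax": 0,"ay": 0,"az": 0}
  ]
}}

```text
clock: 15.8
position: [0.4306, -0.2805, 0.0264]
tool_rot: [[0.995, 0.103, 0.001], [0.103, -0.995, -0.001], [0.001, 0.001, -1.0]]
wrist_force: [0.3, 0.5, -0.7]
gripper_width: 0.0525
```

Request:
{"fn": "carry_out", "kwargs": {
  "targets": [
    {"fingers": 0.4,"dx": 0,"dy": 0,"dz": 0,"ax": 0,"ay": 0,"az": 0},
    {"fingers": 0.4,"dx": 0,"dy": 0,"dz": 0,"ax": 0,"ay": 0,"az": 0},
    {"fingers": 0.4,"dx": 0,"dy": 0,"dz": -1,"ax": 0,"ay": 0,"az": 0},
    {"fingers": 0.4,"dx": 0,"dy": 0,"dz": -2,"ax": 0,"ay": 0,"az": 0},
    {"fingers": 0.4,"dx": 0,"dy": 0,"dz": -3,"ax": 0,"ay": 0,"az": 0},
    {"fingers": 0.4,"dx": 0,"dy": 0,"dz": -3,"ax": 0,"ay": 0,"az": 0},
    {"fingers": 0.4,"dx": 0,"dy": 0,"dz": -3,"ax": 0,"ay": 0,"az": 0},
    {"fingers": 0.4,"dx": 0,"dy": 0,"dz": -3,"ax": 0,"ay": 0,"az": 0},
    {"fingers": 0.4,"dx": 0,"dy": 0,"dz": -3,"ax": 0,"ay": 0,"az": 0},
    {"fingers": 0.4,"dx": 0,"dy": 0,"dz": -3,"ax": 0,"ay": 0,"az": 0},
    {"fingers": 0.4,"dx": 0,"dy": 0,"dz": 0,"ax": 0,"ay": 0,"az": 0}
  ]
}}

```text
clock: 16.72
position: [0.4317, -0.2815, 0.2424]
tool_rot: [[0.995, 0.103, 0.007], [0.103, -0.995, -0.008], [0.006, 0.008, -1.0]]
wrist_force: [1.0, -0.0, 1.3]
gripper_width: 0.06
```

```bash
python3 - <<'E'
from h import *
a=shot("wrist","w8");b=shot("scene","s8")
cv2.imwrite("pics/c8.png",np.hstack([cv2.resize(a[60:300,160:480],(400,300)),cv2.resize(b[215:335,260:420],(400,300))]))
print(monitor.sense()["position"])
E
```

```text
[ 0.43047332 -0.28032308  0.23704088]
```

View pics/c8.png

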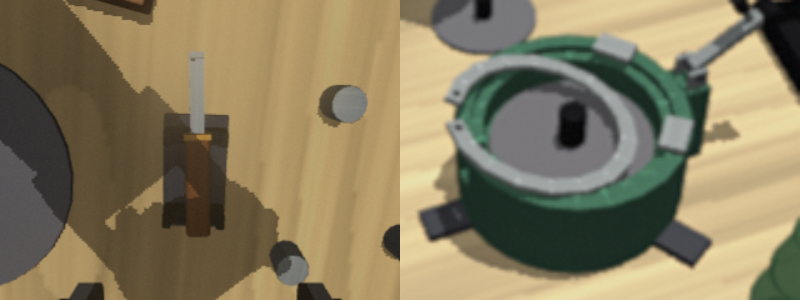

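The pick is back on its rest. The ring lies on the rim, slot side up and far side down in the bore. Next I'll turn the gripper so the jaws lie along the stand's x axis and go over the stand.

Request:
{"fn": "carry_out", "kwargs": {
  "targets": [
    {"fingers": 0.4,"dx": 0,"dy": 0,"dz": 0,"ax": 0,"ay": 0,"az": -0.124},
    {"fingers": 0.4,"dx": 0,"dy": 0,"dz": 0,"ax": 0,"ay": 0,"az": -0.124},
    {"fingers": 0.4,"dx": 0,"dy": 0,"dz": 0,"ax": 0,"ay": 0,"az": -0.124},
    {"fingers": 0.4,"dx": 0,"dy": 0,"dz": 0,"ax": 0,"ay": 0,"az": -0.124},
    {"fingers": 0.4,"dx": 0,"dy": 0,"dz": 0,"ax": 0,"ay": 0,"az": -0.124},
    {"fingers": 0.4,"dx": 0,"dy": 0,"dz": 0,"ax": 0,"ay": 0,"az": -0.124},
    {"fingers": 0.4,"dx": 0,"dy": 0,"dz": 0,"ax": 0,"ay": 0,"az": -0.124},
    {"fingers": 0.4,"dx": 0,"dy": 0,"dz": 0,"ax": 0,"ay": 0,"az": -0.124},
    {"fingers": 0.4,"dx": 0,"dy": 0,"dz": 0,"ax": 0,"ay": 0,"az": -0.124},
    {"fingers": 0.4,"dx": 0,"dy": 0,"dz": 0,"ax": 0,"ay": 0,"az": -0.124},
    {"fingers": 0.4,"dx": 0,"dy": 0,"dz": 0,"ax": 0,"ay": 0,"az": -0.124},
    {"fingers": 0.4,"dx": 0,"dy": 0,"dz": 0,"ax": 0,"ay": 0,"az": -0.124}
  ]
}}

```text
clock: 17.82
position: [0.4299, -0.2798, 0.2346]
tool_rot: [[-0.026, 1.0, -0.002], [1.0, 0.026, 0.002], [0.002, -0.002, -1.0]]
wrist_force: [0.1, -0.2, -0.2]
gripper_width: 0.0601
```

```bash
python3 - <<'E'
from h import *
print(shift((.572,.05,.25),(-.04,.999)),monitor.sense()["tool_rot"][0],monitor.sense()["joint_positions"])
E
```

```text
[[32.6, 15.07, -1.51], np.float64(-0.014)] [-0.02628156  0.99965288 -0.00184307] [-8.05691285e-01  2.85278036e-01  1.52608870e+00 -2.48746846e-06
  1.33288444e+00 -2.40277342e+00]
```

Request:
{"fn": "carry_out", "kwargs": {
  "targets": [
    {"fingers": 0.4,"dx": 3,"dy": 1.4,"dz": -0.1,"ax": 0,"ay": 0,"az": -0.014},
    {"fingers": 0.4,"dx": 3,"dy": 1.4,"dz": -0.1,"ax": 0,"ay": 0,"az": 0},
    {"fingers": 0.4,"dx": 3,"dy": 1.4,"dz": -0.1,"ax": 0,"ay": 0,"az": 0},
    {"fingers": 0.4,"dx": 3,"dy": 1.4,"dz": -0.1,"ax": 0,"ay": 0,"az": 0},
    {"fingers": 0.4,"dx": 3,"dy": 1.4,"dz": -0.1,"ax": 0,"ay": 0,"az": 0},
    {"fingers": 0.4,"dx": 3,"dy": 1.4,"dz": -0.1,"ax": 0,"ay": 0,"az": 0},
    {"fingers": 0.4,"dx": 3,"dy": 1.3,"dz": -0.1,"ax": 0,"ay": 0,"az": 0},
    {"fingers": 0.4,"dx": 3,"dy": 1.3,"dz": -0.2,"ax": 0,"ay": 0,"az": 0},
    {"fingers": 0.4,"dx": 3,"dy": 1.3,"dz": -0.2,"ax": 0,"ay": 0,"az": 0},
    {"fingers": 0.4,"dx": 3,"dy": 1.3,"dz": -0.2,"ax": 0,"ay": 0,"az": 0},
    {"fingers": 0.4,"dx": 2.6,"dy": 1.4,"dz": -0.2,"ax": 0,"ay": 0,"az": 0},
    {"fingers": 0.4,"dx": 0,"dy": 0,"dz": 0,"ax": 0,"ay": 0,"az": 0}
  ]
}}

```text
clock: 18.82
position: [0.5702, 0.0547, 0.2496]
tool_rot: [[-0.038, 0.999, -0.002], [0.999, 0.038, 0.001], [0.001, -0.002, -1.0]]
wrist_force: [-0.6, 0.5, -0.4]
gripper_width: 0.06
```

Request:
{"fn": "carry_out", "kwargs": {
  "targets": [
    {"fingers": 0.4,"dx": 0,"dy": 0,"dz": 0,"ax": 0,"ay": 0,"az": 0},
    {"fingers": 0.4,"dx": 0,"dy": 0,"dz": 0,"ax": 0,"ay": 0,"az": 0}
  ]
}}

```text
clock: 18.98
position: [0.569, 0.0501, 0.2498]
tool_rot: [[-0.034, 0.999, -0.002], [0.999, 0.034, -0.0], [0.0, -0.002, -1.0]]
wrist_force: [0.4, -1.1, -0.4]
gripper_width: 0.0597
```

```bash
python3 - <<'E'
from h import *
import json
p=viewer.camera_params("wrist");a=shot("wrist","w9",(140,60,540,360),2);s=monitor.sense()
json.dump({k:np.array(v).tolist() for k,v in p.items()},open("w9.json","w"));print(s["position"],s["joint_positions"])
for c,r,z in [("centre",0,.05)]: pass
E
```

```text
[0.56909502 0.04970296 0.2501032 ] [-1.17802168e-01  4.04780154e-01  1.31954413e+00 -2.21247787e-04
  1.41882462e+00 -1.72190699e+00]
```

View pics/w9.png

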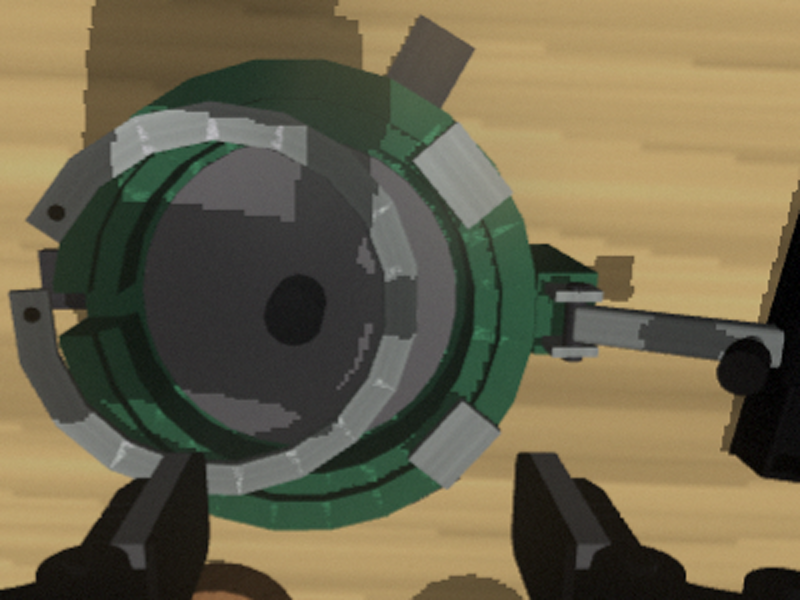

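The ring is tilted, with its slot side high. The +x band centre is at crop (401,307), outer edge 417 and inner edge 386. I'll fit its tilt from the outer-edge points before grasping.

```bash
python3 - <<'E'
from h import *
import json
from scipy.optimize import least_squares
p=json.load(open("w9.json"))
pts=np.array([(417,280),(417,330),(235,495),(108,465),(52,425),(20,365),(10,293),(27,220),(72,157),(112,120),(210,102),(295,482)],float)/2+[140,60]
ex=np.array([-.037,.999,0]);ey=np.array([-.999,-.037,0]);C=np.array([.574,.0225,0])
rays=[ray("wrist",q,p) for q in pts]
def f(a):
    cx,cy,cz,t,u=a;n=np.array(np.sin(t)*ex+np.cos(t)*np.array([0,0,1])+np.sin(u)*ey);n/=np.linalg.norm(n)
    c=C+cx*ex+cy*ey+np.array([0,0,cz]);r=[]
    for o,v in rays:
        X=o+v*(n@(c-o))/(n@v);r.append((np.linalg.norm(X-c)-.08)*1e3)
    return r+[(cz-.085)*200, u*50]
r=least_squares(f,[-.026,0,.085,.15,0],x_scale=[.01,.01,.01,.1,.1]);a=r.x
print((a[:3]*1e3).round(1),"tilt deg",np.degrees(a[3:]).round(1),np.round(r.fun,1))
cx,cy,cz,t,u=a
for d in (.073,.08,-.08): print("top face at x",(cx+d*np.cos(t))*1e3,"z",(cz-d*np.sin(t))*1e3)
for z in (.065,.07,.075,.08):
    X=onz("wrist",(140+401/2,60+307/2),z,p);print(z,X.round(4),((X-C)@ex*1e3).round(1),((X-C)@ey*1e3).round(1))
for n,q,z in [("knobtop",(296,310),.092),("lip1",(463,175),.092),("lip2",(457,445),.092)]:
    X=onz("wrist",(140+q[0]/2,60+q[1]/2),z,p);print(n,X.round(4),((X-C)@ex*1e3).round(1),((X-C)@ey*1e3).round(1))
E
```

```text
[-25.9   3.4  93.3] tilt deg [11.1  0.3] [-0.2  0.4 -0.2 -0.9  1.4  0.3 -0.5 -0.6 -0.5  1.9 -0.4  0.6  1.7  0.3]
top face at x 45.72579225347854 z 79.29449682617513
top face at x 52.59580405837489 z 77.95176163240657
top face at x -104.43303719639898 z 108.64285177568797
0.065 [0.5736 0.0685 0.065 ] 46.0 -1.3
0.07 [0.5725 0.0682 0.07  ] 45.7 -0.2
0.075 [0.5714 0.0679 0.075 ] 45.5 1.0
0.08 [0.5703 0.0676 0.08  ] 45.2 2.1
knobtop [0.5702 0.025  0.092 ] 2.6 3.7
lip1 [0.5154 0.088  0.092 ] 67.6 56.1
lip2 [0.626  0.0932 0.092 ] 68.7 -54.6
```

The ring sits at 11–12° tilt with its centre about 26 mm out (fit residual under 2 mm). Its slot side is well clear above the rim, at z ≈ 0.10, so I'll grip the band there radially, 20° away from the split.

Request:
{"fn": "carry_out", "kwargs": {
  "targets": [
    {"fingers": -0.25,"dx": 0,"dy": 0,"dz": 0,"ax": 0,"ay": 0,"az": -0.12},
    {"fingers": -0.25,"dx": 0,"dy": 0,"dz": 0,"ax": 0,"ay": 0,"az": -0.12},
    {"fingers": -0.25,"dx": 0,"dy": 0,"dz": 0,"ax": 0,"ay": 0,"az": -0.12},
    {"fingers": -0.25,"dx": -2.4,"dy": -0.3,"dz": 2,"ax": 0,"ay": 0,"az": 0},
    {"fingers": -0.25,"dx": -2.4,"dy": -0.3,"dz": 2,"ax": 0,"ay": 0,"az": 0},
    {"fingers": -0.25,"dx": -2.4,"dy": -0.3,"dz": 2,"ax": 0,"ay": 0,"az": 0},
    {"fingers": -0.25,"dx": -2.5,"dy": -0.4,"dz": 2,"ax": 0,"ay": 0,"az": 0},
    {"fingers": -0.25,"dx": -2.5,"dy": -0.4,"dz": 2,"ax": 0,"ay": 0,"az": 0},
    {"fingers": -0.25,"dx": 0,"dy": 0,"dz": 0,"ax": 0,"ay": 0,"az": 0},
    {"fingers": -0.25,"dx": 0,"dy": 0,"dz": 0,"ax": 0,"ay": 0,"az": 0},
    {"fingers": -0.25,"dx": 0,"dy": 0,"dz": 0,"ax": 0,"ay": 0,"az": 0}
  ]
}}

```text
clock: 19.95
position: [0.6005, -0.069, 0.1514]
tool_rot: [[-0.383, 0.924, 0.0], [0.924, 0.383, 0.0], [-0.0, 0.0, -1.0]]
wrist_force: [-0.8, 0.0, -0.4]
gripper_width: 0.032
```

```bash
python3 - <<'E'
from h import *
a=shot("wrist","w10",(120,120,520,420),1.5);s=monitor.sense()
print(s["position"],s["gripper_width"],shift((.599,-.0698,.096),(-.375,.927)))
E
```

```text
[ 0.60073749 -0.0685054   0.15175916] 0.03222183933030732 [[-0.05, -0.22, 5.58], np.float64(0.01)]
```

View pics/w10.png

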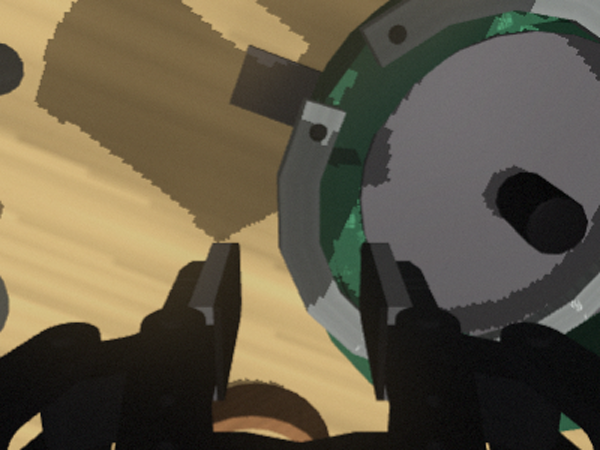

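The jaws straddle the band, which is at about (300,240) with the pads at 240 and 365. Next: down and close.

Request:
{"fn": "carry_out", "kwargs": {
  "targets": [
    {"fingers": -0.25,"dx": 0,"dy": -0.2,"dz": 1.2,"ax": 0,"ay": 0,"az": 0},
    {"fingers": -0.25,"dx": 0,"dy": 0,"dz": 1.2,"ax": 0,"ay": 0,"az": 0},
    {"fingers": -0.25,"dx": 0,"dy": 0,"dz": 1.2,"ax": 0,"ay": 0,"az": 0},
    {"fingers": -0.25,"dx": 0,"dy": 0,"dz": 1,"ax": 0,"ay": 0,"az": 0},
    {"fingers": -0.25,"dx": 0,"dy": 0,"dz": 0.8,"ax": 0,"ay": 0,"az": 0},
    {"fingers": -0.25,"dx": 0,"dy": 0,"dz": 0.2,"ax": 0,"ay": 0,"az": 0},
    {"fingers": -0.25,"dx": 0,"dy": 0,"dz": 0,"ax": 0,"ay": 0,"az": 0},
    {"fingers": -0.25,"dx": 0,"dy": 0,"dz": 0,"ax": 0,"ay": 0,"az": 0}
  ]
}}

```text
clock: 20.67
position: [0.5992, -0.0694, 0.0954]
tool_rot: [[-0.384, 0.923, 0.001], [0.923, 0.384, -0.0], [-0.001, 0.001, -1.0]]
wrist_force: [0.4, -0.5, 0.3]
gripper_width: 0.0323
```

Request:
{"fn": "carry_out", "kwargs": {
  "targets": [
    {"fingers": -0.5,"dx": 0,"dy": 0,"dz": 0,"ax": 0,"ay": 0,"az": 0},
    {"fingers": -1,"dx": 0,"dy": 0,"dz": 0,"ax": 0,"ay": 0,"az": 0},
    {"fingers": -1,"dx": 0,"dy": 0,"dz": 0,"ax": 0,"ay": 0,"az": 0},
    {"fingers": -1,"dx": 0,"dy": 0,"dz": 0,"ax": 0,"ay": 0,"az": 0},
    {"fingers": -1,"dx": 0,"dy": 0,"dz": 0,"ax": 0,"ay": 0,"az": 0},
    {"fingers": -1,"dx": 0,"dy": 0,"dz": 0,"ax": 0,"ay": 0,"az": 0}
  ]
}}

```text
clock: 21.17
position: [0.599, -0.0695, 0.095]
tool_rot: [[-0.384, 0.923, 0.0], [0.923, 0.384, -0.0], [-0.0, 0.0, -1.0]]
wrist_force: [1.1, 0.2, 1.3]
gripper_width: 0.0119
```

Request:
{"fn": "carry_out", "kwargs": {
  "targets": [
    {"fingers": -1,"dx": 0,"dy": 0,"dz": -0.5,"ax": 0,"ay": 0,"az": 0},
    {"fingers": -1,"dx": 0,"dy": 0,"dz": -1,"ax": 0,"ay": 0,"az": 0},
    {"fingers": -1,"dx": 0,"dy": 0,"dz": -1.5,"ax": 0,"ay": 0,"az": 0},
    {"fingers": -1,"dx": 0,"dy": 0,"dz": -2,"ax": 0,"ay": 0,"az": 0},
    {"fingers": -1,"dx": 0,"dy": 0,"dz": -2,"ax": 0,"ay": 0,"az": 0},
    {"fingers": -1,"dx": 0,"dy": 0,"dz": -2,"ax": 0,"ay": 0,"az": 0},
    {"fingers": -1,"dx": 0,"dy": 0,"dz": -2,"ax": 0,"ay": 0,"az": 0},
    {"fingers": -1,"dx": 0,"dy": 0,"dz": -2,"ax": 0,"ay": 0,"az": 0},
    {"fingers": -1,"dx": 0,"dy": 0,"dz": -2,"ax": 0,"ay": 0,"az": 0},
    {"fingers": -1,"dx": 0,"dy": 0,"dz": -1.5,"ax": 0,"ay": 0,"az": 0},
    {"fingers": -1,"dx": 0,"dy": 0,"dz": 0,"ax": 0,"ay": 0,"az": 0},
    {"fingers": -1,"dx": 0,"dy": 0,"dz": 0,"ax": 0,"ay": 0,"az": 0}
  ]
}}

```text
clock: 22.17
position: [0.5989, -0.0694, 0.2604]
tool_rot: [[-0.384, 0.923, 0.001], [0.923, 0.384, -0.0], [-0.001, 0.001, -1.0]]
wrist_force: [0.4, 0.7, -0.2]
gripper_width: 0.0114
```

```bash
python3 - <<'E'
from h import *
t=cv2.imread("pics/top0.png");m=(cv2.cvtColor(t,cv2.COLOR_BGR2GRAY)<55).astype(np.uint8);m[:160]=0;m[275:]=0;m[:,:119]=0;m[:,225:]=0
c=max(cv2.findContours(cv2.morphologyEx(m,cv2.MORPH_OPEN,np.ones((5,5))),0,2)[0],key=cv2.contourArea)
q=cv2.boxPoints(cv2.minAreaRect(c));print(q.round(0).tolist())
P=np.array([onz("top",x,.035)[:2] for x in q]);print(P.round(3).tolist(),P.mean(0).round(3),[round(float(np.linalg.norm(P[i]-P[i-1])),3) for i in range(4)])
a=shot("wrist","w11");b=shot("scene","s11");s=monitor.sense();print(s["position"],s["gripper_width"])
cv2.imwrite("pics/c11.png",np.hstack([cv2.resize(a,(400,300)),cv2.resize(b[135:345,240:520],(400,300))]))
E
```

```text
[[117.0, 257.0], [127.0, 171.0], [219.0, 183.0], [209.0, 268.0]]
[[0.474, 0.488], [0.684, 0.479], [0.657, 0.249], [0.45, 0.265]] [0.567 0.371] [0.224, 0.211, 0.231, 0.207]
[ 0.59846198 -0.06934977  0.25866286] 0.011302325983335191
```

View pics/c11.png

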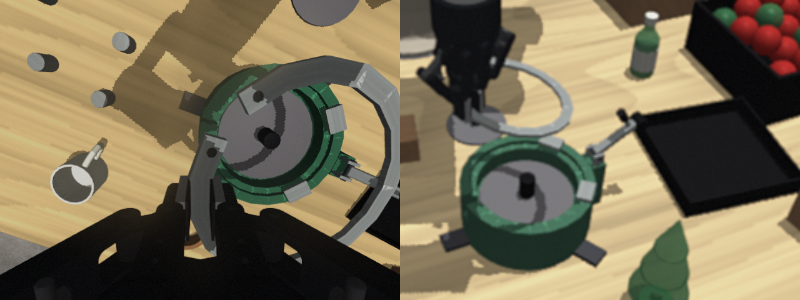

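The ring is held level, clear of the stand. Next: over to the bin.

Request:
{"fn": "carry_out", "kwargs": {
  "targets": [
    {"fingers": -1,"dx": 1.5,"dy": 0.6,"dz": 0,"ax": 0,"ay": 0,"az": 0},
    {"fingers": -1,"dx": 3,"dy": 1.2,"dz": 0,"ax": 0,"ay": 0,"az": 0},
    {"fingers": -1,"dx": 3.2,"dy": 1.3,"dz": 0,"ax": 0,"ay": 0,"az": 0},
    {"fingers": -1,"dx": 3.2,"dy": 1.3,"dz": 0,"ax": 0,"ay": 0,"az": 0},
    {"fingers": -1,"dx": 3.2,"dy": 1.3,"dz": 0,"ax": 0,"ay": 0,"az": 0},
    {"fingers": -1,"dx": 3.5,"dy": 1.4,"dz": 0,"ax": 0,"ay": 0,"az": 0},
    {"fingers": -1,"dx": 3.5,"dy": 1.4,"dz": 0,"ax": 0,"ay": 0,"az": 0},
    {"fingers": -1,"dx": 3.5,"dy": 1.4,"dz": 0,"ax": 0,"ay": 0,"az": 0},
    {"fingers": -1,"dx": 3.5,"dy": 1.4,"dz": 0,"ax": 0,"ay": 0,"az": 0},
    {"fingers": -1,"dx": 3.5,"dy": 1.4,"dz": 0,"ax": 0,"ay": 0,"az": 0},
    {"fingers": -1,"dx": 3.5,"dy": 1.4,"dz": 0,"ax": 0,"ay": 0,"az": 0},
    {"fingers": -1,"dx": 0,"dy": 0,"dz": 0,"ax": 0,"ay": 0,"az": 0}
  ]
}}

```text
clock: 23.27
position: [0.5924, 0.3148, 0.2576]
tool_rot: [[-0.39, 0.921, -0.003], [0.921, 0.39, 0.001], [0.002, -0.002, -1.0]]
wrist_force: [-0.4, -0.7, -0.9]
gripper_width: 0.0117
```

```bash
python3 - <<'E'
from h import *
print(shift((.593,.309,.013),(-.384,.923)),monitor.sense()["position"],monitor.sense()["joint_positions"])
a=shot("wrist","w12")
E
```

```text
[[-0.61, -0.11, 24.46], np.float64(0.006)] [0.59237082 0.31481097 0.25761477] [ 0.31353386  0.64475465  0.92648486  0.00181565  1.57299883 -1.65747679]
```

Request:
{"fn": "carry_out", "kwargs": {
  "targets": [
    {"fingers": -1,"dx": -0.3,"dy": 0,"dz": 2,"ax": 0,"ay": 0,"az": 0},
    {"fingers": -1,"dx": 0,"dy": 0,"dz": 3,"ax": 0,"ay": 0,"az": 0},
    {"fingers": -1,"dx": 0,"dy": 0,"dz": 3,"ax": 0,"ay": 0,"az": 0},
    {"fingers": -1,"dx": 0,"dy": 0,"dz": 3,"ax": 0,"ay": 0,"az": 0},
    {"fingers": -1,"dx": 0,"dy": 0,"dz": 3,"ax": 0,"ay": 0,"az": 0},
    {"fingers": -1,"dx": 0,"dy": 0,"dz": 3,"ax": 0,"ay": 0,"az": 0},
    {"fingers": -1,"dx": 0,"dy": 0,"dz": 2,"ax": 0,"ay": 0,"az": 0},
    {"fingers": -1,"dx": 0,"dy": 0,"dz": 1,"ax": 0,"ay": 0,"az": 0},
    {"fingers": -1,"dx": 0,"dy": 0,"dz": 0,"ax": 0,"ay": 0,"az": 0},
    {"fingers": -1,"dx": 0,"dy": 0,"dz": 0,"ax": 0,"ay": 0,"az": 0}
  ]
}}

```text
clock: 24.15
position: [0.5958, 0.3055, 0.0604]
tool_rot: [[-0.383, 0.924, 0.0], [0.924, 0.383, 0.0], [-0.0, 0.0, -1.0]]
wrist_force: [0.4, -0.2, 0.4]
gripper_width: 0.0118
```

```bash
python3 - <<'E'
from h import *
s=monitor.sense()
print(shift((.593,.309,.013),(-.384,.923)),s["position"],s["wrist_force"],s["gripper_width"])
a=shot("scene","s12",(380,180,580,320),3)
E
```

```text
[[0.43, -0.12, 4.74], np.float64(-0.001)] [0.59578743 0.30548863 0.06035212] [ 0.36051258 -0.24232541  0.37577381] 0.01178277655443628
```

Request:
{"fn": "carry_out", "kwargs": {
  "targets": [
    {"fingers": -1,"dx": 0.4,"dy": 0,"dz": 0.8,"ax": 0,"ay": 0,"az": 0},
    {"fingers": -1,"dx": 0,"dy": 0,"dz": 0.8,"ax": 0,"ay": 0,"az": 0},
    {"fingers": -1,"dx": 0,"dy": 0,"dz": 0.8,"ax": 0,"ay": 0,"az": 0},
    {"fingers": -1,"dx": 0,"dy": 0,"dz": 0.8,"ax": 0,"ay": 0,"az": 0},
    {"fingers": -1,"dx": 0,"dy": 0,"dz": 0.6,"ax": 0,"ay": 0,"az": 0},
    {"fingers": -1,"dx": 0,"dy": 0,"dz": 0.4,"ax": 0,"ay": 0,"az": 0},
    {"fingers": -1,"dx": 0,"dy": 0,"dz": 0,"ax": 0,"ay": 0,"az": 0},
    {"fingers": -1,"dx": 0,"dy": 0,"dz": 0,"ax": 0,"ay": 0,"az": 0}
  ]
}}

```text
clock: 24.87
position: [0.594, 0.3097, 0.0178]
tool_rot: [[-0.384, 0.923, -0.0], [0.923, 0.384, 0.0], [0.0, -0.0, -1.0]]
wrist_force: [0.1, -1.4, 2.4]
gripper_width: 0.0118
```

Request:
{"fn": "carry_out", "kwargs": {
  "targets": [
    {"fingers": -0.6,"dx": 0,"dy": 0,"dz": 0,"ax": 0,"ay": 0,"az": 0},
    {"fingers": -0.35,"dx": 0,"dy": 0,"dz": 0,"ax": 0,"ay": 0,"az": 0},
    {"fingers": -0.35,"dx": 0,"dy": 0,"dz": 0,"ax": 0,"ay": 0,"az": 0},
    {"fingers": -0.35,"dx": 0,"dy": 0,"dz": 0,"ax": 0,"ay": 0,"az": 0},
    {"fingers": -0.35,"dx": 0,"dy": 0,"dz": -1,"ax": 0,"ay": 0,"az": 0},
    {"fingers": -0.35,"dx": 0,"dy": 0,"dz": -2,"ax": 0,"ay": 0,"az": 0},
    {"fingers": -0.35,"dx": 0,"dy": 0,"dz": -3,"ax": 0,"ay": 0,"az": 0},
    {"fingers": -0.35,"dx": 0,"dy": 0,"dz": -3,"ax": 0,"ay": 0,"az": 0},
    {"fingers": -0.35,"dx": 0,"dy": 0,"dz": -3,"ax": 0,"ay": 0,"az": 0},
    {"fingers": -0.35,"dx": 0,"dy": 0,"dz": -3,"ax": 0,"ay": 0,"az": 0},
    {"fingers": -0.35,"dx": 0,"dy": 0,"dz": -3,"ax": 0,"ay": 0,"az": 0},
    {"fingers": -0.35,"dx": 0,"dy": 0,"dz": -3,"ax": 0,"ay": 0,"az": 0}
  ]
}}

```text
clock: 25.87
position: [0.5935, 0.3097, 0.2304]
tool_rot: [[-0.384, 0.923, 0.001], [0.923, 0.384, 0.0], [-0.0, 0.001, -1.0]]
wrist_force: [-0.5, 0.0, 0.7]
gripper_width: 0.0279
```

```bash
python3 - <<'E'
from h import *
s=monitor.sense()
a=shot("scene","s13");t=shot("top","t13")
print("ring",[(np.round(r["rect"]).tolist(),round(r["score"],2)) for c in ("scene","top") for r in models.spot_in("ring_center",c)[:2]])
def cen(rng,im): pass
# bright ring pixels inside bin region of top image
g=cv2.cvtColor(t,cv2.COLOR_BGR2GRAY)[165:275,115:225];m=(g>90)&(cv2.cvtColor(t,cv2.COLOR_BGR2HSV)[165:275,115:225,1]<60);ys,xs=np.nonzero(m);print(len(xs))
P=np.array([onz("top",(x+115,y+165),.01)[:2] for x,y in zip(xs,ys)]);print(P.min(0),P.max(0)) if len(P) else 0
# slug & knob in top
for n in ["slug0_center","cap_knob"]: print(n,[(np.round(r["rect"]).tolist(),round(r["score"],2)) for r in models.spot_in(n,"top")[:5]])
C=np.array([.574,.0225]);ex=np.array([-.037,.999]);print(s["position"],shift((.572,.0265,.25),(-.037,.999)))
E
```

```text
ring [([464.0, 244.0, 62.0, 49.0], 0.71), ([187.0, 222.0, 23.0, 60.0], 0.57), ([243.0, 211.0, 42.0, 10.0], 0.54)]
3761Traceback (most recent call last):
  File "<stdin>", line 8, in <module>
  File "h.py", line 8, in onz
    o,v=ray(c,px,p); return o+v*(z-o[2])/v[2]
        ~~~^^^^^^^^
  File "h.py", line 4, in ray
    p=p or viewer.camera_params(c); K=np.array(p["K"]);d=np.array(p["dist_coeffs"])
           ~~~~~~~~~~~~~~~~~~~~^^^
ValueError: time passes only in moves, steps and waits
```

The ring is in the bin: spot_in gives (464,244), the same place as the bin. Next: turn the jaws along the stand's y axis and go over to the cap.

Request:
{"fn": "carry_out", "kwargs": {
  "targets": [
    {"fingers": 0.2,"dx": 0,"dy": 0,"dz": 0,"ax": 0,"ay": 0,"az": 0.124},
    {"fingers": 0.2,"dx": 0,"dy": 0,"dz": 0,"ax": 0,"ay": 0,"az": 0.124},
    {"fingers": 0.2,"dx": 0,"dy": 0,"dz": 0,"ax": 0,"ay": 0,"az": 0.124},
    {"fingers": 0.2,"dx": 0,"dy": 0,"dz": 0,"ax": 0,"ay": 0,"az": 0.124},
    {"fingers": 0.2,"dx": 0,"dy": 0,"dz": 0,"ax": 0,"ay": 0,"az": 0.124},
    {"fingers": 0.2,"dx": 0,"dy": 0,"dz": 0,"ax": 0,"ay": 0,"az": 0.124},
    {"fingers": 0.2,"dx": 0,"dy": 0,"dz": 0,"ax": 0,"ay": 0,"az": 0.124},
    {"fingers": 0.2,"dx": 0,"dy": 0,"dz": 0,"ax": 0,"ay": 0,"az": 0.124},
    {"fingers": 0.2,"dx": 0,"dy": 0,"dz": 0,"ax": 0,"ay": 0,"az": 0.124},
    {"fingers": 0.2,"dx": 0,"dy": 0,"dz": 0,"ax": 0,"ay": 0,"az": 0.124},
    {"fingers": 0.2,"dx": 0,"dy": 0,"dz": 0,"ax": 0,"ay": 0,"az": 0.124},
    {"fingers": 0.2,"dx": 0,"dy": 0,"dz": 0,"ax": 0,"ay": 0,"az": 0.124}
  ]
}}

```text
clock: 27.07
position: [0.5934, 0.3095, 0.2264]
tool_rot: [[0.891, 0.454, -0.003], [0.454, -0.891, -0.001], [-0.003, -0.0, -1.0]]
wrist_force: [-0.1, 0.8, -0.9]
gripper_width: 0.0512
```

Request:
{"fn": "carry_out", "kwargs": {
  "targets": [
    {"fingers": 0.2,"dx": 0,"dy": 0,"dz": 0,"ax": 0,"ay": 0,"az": 0.11},
    {"fingers": 0.2,"dx": 0,"dy": 0,"dz": 0,"ax": 0,"ay": 0,"az": 0.11},
    {"fingers": 0.2,"dx": 0,"dy": 0,"dz": 0,"ax": 0,"ay": 0,"az": 0.11},
    {"fingers": 0.2,"dx": 0,"dy": 0,"dz": 0,"ax": 0,"ay": 0,"az": 0.11},
    {"fingers": 0.2,"dx": 0,"dy": 0,"dz": 0,"ax": 0,"ay": 0,"az": 0}
  ]
}}

```text
clock: 27.48
position: [0.5934, 0.3095, 0.2265]
tool_rot: [[0.999, 0.033, -0.002], [0.033, -0.999, -0.001], [-0.002, 0.001, -1.0]]
wrist_force: [1.0, 0.2, 0.7]
gripper_width: 0.0508
```

```bash
python3 - <<'E'
from h import *
print(shift((.5695,.026,.22),(.999,.037)),monitor.sense()["joint_positions"])
E
```

```text
[[-3.33, 28.26, 0.68], np.float64(-0.004)] [3.06114219e-01 6.51823310e-01 9.93281514e-01 1.05365153e-05
 1.49893773e+00 2.72994374e-01]
```

Request:
{"fn": "carry_out", "kwargs": {
  "targets": [
    {"fingers": 0.2,"dx": -0.4,"dy": 3,"dz": 0,"ax": 0,"ay": 0,"az": 0},
    {"fingers": 0.2,"dx": -0.4,"dy": 3,"dz": 0,"ax": 0,"ay": 0,"az": 0},
    {"fingers": 0.2,"dx": -0.4,"dy": 3,"dz": 0,"ax": 0,"ay": 0,"az": 0},
    {"fingers": 0.2,"dx": -0.4,"dy": 3,"dz": 0,"ax": 0,"ay": 0,"az": 0},
    {"fingers": 0.2,"dx": -0.4,"dy": 3,"dz": 0,"ax": 0,"ay": 0,"az": 0},
    {"fingers": 0.2,"dx": -0.4,"dy": 3,"dz": 0,"ax": 0,"ay": 0,"az": 0},
    {"fingers": 0.2,"dx": -0.4,"dy": 3,"dz": 0.2,"ax": 0,"ay": 0,"az": 0},
    {"fingers": 0.2,"dx": -0.3,"dy": 3,"dz": 0.2,"ax": 0,"ay": 0,"az": 0},
    {"fingers": 0.2,"dx": -0.3,"dy": 3,"dz": 0.2,"ax": 0,"ay": 0,"az": 0},
    {"fingers": 0.2,"dx": 0,"dy": 1.2,"dz": 0,"ax": 0,"ay": 0,"az": 0},
    {"fingers": 0.2,"dx": 0,"dy": 0,"dz": 0,"ax": 0,"ay": 0,"az": 0},
    {"fingers": 0.2,"dx": 0,"dy": 0,"dz": 0,"ax": 0,"ay": 0,"az": 0}
  ]
}}

```text
clock: 28.48
position: [0.5703, 0.0268, 0.2215]
tool_rot: [[0.999, 0.038, -0.001], [0.038, -0.999, 0.001], [-0.001, -0.001, -1.0]]
wrist_force: [0.0, -0.3, -0.9]
gripper_width: 0.0511
```

```bash
cat >> h.py <<'E'
def darkblob(im,p,X,r=45,thr=45):
    "centroid and size of the dark blob nearest the projection of X"
    u=proj("w",X,p);g=cv2.cvtColor(im,cv2.COLOR_BGR2GRAY);x0,y0=int(u[0])-r,int(u[1])-r
    x0=max(x0,0);y0=max(y0,0)
    m=(g[y0:y0+2*r,x0:x0+2*r]<thr).astype(np.uint8);n,l,st,ce=cv2.connectedComponentsWithStats(m)
    k=[(st[i,4],ce[i]+[x0,y0],(st[i,:4]+[x0,y0,0,0]).tolist()) for i in range(1,n) if st[i,4]>60];return u,sorted(k,key=lambda q:-q[0])
E
python3 - <<'E'
from h import *
p=viewer.camera_params("wrist");im=shot("wrist","w14");s=monitor.sense()
u,k=darkblob(im,p,(.5695,.026,.092));print(u,k[:4])
print(s["position"],shift((.5695,.026,.073),(.999,.037)))
o=im[0:300,120:520];cv2.imwrite("pics/w14c.png",cv2.resize(o,None,fx=2,fy=2))
E
```

```text
[317.95585266 225.29540186] [(np.int32(1034), array([322.75725338, 224.30560928]), [307, 205, 33, 40])]
[0.57029844 0.02749659 0.22158172] [[-0.08, 0.15, 14.86], np.float64(0.002)]
```

View pics/w14c.png

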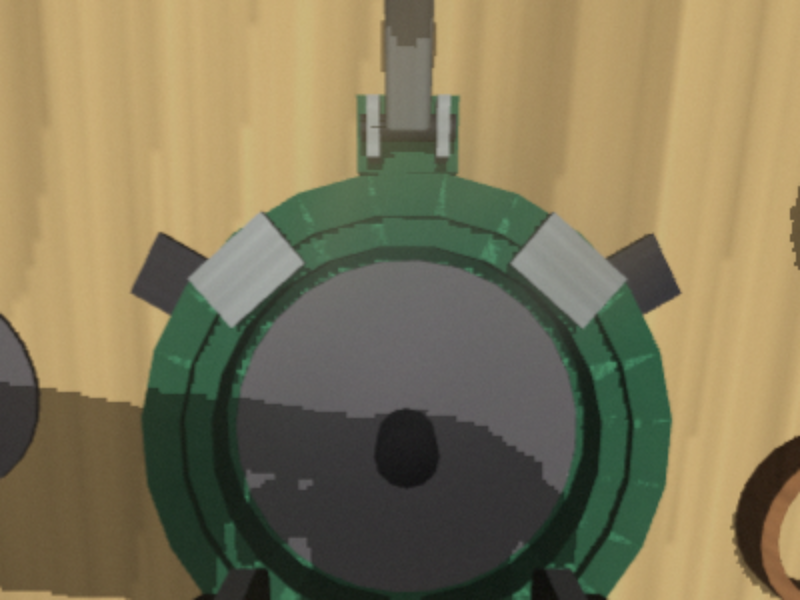

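The stand and clamp are symmetric about crop column 407–408. The knob is at columns 375–439 and rows 408–488, with its top face about rows 422–488.

```bash
python3 - <<'E'
from h import *
p=viewer.camera_params("wrist")
X=onz("w",(120+407/2,456/2),.092,p);print("knob",X)
for n,q,z in [("rimL",(143,420),.085),("rimR",(671,420),.085),("lipL",(247,270),.092),("lipR",(569,270),.092),("rimtop",(408,175),.085)]: print(n,onz("w",(120+q[0]/2,q[1]/2),z,p).round(4))
print(shift((X[0],X[1],.073),(.999,.037)))
E
```

```text
knob [0.57368663 0.02477612 0.092     ]
rimL [0.4757 0.033  0.085 ]
rimR [0.6708 0.0404 0.085 ]
lipL [0.5163 0.0884 0.092 ]
lipR [0.6264 0.0927 0.092 ]
rimtop [0.5701 0.1217 0.085 ]
[[0.33, 0.29, 14.86], np.float64(0.002)]
```

Request:
{"fn": "carry_out", "kwargs": {
  "targets": [
    {"fingers": 0.2,"dx": 0.3,"dy": 0.25,"dz": 2,"ax": 0,"ay": 0,"az": 0},
    {"fingers": 0.2,"dx": 0,"dy": 0,"dz": 2.5,"ax": 0,"ay": 0,"az": 0},
    {"fingers": 0.2,"dx": 0,"dy": 0,"dz": 2.5,"ax": 0,"ay": 0,"az": 0},
    {"fingers": 0.2,"dx": 0,"dy": 0,"dz": 2.5,"ax": 0,"ay": 0,"az": 0},
    {"fingers": 0.2,"dx": 0,"dy": 0,"dz": 2.5,"ax": 0,"ay": 0,"az": 0},
    {"fingers": 0.2,"dx": 0,"dy": 0,"dz": 2,"ax": 0,"ay": 0,"az": 0},
    {"fingers": 0.2,"dx": 0,"dy": 0,"dz": 0.8,"ax": 0,"ay": 0,"az": 0},
    {"fingers": 0.2,"dx": 0,"dy": 0,"dz": 0,"ax": 0,"ay": 0,"az": 0},
    {"fingers": 0.2,"dx": 0,"dy": 0,"dz": 0,"ax": 0,"ay": 0,"az": 0},
    {"fingers": -0.4,"dx": 0,"dy": 0,"dz": 0,"ax": 0,"ay": 0,"az": 0},
    {"fingers": -1,"dx": 0,"dy": 0,"dz": 0,"ax": 0,"ay": 0,"az": 0},
    {"fingers": -1,"dx": 0,"dy": 0,"dz": 0,"ax": 0,"ay": 0,"az": 0}
  ]
}}

```text
clock: 29.53
position: [0.5741, 0.0243, 0.0754]
tool_rot: [[0.999, 0.037, 0.002], [0.037, -0.999, -0.0], [0.002, 0.0, -1.0]]
wrist_force: [-0.8, 1.5, 6.2]
gripper_width: 0.0215
```

Request:
{"fn": "carry_out", "kwargs": {
  "targets": [
    {"fingers": -1,"dx": 0,"dy": 0,"dz": 0,"ax": 0,"ay": 0,"az": 0},
    {"fingers": -1,"dx": 0,"dy": 0,"dz": 0,"ax": 0,"ay": 0,"az": 0},
    {"fingers": -1,"dx": 0,"dy": 0,"dz": 0,"ax": 0,"ay": 0,"az": 0}
  ]
}}

```text
clock: 29.78
position: [0.5741, 0.0243, 0.0754]
tool_rot: [[0.999, 0.037, 0.003], [0.037, -0.999, -0.0], [0.003, 0.0, -1.0]]
wrist_force: [-2.1, 0.8, 5.7]
gripper_width: 0.0217
```

Request:
{"fn": "carry_out", "kwargs": {
  "targets": [
    {"fingers": -1,"dx": 0,"dy": 0,"dz": -0.8,"ax": 0,"ay": 0,"az": 0},
    {"fingers": -1,"dx": 0,"dy": 0,"dz": -1.5,"ax": 0,"ay": 0,"az": 0},
    {"fingers": -1,"dx": 0,"dy": 0,"dz": -2.2,"ax": 0,"ay": 0,"az": 0},
    {"fingers": -1,"dx": 0,"dy": 0,"dz": -2.5,"ax": 0,"ay": 0,"az": 0},
    {"fingers": -1,"dx": 0,"dy": 0,"dz": -2.5,"ax": 0,"ay": 0,"az": 0},
    {"fingers": -1,"dx": 0,"dy": 0,"dz": -2.5,"ax": 0,"ay": 0,"az": 0},
    {"fingers": -1,"dx": 0,"dy": 0,"dz": -2,"ax": 0,"ay": 0,"az": 0},
    {"fingers": -1,"dx": -1,"dy": -1,"dz": -1,"ax": 0,"ay": 0,"az": 0},
    {"fingers": -1,"dx": -2,"dy": -2,"dz": 0,"ax": 0,"ay": 0,"az": 0},
    {"fingers": -1,"dx": -2,"dy": -2,"dz": 0,"ax": 0,"ay": 0,"az": 0},
    {"fingers": -1,"dx": -2.5,"dy": -2.5,"dz": 0,"ax": 0,"ay": 0,"az": 0},
    {"fingers": -1,"dx": -2.5,"dy": -2.5,"dz": 0,"ax": 0,"ay": 0,"az": 0}
  ]
}}

```text
clock: 30.78
position: [0.4685, 0.1211, 0.2244]
tool_rot: [[0.999, 0.036, 0.001], [0.036, -0.999, 0.0], [0.001, -0.0, -1.0]]
wrist_force: [0.1, 0.3, -1.7]
gripper_width: 0.0215
```

Request:
{"fn": "carry_out", "kwargs": {
  "targets": [
    {"fingers": -1,"dx": -2.5,"dy": -2.3,"dz": 0,"ax": 0,"ay": 0,"az": 0},
    {"fingers": -1,"dx": -2.3,"dy": -2.1,"dz": 0,"ax": 0,"ay": 0,"az": 0},
    {"fingers": -1,"dx": -2,"dy": -1.8,"dz": 1.5,"ax": 0,"ay": 0,"az": 0},
    {"fingers": -1,"dx": 0,"dy": 0,"dz": 3,"ax": 0,"ay": 0,"az": 0},
    {"fingers": -1,"dx": 0,"dy": 0,"dz": 3.5,"ax": 0,"ay": 0,"az": 0},
    {"fingers": -1,"dx": 0,"dy": 0,"dz": 3.5,"ax": 0,"ay": 0,"az": 0},
    {"fingers": -1,"dx": 0,"dy": 0,"dz": 3.5,"ax": 0,"ay": 0,"az": 0},
    {"fingers": -1,"dx": 0,"dy": 0,"dz": 3,"ax": 0,"ay": 0,"az": 0},
    {"fingers": -1,"dx": 0,"dy": 0,"dz": 0,"ax": 0,"ay": 0,"az": 0},
    {"fingers": -1,"dx": 0,"dy": 0,"dz": 0,"ax": 0,"ay": 0,"az": 0}
  ]
}}

```text
clock: 31.62
position: [0.3994, 0.1799, 0.0442]
tool_rot: [[0.999, 0.037, -0.002], [0.037, -0.999, -0.0], [-0.002, 0.0, -1.0]]
wrist_force: [-0.0, 0.4, -1.0]
gripper_width: 0.0216
```

Request:
{"fn": "carry_out", "kwargs": {
  "targets": [
    {"fingers": -1,"dx": 0,"dy": 0,"dz": 0.8,"ax": 0,"ay": 0,"az": 0},
    {"fingers": -1,"dx": 0,"dy": 0,"dz": 0.6,"ax": 0,"ay": 0,"az": 0},
    {"fingers": -1,"dx": 0,"dy": 0,"dz": 0.35,"ax": 0,"ay": 0,"az": 0},
    {"fingers": -1,"dx": 0,"dy": 0,"dz": 0,"ax": 0,"ay": 0,"az": 0},
    {"fingers": -1,"dx": 0,"dy": 0,"dz": 0,"ax": 0,"ay": 0,"az": 0}
  ]
}}

```text
clock: 32.03
position: [0.3998, 0.18, 0.0267]
tool_rot: [[0.999, 0.037, 0.001], [0.037, -0.999, 0.0], [0.001, -0.0, -1.0]]
wrist_force: [0.8, 0.9, -0.4]
gripper_width: 0.0214
```

Request:
{"fn": "carry_out", "kwargs": {
  "targets": [
    {"fingers": -0.3,"dx": 0,"dy": 0,"dz": 0,"ax": 0,"ay": 0,"az": 0},
    {"fingers": 0.2,"dx": 0,"dy": 0,"dz": 0,"ax": 0,"ay": 0,"az": 0},
    {"fingers": 0.2,"dx": 0,"dy": 0,"dz": 0,"ax": 0,"ay": 0,"az": 0},
    {"fingers": 0.2,"dx": 0,"dy": 0,"dz": 0,"ax": 0,"ay": 0,"az": 0},
    {"fingers": 0.2,"dx": 0,"dy": 0,"dz": -1.5,"ax": 0,"ay": 0,"az": 0},
    {"fingers": 0.2,"dx": 0,"dy": 0,"dz": -3,"ax": 0,"ay": 0,"az": 0},
    {"fingers": 0.2,"dx": 0,"dy": 0,"dz": -3.5,"ax": 0,"ay": 0,"az": 0},
    {"fingers": 0.2,"dx": 0,"dy": 0,"dz": -3.5,"ax": 0,"ay": 0,"az": 0},
    {"fingers": 0.2,"dx": 0,"dy": 0,"dz": -3.5,"ax": 0,"ay": 0,"az": 0},
    {"fingers": 0.2,"dx": 0,"dy": 0,"dz": -3.5,"ax": 0,"ay": 0,"az": 0},
    {"fingers": 0.2,"dx": 0,"dy": 0,"dz": 0,"ax": 0,"ay": 0,"az": 0}
  ]
}}

```text
clock: 32.95
position: [0.4019, 0.1804, 0.2174]
tool_rot: [[0.999, 0.037, 0.011], [0.037, -0.999, 0.002], [0.011, -0.001, -1.0]]
wrist_force: [0.8, -0.3, 1.2]
gripper_width: 0.0513
```

```bash
python3 - <<'E'
from h import *
print(shift((.55,-.20,.25),(.999,.037)),monitor.sense()["position"])
E
```

```text
[[13.42, 38.56, -3.16], np.float64(0.0)] [0.40188572 0.18039284 0.21742507]
```

Request:
{"fn": "carry_out", "kwargs": {
  "targets": [
    {"fingers": 0.2,"dx": 1.2,"dy": 3.8,"dz": -0.4,"ax": 0,"ay": 0,"az": 0},
    {"fingers": 0.2,"dx": 1.2,"dy": 3.8,"dz": -0.4,"ax": 0,"ay": 0,"az": 0},
    {"fingers": 0.2,"dx": 1.2,"dy": 3.8,"dz": -0.4,"ax": 0,"ay": 0,"az": 0},
    {"fingers": 0.2,"dx": 1.2,"dy": 3.8,"dz": -0.4,"ax": 0,"ay": 0,"az": 0},
    {"fingers": 0.2,"dx": 1.2,"dy": 3.8,"dz": -0.4,"ax": 0,"ay": 0,"az": 0},
    {"fingers": 0.2,"dx": 1.2,"dy": 3.8,"dz": -0.4,"ax": 0,"ay": 0,"az": 0},
    {"fingers": 0.2,"dx": 1.2,"dy": 3.8,"dz": -0.4,"ax": 0,"ay": 0,"az": 0},
    {"fingers": 0.2,"dx": 1.2,"dy": 3.8,"dz": -0.4,"ax": 0,"ay": 0,"az": 0},
    {"fingers": 0.2,"dx": 1.2,"dy": 3.8,"dz": -0.4,"ax": 0,"ay": 0,"az": 0},
    {"fingers": 0.2,"dx": 1.2,"dy": 3.8,"dz": 0,"ax": 0,"ay": 0,"az": 0},
    {"fingers": 0.2,"dx": 1.1,"dy": 3.8,"dz": 0,"ax": 0,"ay": 0,"az": 0},
    {"fingers": 0.2,"dx": 1,"dy": 3.7,"dz": 0,"ax": 0,"ay": 0,"az": 0}
  ]
}}

```text
clock: 33.95
position: [0.5575, -0.2716, 0.2467]
tool_rot: [[0.999, 0.037, -0.0], [0.037, -0.999, 0.0], [-0.0, -0.0, -1.0]]
wrist_force: [0.2, 0.2, 0.9]
gripper_width: 0.0513
```

Request:
{"fn": "carry_out", "kwargs": {
  "targets": [
    {"fingers": 0.2,"dx": 0,"dy": 0,"dz": 0,"ax": 0,"ay": 0,"az": 0},
    {"fingers": 0.2,"dx": 0,"dy": 0,"dz": 0,"ax": 0,"ay": 0,"az": 0},
    {"fingers": 0.2,"dx": 0,"dy": 0,"dz": 0,"ax": 0,"ay": 0,"az": 0}
  ]
}}

```text
clock: 34.2
position: [0.5571, -0.269, 0.2467]
tool_rot: [[0.999, 0.037, -0.001], [0.037, -0.999, 0.001], [-0.001, -0.001, -1.0]]
wrist_force: [-0.1, 0.7, 0.1]
gripper_width: 0.0513
```

```bash
cat >> h.py <<'E'
def disc(im,p,X,z=.038,rad=.013,win=40):
    "centre (world) of the slug's top face, by grey mask + circle template round projection of X"
    P0=np.array(X[:2],float);g=cv2.cvtColor(im,cv2.COLOR_BGR2HSV);best=None
    gray=(g[...,1]<60)&(g[...,2]>85)
    tt=np.linspace(0,2*np.pi,24,endpoint=False)
    def score(c):
        s=0
        for rr,w in ((.3,1),(.6,1),(.88,2),(1.15,-2),(1.3,-1)):
            for a in tt:
                u=proj("w",(c[0]+rr*rad*np.cos(a),c[1]+rr*rad*np.sin(a),z),p);i,j=int(round(u[1])),int(round(u[0]))
                if 0<=i<480 and 0<=j<640: s+=w*gray[i,j]/24
        return s
    for st in (.006,.002,.0008):
        n=5 if st==.006 else 4
        best=max(((score(P0+[a*st,b*st]),a*st,b*st) for a in range(-n,n+1) for b in range(-n,n+1)))
        P0=P0+best[1:]
    return P0.round(4),round(float(best[0]),2)
E
python3 - <<'E'
from h import *
p=viewer.camera_params("wrist");im=shot("wrist","w15");s=monitor.sense();print(s["position"])
for X in [(.5323,-.2186),(.6212,-.2243),(.6036,-.3248),(.5116,-.3473)]:
    print(X,proj("w",(*X,.038),p).round(0),*disc(im,p,X))
print([(np.round(r["rect"]).tolist(),round(r["score"],2)) for r in models.spot_in("slug0_center","wrist")])
E
```

```text
[ 0.557212   -0.26852807  0.24723797]
(0.5323, -0.2186) [293. 147.] [ 0.5331 -0.2178] 4.0
(0.6212, -0.2243) [392. 157.] [ 0.622  -0.2235] 4.0
(0.6036, -0.3248) [365. 262.] [ 0.6448 -0.2836] 0.0
(0.5116, -0.3473) [270. 280.] [ 0.5076 -0.3401] 1.04
[([388.0, 155.0, 33.0, 28.0], 0.88)]
```

```bash
sed -i 's/(g\[...,1\]<60)&(g\[...,2\]>85)/(g[...,1]<SAT)\&(g[...,2]>VAL)/; 1i SAT,VAL=60,85' h.py; python3 - <<'E'
import h; from h import *
im=cv2.imread("pics/w15.png");p=viewer.camera_params("wrist")
g=cv2.cvtColor(im,cv2.COLOR_BGR2HSV)
for u in [(293,147),(365,262),(270,280),(392,157),(320,200)]: print(u,g[u[1],u[0]])
h.VAL=40
for X in [(.6036,-.3248),(.5116,-.3473)]: print(*disc(im,p,X))
m=((g[...,1]<60)&(g[...,2]>40)).astype(np.uint8);m[330:]=0
n,l,st,ce=cv2.connectedComponentsWithStats(m)
print([(ce[i].round(0).tolist(),st[i].tolist()) for i in range(1,n) if 150<st[i,4]<5000])
E
```

```text
(293, 147) [ 22  35 133]
(365, 262) [20 26 60]
(270, 280) [15 31 65]
(392, 157) [ 23  32 127]
(320, 200) [ 18 110  88]
[ 0.6056 -0.3208] 3.96
[ 0.5128 -0.3461] 3.79
[([353.0, 11.0], [336, 0, 31, 24, 633]), ([171.0, 145.0], [158, 114, 25, 63, 759]), ([294.0, 146.0], [281, 132, 27, 29, 610]), ([393.0, 157.0], [380, 143, 27, 28, 604]), ([367.0, 259.0], [354, 246, 26, 27, 514]), ([271.0, 278.0], [259, 262, 26, 30, 518]), ([230.0, 308.0], [213, 285, 34, 45, 578]), ([408.0, 302.0], [394, 285, 31, 40, 368])]
```

All four slugs are still in place: A (.533,−.218), B (.622,−.224), C (.606,−.321) and D (.513,−.346). They go into the well in a row along the stand's x axis. Slug A first.

Request:
{"fn": "carry_out", "kwargs": {
  "targets": [
    {"fingers": 0.2,"dx": -1.1,"dy": -2.5,"dz": 1,"ax": 0,"ay": 0,"az": 0},
    {"fingers": 0.2,"dx": -1.1,"dy": -2.6,"dz": 2,"ax": 0,"ay": 0,"az": 0},
    {"fingers": 0.2,"dx": 0,"dy": 0,"dz": 3,"ax": 0,"ay": 0,"az": 0},
    {"fingers": 0.2,"dx": 0,"dy": 0,"dz": 3,"ax": 0,"ay": 0,"az": 0},
    {"fingers": 0.2,"dx": 0,"dy": 0,"dz": 3,"ax": 0,"ay": 0,"az": 0},
    {"fingers": 0.2,"dx": 0,"dy": 0,"dz": 3,"ax": 0,"ay": 0,"az": 0},
    {"fingers": 0.2,"dx": 0,"dy": 0,"dz": 2,"ax": 0,"ay": 0,"az": 0},
    {"fingers": 0.2,"dx": 0,"dy": 0,"dz": 0.5,"ax": 0,"ay": 0,"az": 0},
    {"fingers": 0.2,"dx": 0,"dy": 0,"dz": 0,"ax": 0,"ay": 0,"az": 0},
    {"fingers": 0.2,"dx": 0,"dy": 0,"dz": 0,"ax": 0,"ay": 0,"az": 0}
  ]
}}

```text
clock: 35.13
position: [0.534, -0.2193, 0.0738]
tool_rot: [[0.999, 0.038, 0.002], [0.038, -0.999, -0.001], [0.002, 0.001, -1.0]]
wrist_force: [0.0, -0.2, -0.0]
gripper_width: 0.0512
```

```bash
python3 - <<'E'
from h import *
print(shift((.5331,-.2178,.021),(.999,.037)),monitor.sense()["position"])
E
```

```text
[[-0.1, -0.16, 5.28], np.float64(0.001)] [ 0.53403004 -0.21925975  0.07379667]
```

Request:
{"fn": "carry_out", "kwargs": {
  "targets": [
    {"fingers": 0.2,"dx": -0.1,"dy": -0.15,"dz": 1,"ax": 0,"ay": 0,"az": 0},
    {"fingers": 0.2,"dx": 0,"dy": 0,"dz": 1.5,"ax": 0,"ay": 0,"az": 0},
    {"fingers": 0.2,"dx": 0,"dy": 0,"dz": 1.5,"ax": 0,"ay": 0,"az": 0},
    {"fingers": 0.2,"dx": 0,"dy": 0,"dz": 1,"ax": 0,"ay": 0,"az": 0},
    {"fingers": 0.2,"dx": 0,"dy": 0,"dz": 0.25,"ax": 0,"ay": 0,"az": 0},
    {"fingers": 0.2,"dx": 0,"dy": 0,"dz": 0,"ax": 0,"ay": 0,"az": 0},
    {"fingers": 0.2,"dx": 0,"dy": 0,"dz": 0,"ax": 0,"ay": 0,"az": 0},
    {"fingers": -0.4,"dx": 0,"dy": 0,"dz": 0,"ax": 0,"ay": 0,"az": 0},
    {"fingers": -1,"dx": 0,"dy": 0,"dz": 0,"ax": 0,"ay": 0,"az": 0},
    {"fingers": -1,"dx": 0,"dy": 0,"dz": 0,"ax": 0,"ay": 0,"az": 0},
    {"fingers": -1,"dx": 0,"dy": 0,"dz": 0,"ax": 0,"ay": 0,"az": 0},
    {"fingers": -1,"dx": 0,"dy": 0,"dz": 0,"ax": 0,"ay": 0,"az": 0}
  ]
}}

```text
clock: 36.13
position: [0.5328, -0.2182, 0.0208]
tool_rot: [[0.999, 0.037, 0.001], [0.037, -0.999, -0.001], [0.001, 0.001, -1.0]]
wrist_force: [-1.0, 0.2, 6.1]
gripper_width: 0.0233
```

Request:
{"fn": "carry_out", "kwargs": {
  "targets": [
    {"fingers": -1,"dx": 0,"dy": 0,"dz": 0,"ax": 0,"ay": 0,"az": 0},
    {"fingers": -1,"dx": 0,"dy": 0,"dz": -1,"ax": 0,"ay": 0,"az": 0},
    {"fingers": -1,"dx": 0,"dy": 0,"dz": -2,"ax": 0,"ay": 0,"az": 0},
    {"fingers": -1,"dx": 0,"dy": 0,"dz": -3,"ax": 0,"ay": 0,"az": 0},
    {"fingers": -1,"dx": 0,"dy": 0,"dz": -3,"ax": 0,"ay": 0,"az": 0},
    {"fingers": -1,"dx": 0,"dy": 0,"dz": -3,"ax": 0,"ay": 0,"az": 0},
    {"fingers": -1,"dx": 0,"dy": 0,"dz": -3,"ax": 0,"ay": 0,"az": 0},
    {"fingers": -1,"dx": 0,"dy": 0,"dz": 0,"ax": 0,"ay": 0,"az": 0}
  ]
}}

```text
clock: 36.8
position: [0.5342, -0.2191, 0.1766]
tool_rot: [[0.999, 0.037, 0.009], [0.037, -0.999, -0.006], [0.009, 0.006, -1.0]]
wrist_force: [-0.3, -0.0, -0.7]
gripper_width: 0.0234
```

Request:
{"fn": "carry_out", "kwargs": {
  "targets": [
    {"fingers": -1,"dx": 0.3,"dy": -2,"dz": 0,"ax": 0,"ay": 0,"az": 0},
    {"fingers": -1,"dx": 0.5,"dy": -3,"dz": 0,"ax": 0,"ay": 0,"az": 0},
    {"fingers": -1,"dx": 0.5,"dy": -3,"dz": 0,"ax": 0,"ay": 0,"az": 0},
    {"fingers": -1,"dx": 0.5,"dy": -3,"dz": 0,"ax": 0,"ay": 0,"az": 0},
    {"fingers": -1,"dx": 0.5,"dy": -3,"dz": 0,"ax": 0,"ay": 0,"az": 0},
    {"fingers": -1,"dx": 0.5,"dy": -3,"dz": 0,"ax": 0,"ay": 0,"az": 0},
    {"fingers": -1,"dx": 0.5,"dy": -3,"dz": 0,"ax": 0,"ay": 0,"az": 0},
    {"fingers": -1,"dx": 0.5,"dy": -3,"dz": 0,"ax": 0,"ay": 0,"az": 0},
    {"fingers": -1,"dx": 0.6,"dy": -3,"dz": 0,"ax": 0,"ay": 0,"az": 0},
    {"fingers": -1,"dx": 0.6,"dy": -2.2,"dz": 0,"ax": 0,"ay": 0,"az": 0},
    {"fingers": -1,"dx": 0,"dy": 0,"dz": 0,"ax": 0,"ay": 0,"az": 0},
    {"fingers": -1,"dx": 0,"dy": 0,"dz": 0,"ax": 0,"ay": 0,"az": 0}
  ]
}}

```text
clock: 37.8
position: [0.5717, 0.0665, 0.1698]
tool_rot: [[0.999, 0.039, -0.0], [0.039, -0.999, -0.0], [-0.0, 0.0, -1.0]]
wrist_force: [0.6, 0.5, -1.1]
gripper_width: 0.0238
```

```bash
python3 - <<'E'
from h import *
s=monitor.sense();print(shift((.5722,.0663,.031),(.999,.037)),s["position"],s["gripper_width"],s["joint_positions"])
E
```

```text
[[0.05, 0.02, 13.88], np.float64(0.002)] [0.57169378 0.06649066 0.16978363] 0.023824541999470573 [-8.75969065e-02  4.74970602e-01  1.42811110e+00 -2.05887068e-04
  1.23876161e+00 -1.26510520e-01]
```

Request:
{"fn": "carry_out", "kwargs": {
  "targets": [
    {"fingers": -1,"dx": 0.05,"dy": 0,"dz": 2,"ax": 0,"ay": 0,"az": 0},
    {"fingers": -1,"dx": 0,"dy": 0,"dz": 2.5,"ax": 0,"ay": 0,"az": 0},
    {"fingers": -1,"dx": 0,"dy": 0,"dz": 2.5,"ax": 0,"ay": 0,"az": 0},
    {"fingers": -1,"dx": 0,"dy": 0,"dz": 2.5,"ax": 0,"ay": 0,"az": 0},
    {"fingers": -1,"dx": 0,"dy": 0,"dz": 2,"ax": 0,"ay": 0,"az": 0},
    {"fingers": -1,"dx": 0,"dy": 0,"dz": 1.3,"ax": 0,"ay": 0,"az": 0},
    {"fingers": -1,"dx": 0,"dy": 0,"dz": 0.7,"ax": 0,"ay": 0,"az": 0},
    {"fingers": -1,"dx": 0,"dy": 0,"dz": 0.35,"ax": 0,"ay": 0,"az": 0},
    {"fingers": -1,"dx": 0,"dy": 0,"dz": 0,"ax": 0,"ay": 0,"az": 0},
    {"fingers": -1,"dx": 0,"dy": 0,"dz": 0,"ax": 0,"ay": 0,"az": 0}
  ]
}}

```text
clock: 38.63
position: [0.5729, 0.0653, 0.0322]
tool_rot: [[0.999, 0.037, 0.001], [0.037, -0.999, -0.0], [0.001, 0.0, -1.0]]
wrist_force: [-0.4, 0.1, -1.8]
gripper_width: 0.0238
```

Request:
{"fn": "carry_out", "kwargs": {
  "targets": [
    {"fingers": -0.33,"dx": 0,"dy": 0,"dz": 0,"ax": 0,"ay": 0,"az": 0},
    {"fingers": -0.33,"dx": 0,"dy": 0,"dz": 0,"ax": 0,"ay": 0,"az": 0},
    {"fingers": -0.33,"dx": 0,"dy": 0,"dz": 0,"ax": 0,"ay": 0,"az": 0},
    {"fingers": -0.33,"dx": 0,"dy": 0,"dz": -0.5,"ax": 0,"ay": 0,"az": 0},
    {"fingers": -0.33,"dx": 0,"dy": 0,"dz": -1.5,"ax": 0,"ay": 0,"az": 0},
    {"fingers": -0.33,"dx": 0,"dy": 0,"dz": -3,"ax": 0,"ay": 0,"az": 0},
    {"fingers": -0.33,"dx": 0,"dy": 0,"dz": -3,"ax": 0,"ay": 0,"az": 0},
    {"fingers": 0,"dx": 0,"dy": 0,"dz": -3,"ax": 0,"ay": 0,"az": 0},
    {"fingers": 0.2,"dx": 0,"dy": 0,"dz": -3,"ax": 0,"ay": 0,"az": 0},
    {"fingers": 0.2,"dx": 0,"dy": 0,"dz": 0,"ax": 0,"ay": 0,"az": 0},
    {"fingers": 0.2,"dx": 0,"dy": 0,"dz": 0,"ax": 0,"ay": 0,"az": 0}
  ]
}}

```text
clock: 39.55
position: [0.573, 0.0657, 0.1732]
tool_rot: [[0.999, 0.037, 0.004], [0.037, -0.999, -0.0], [0.004, 0.0, -1.0]]
wrist_force: [0.6, 0.6, -0.9]
gripper_width: 0.0515
```

```bash
python3 - <<'E'
import h;from h import *
p=viewer.camera_params("wrist");im=shot("wrist","w16");s=monitor.sense()
h.VAL=40
print(s["position"],"slug in well",disc(im,p,(.5722,.0663),.046))
print(shift((.618,-.262,.19),(.999,.037)))
E
```

```text
[0.57226101 0.0657887  0.17148702] slug in well (array([0.5742, 0.0679]), 3.5)
[[3.36, 32.93, -1.85], np.float64(0.0)]
```

Slug A stands in the well where planned. Next: slug B.

Request:
{"fn": "carry_out", "kwargs": {
  "targets": [
    {"fingers": 0.2,"dx": 0.4,"dy": 2,"dz": 0,"ax": 0,"ay": 0,"az": 0},
    {"fingers": 0.2,"dx": 0.4,"dy": 3,"dz": 0,"ax": 0,"ay": 0,"az": 0},
    {"fingers": 0.2,"dx": 0.4,"dy": 3,"dz": 0,"ax": 0,"ay": 0,"az": 0},
    {"fingers": 0.4,"dx": 0.4,"dy": 3.5,"dz": 0,"ax": 0,"ay": 0,"az": 0},
    {"fingers": 0.2,"dx": 0.4,"dy": 3.5,"dz": 0,"ax": 0,"ay": 0,"az": 0},
    {"fingers": 0.2,"dx": 0.4,"dy": 3.5,"dz": 0,"ax": 0,"ay": 0,"az": 0},
    {"fingers": 0.2,"dx": 0.4,"dy": 3.5,"dz": 0,"ax": 0,"ay": 0,"az": 0},
    {"fingers": 0.2,"dx": 0.4,"dy": 3,"dz": 0,"ax": 0,"ay": 0,"az": 0},
    {"fingers": 0.2,"dx": 0.4,"dy": 2.5,"dz": 0,"ax": 0,"ay": 0,"az": 0},
    {"fingers": 0.2,"dx": 0.3,"dy": 1.6,"dz": 0,"ax": 0,"ay": 0,"az": 0},
    {"fingers": 0.2,"dx": 0,"dy": 0,"dz": 0,"ax": 0,"ay": 0,"az": 0},
    {"fingers": 0.2,"dx": 0,"dy": 0,"dz": 0,"ax": 0,"ay": 0,"az": 0}
  ]
}}

```text
clock: 40.6
position: [0.6216, -0.2237, 0.1695]
tool_rot: [[0.999, 0.036, -0.002], [0.036, -0.999, 0.002], [-0.002, -0.002, -1.0]]
wrist_force: [0.2, 0.5, -0.2]
gripper_width: 0.0507
```

```bash
cat > slug.py <<'E'
import h,sys;from h import *
p=viewer.camera_params("wrist");im=shot("wrist",sys.argv[1]);s=monitor.sense();h.VAL=40
for a in sys.argv[2:]:
    X=eval(a);P,q=disc(im,p,X);print(X,P,q,shift((P[0],P[1],.021),(.999,.037)))
E
python3 slug.py w17 "(.622,-.2235)" "(.6056,-.3208)" "(.5128,-.3461)"
```

```text
(0.622, -0.2235) [ 0.622  -0.2243] 4.0 [[0.05, 0.16, 14.9], np.float64(0.0)]
(0.6056, -0.3208) [ 0.6056 -0.322 ] 4.0 [[-1.95, 9.86, 14.89], np.float64(0.0)]
(0.5128, -0.3461) [ 0.5476 -0.3157] 1.0 [[-7.72, 9.02, 14.9], np.float64(0.0)]
```

Request:
{"fn": "carry_out", "kwargs": {
  "targets": [
    {"fingers": 0.2,"dx": 0.05,"dy": 0.1,"dz": 2,"ax": 0,"ay": 0,"az": 0},
    {"fingers": 0.2,"dx": 0,"dy": 0,"dz": 3,"ax": 0,"ay": 0,"az": 0},
    {"fingers": 0.2,"dx": 0,"dy": 0,"dz": 3,"ax": 0,"ay": 0,"az": 0},
    {"fingers": 0.2,"dx": 0,"dy": 0,"dz": 3,"ax": 0,"ay": 0,"az": 0},
    {"fingers": 0.2,"dx": 0,"dy": 0,"dz": 2.2,"ax": 0,"ay": 0,"az": 0},
    {"fingers": 0.2,"dx": 0,"dy": 0,"dz": 1.2,"ax": 0,"ay": 0,"az": 0},
    {"fingers": 0.2,"dx": 0,"dy": 0,"dz": 0.45,"ax": 0,"ay": 0,"az": 0},
    {"fingers": 0.2,"dx": 0,"dy": 0,"dz": 0,"ax": 0,"ay": 0,"az": 0},
    {"fingers": 0.2,"dx": 0,"dy": 0,"dz": 0,"ax": 0,"ay": 0,"az": 0},
    {"fingers": -0.4,"dx": 0,"dy": 0,"dz": 0,"ax": 0,"ay": 0,"az": 0},
    {"fingers": -1,"dx": 0,"dy": 0,"dz": 0,"ax": 0,"ay": 0,"az": 0},
    {"fingers": -1,"dx": 0,"dy": 0,"dz": 0,"ax": 0,"ay": 0,"az": 0}
  ]
}}

```text
clock: 41.65
position: [0.6233, -0.225, 0.0244]
tool_rot: [[0.999, 0.037, 0.002], [0.037, -0.999, -0.001], [0.002, 0.001, -1.0]]
wrist_force: [-0.5, 1.1, 3.5]
gripper_width: 0.0232
```

Request:
{"fn": "carry_out", "kwargs": {
  "targets": [
    {"fingers": -1,"dx": 0,"dy": 0,"dz": 0,"ax": 0,"ay": 0,"az": 0},
    {"fingers": -1,"dx": 0,"dy": 0,"dz": 0,"ax": 0,"ay": 0,"az": 0},
    {"fingers": -1,"dx": 0,"dy": 0,"dz": -1,"ax": 0,"ay": 0,"az": 0},
    {"fingers": -1,"dx": 0,"dy": 0,"dz": -2,"ax": 0,"ay": 0,"az": 0},
    {"fingers": -1,"dx": 0,"dy": 0,"dz": -3,"ax": 0,"ay": 0,"az": 0},
    {"fingers": -1,"dx": 0,"dy": 0,"dz": -3,"ax": 0,"ay": 0,"az": 0},
    {"fingers": -1,"dx": 0,"dy": 0,"dz": -3,"ax": 0,"ay": 0,"az": 0},
    {"fingers": -1,"dx": 0,"dy": 0,"dz": -3,"ax": 0,"ay": 0,"az": 0},
    {"fingers": -1,"dx": 0,"dy": 0,"dz": 0,"ax": 0,"ay": 0,"az": 0}
  ]
}}

```text
clock: 42.4
position: [0.6245, -0.2256, 0.1805]
tool_rot: [[0.999, 0.037, 0.01], [0.037, -0.999, -0.006], [0.01, 0.006, -1.0]]
wrist_force: [0.2, 0.3, -0.7]
gripper_width: 0.0238
```

Request:
{"fn": "carry_out", "kwargs": {
  "targets": [
    {"fingers": -1,"dx": -0.3,"dy": -2,"dz": 0,"ax": 0,"ay": 0,"az": 0},
    {"fingers": -1,"dx": -0.4,"dy": -3,"dz": 0,"ax": 0,"ay": 0,"az": 0},
    {"fingers": -1,"dx": -0.4,"dy": -3,"dz": 0,"ax": 0,"ay": 0,"az": 0},
    {"fingers": -1,"dx": -0.4,"dy": -3,"dz": 0,"ax": 0,"ay": 0,"az": 0},
    {"fingers": -1,"dx": -0.4,"dy": -3,"dz": 0,"ax": 0,"ay": 0,"az": 0},
    {"fingers": -1,"dx": -0.4,"dy": -3,"dz": 0,"ax": 0,"ay": 0,"az": 0},
    {"fingers": -1,"dx": -0.4,"dy": -3,"dz": 0,"ax": 0,"ay": 0,"az": 0},
    {"fingers": -1,"dx": -0.4,"dy": -2.7,"dz": 0,"ax": 0,"ay": 0,"az": 0},
    {"fingers": -1,"dx": -0.4,"dy": -2.2,"dz": 0,"ax": 0,"ay": 0,"az": 0},
    {"fingers": -1,"dx": -0.4,"dy": -1.4,"dz": 0,"ax": 0,"ay": 0,"az": 0},
    {"fingers": -1,"dx": 0,"dy": 0,"dz": 0,"ax": 0,"ay": 0,"az": 0},
    {"fingers": -1,"dx": 0,"dy": 0,"dz": 0,"ax": 0,"ay": 0,"az": 0}
  ]
}}

```text
clock: 43.4
position: [0.5739, 0.0367, 0.173]
tool_rot: [[0.999, 0.038, 0.0], [0.038, -0.999, -0.0], [0.0, 0.0, -1.0]]
wrist_force: [0.1, -0.3, -1.5]
gripper_width: 0.0233
```

```bash
python3 - <<'E'
from h import *
s=monitor.sense();print(shift((.5733,.0378,.031),(.999,.037)),s["position"],s["gripper_width"])
E
```

```text
[[-0.06, -0.12, 14.2], np.float64(0.001)] [0.57393039 0.03669596 0.17300285] 0.023341518163842327
```

Request:
{"fn": "carry_out", "kwargs": {
  "targets": [
    {"fingers": -1,"dx": -0.05,"dy": -0.1,"dz": 2,"ax": 0,"ay": 0,"az": 0},
    {"fingers": -1,"dx": 0,"dy": 0,"dz": 2.5,"ax": 0,"ay": 0,"az": 0},
    {"fingers": -1,"dx": 0,"dy": 0,"dz": 2.5,"ax": 0,"ay": 0,"az": 0},
    {"fingers": -1,"dx": 0,"dy": 0,"dz": 2.5,"ax": 0,"ay": 0,"az": 0},
    {"fingers": -1,"dx": 0,"dy": 0,"dz": 2,"ax": 0,"ay": 0,"az": 0},
    {"fingers": -1,"dx": 0,"dy": 0,"dz": 1.3,"ax": 0,"ay": 0,"az": 0},
    {"fingers": -1,"dx": 0,"dy": 0,"dz": 0.7,"ax": 0,"ay": 0,"az": 0},
    {"fingers": -1,"dx": 0,"dy": 0,"dz": 0.35,"ax": 0,"ay": 0,"az": 0},
    {"fingers": -1,"dx": 0,"dy": 0,"dz": 0,"ax": 0,"ay": 0,"az": 0},
    {"fingers": -1,"dx": 0,"dy": 0,"dz": 0,"ax": 0,"ay": 0,"az": 0}
  ]
}}

```text
clock: 44.23
position: [0.574, 0.0373, 0.0351]
tool_rot: [[0.999, 0.037, 0.001], [0.037, -0.999, -0.0], [0.001, 0.0, -1.0]]
wrist_force: [1.1, -0.1, -0.7]
gripper_width: 0.0237
```

Request:
{"fn": "carry_out", "kwargs": {
  "targets": [
    {"fingers": -0.3,"dx": 0,"dy": 0,"dz": 0,"ax": 0,"ay": 0,"az": 0},
    {"fingers": -0.3,"dx": 0,"dy": 0,"dz": 0,"ax": 0,"ay": 0,"az": 0},
    {"fingers": -0.3,"dx": 0,"dy": 0,"dz": 0,"ax": 0,"ay": 0,"az": 0},
    {"fingers": -0.3,"dx": 0,"dy": 0,"dz": -0.5,"ax": 0,"ay": 0,"az": 0},
    {"fingers": -0.3,"dx": 0,"dy": 0,"dz": -1.5,"ax": 0,"ay": 0,"az": 0},
    {"fingers": -0.3,"dx": 0,"dy": 0,"dz": -3,"ax": 0,"ay": 0,"az": 0},
    {"fingers": -0.3,"dx": 0,"dy": 0,"dz": -3,"ax": 0,"ay": 0,"az": 0},
    {"fingers": 0,"dx": 0,"dy": 0,"dz": -3,"ax": 0,"ay": 0,"az": 0},
    {"fingers": 0.2,"dx": 0,"dy": 0,"dz": -3,"ax": 0,"ay": 0,"az": 0},
    {"fingers": 0.2,"dx": 0,"dy": 0,"dz": 0,"ax": 0,"ay": 0,"az": 0},
    {"fingers": 0.2,"dx": 0,"dy": 0,"dz": 0,"ax": 0,"ay": 0,"az": 0}
  ]
}}

```text
clock: 45.15
position: [0.574, 0.0378, 0.1762]
tool_rot: [[0.999, 0.037, 0.004], [0.037, -0.999, -0.001], [0.004, 0.001, -1.0]]
wrist_force: [1.0, 0.2, -0.9]
gripper_width: 0.0511
```

```bash
python3 - <<'E'
import h;from h import *
p=viewer.camera_params("wrist");im=shot("wrist","w18");s=monitor.sense()
h.VAL=40
print(s["position"],"slugs in well",disc(im,p,(.5722,.0663),.046),disc(im,p,(.5733,.0378),.046))
print(shift((.6056,-.322,.17),(.999,.037)))
E
```

```text
[0.57331288 0.03780242 0.17452936] slugs in well (array([0.5734, 0.0671]), 3.58) (array([0.5733, 0.0686]), 3.54)
[[1.89, 36.08, 0.46], np.float64(0.0)]
```

Request:
{"fn": "carry_out", "kwargs": {
  "targets": [
    {"fingers": 0.2,"dx": 0.1,"dy": 2,"dz": 0,"ax": 0,"ay": 0,"az": 0},
    {"fingers": 0.2,"dx": 0.2,"dy": 3,"dz": 0,"ax": 0,"ay": 0,"az": 0},
    {"fingers": 0.2,"dx": 0.2,"dy": 3.5,"dz": 0,"ax": 0,"ay": 0,"az": 0},
    {"fingers": 0.2,"dx": 0.2,"dy": 3.5,"dz": 0,"ax": 0,"ay": 0,"az": 0},
    {"fingers": 0.2,"dx": 0.2,"dy": 3.5,"dz": 0,"ax": 0,"ay": 0,"az": 0},
    {"fingers": 0.2,"dx": 0.2,"dy": 3.5,"dz": 0,"ax": 0,"ay": 0,"az": 0},
    {"fingers": 0.2,"dx": 0.2,"dy": 3.5,"dz": 0,"ax": 0,"ay": 0,"az": 0},
    {"fingers": 0.2,"dx": 0.2,"dy": 3.5,"dz": 0,"ax": 0,"ay": 0,"az": 0},
    {"fingers": 0.2,"dx": 0.2,"dy": 3.5,"dz": 0,"ax": 0,"ay": 0,"az": 0},
    {"fingers": 0.2,"dx": 0.1,"dy": 3,"dz": 0,"ax": 0,"ay": 0,"az": 0},
    {"fingers": 0.2,"dx": 0.1,"dy": 2.2,"dz": 0,"ax": 0,"ay": 0,"az": 0},
    {"fingers": 0.2,"dx": 0,"dy": 1.4,"dz": 0,"ax": 0,"ay": 0,"az": 0}
  ]
}}

```text
clock: 46.2
position: [0.6049, -0.3246, 0.1721]
tool_rot: [[0.999, 0.035, -0.003], [0.035, -0.999, 0.002], [-0.002, -0.002, -1.0]]
wrist_force: [-0.1, -0.4, -0.6]
gripper_width: 0.0514
```

Request:
{"fn": "carry_out", "kwargs": {
  "targets": [
    {"fingers": 0.2,"dx": 0,"dy": 0,"dz": 0,"ax": 0,"ay": 0,"az": 0},
    {"fingers": 0.2,"dx": 0,"dy": 0,"dz": 0,"ax": 0,"ay": 0,"az": 0},
    {"fingers": 0.2,"dx": 0,"dy": 0,"dz": 0,"ax": 0,"ay": 0,"az": 0}
  ]
}}

```text
clock: 46.45
position: [0.6057, -0.321, 0.1735]
tool_rot: [[0.999, 0.038, -0.001], [0.038, -0.999, 0.001], [-0.001, -0.001, -1.0]]
wrist_force: [0.1, 0.4, 0.1]
gripper_width: 0.051
```

```bash
python3 slug.py w19 "(.6056,-.322)" "(.5128,-.3461)"; python3 -c "
from h import *
print(monitor.sense()['position'],monitor.sense()['gripper_width'])"
```

```text
(0.6056, -0.322) [ 0.6056 -0.3228] 4.0 [[-0.02, 0.2, 15.29], np.float64(0.001)]
(0.5128, -0.3461) [ 0.5128 -0.3461] 4.0 [[-9.39, 2.18, 15.3], np.float64(0.001)]
[ 0.60586999 -0.32088488  0.17390664] 0.051475636414338936
```

Request:
{"fn": "carry_out", "kwargs": {
  "targets": [
    {"fingers": 0.2,"dx": 0,"dy": 0.15,"dz": 2,"ax": 0,"ay": 0,"az": 0},
    {"fingers": 0.2,"dx": 0,"dy": 0,"dz": 3,"ax": 0,"ay": 0,"az": 0},
    {"fingers": 0.2,"dx": 0,"dy": 0,"dz": 3,"ax": 0,"ay": 0,"az": 0},
    {"fingers": 0.2,"dx": 0,"dy": 0,"dz": 3,"ax": 0,"ay": 0,"az": 0},
    {"fingers": 0.2,"dx": 0,"dy": 0,"dz": 2.5,"ax": 0,"ay": 0,"az": 0},
    {"fingers": 0.2,"dx": 0,"dy": 0,"dz": 1.3,"ax": 0,"ay": 0,"az": 0},
    {"fingers": 0.2,"dx": 0,"dy": 0,"dz": 0.45,"ax": 0,"ay": 0,"az": 0},
    {"fingers": 0.2,"dx": 0,"dy": 0,"dz": 0,"ax": 0,"ay": 0,"az": 0},
    {"fingers": 0.2,"dx": 0,"dy": 0,"dz": 0,"ax": 0,"ay": 0,"az": 0},
    {"fingers": -0.4,"dx": 0,"dy": 0,"dz": 0,"ax": 0,"ay": 0,"az": 0},
    {"fingers": -1,"dx": 0,"dy": 0,"dz": 0,"ax": 0,"ay": 0,"az": 0},
    {"fingers": -1,"dx": 0,"dy": 0,"dz": 0,"ax": 0,"ay": 0,"az": 0}
  ]
}}

```text
clock: 47.5
position: [0.6065, -0.3243, 0.0236]
tool_rot: [[0.999, 0.037, 0.002], [0.037, -0.999, -0.002], [0.002, 0.002, -1.0]]
wrist_force: [-0.3, 1.1, 4.1]
gripper_width: 0.0234
```

Request:
{"fn": "carry_out", "kwargs": {
  "targets": [
    {"fingers": -1,"dx": 0,"dy": 0,"dz": 0,"ax": 0,"ay": 0,"az": 0},
    {"fingers": -1,"dx": 0,"dy": 0,"dz": 0,"ax": 0,"ay": 0,"az": 0},
    {"fingers": -1,"dx": 0,"dy": 0,"dz": -1,"ax": 0,"ay": 0,"az": 0},
    {"fingers": -1,"dx": 0,"dy": 0,"dz": -2,"ax": 0,"ay": 0,"az": 0},
    {"fingers": -1,"dx": 0,"dy": 0,"dz": -3,"ax": 0,"ay": 0,"az": 0},
    {"fingers": -1,"dx": 0,"dy": 0,"dz": -3,"ax": 0,"ay": 0,"az": 0},
    {"fingers": -1,"dx": 0,"dy": 0,"dz": -3,"ax": 0,"ay": 0,"az": 0},
    {"fingers": -1,"dx": 0,"dy": 0,"dz": -3,"ax": 0,"ay": 0,"az": 0},
    {"fingers": -1,"dx": 0,"dy": 0,"dz": 0,"ax": 0,"ay": 0,"az": 0},
    {"fingers": -1,"dx": -0.1,"dy": -1.5,"dz": 0,"ax": 0,"ay": 0,"az": 0},
    {"fingers": -1,"dx": -0.2,"dy": -2.5,"dz": 0,"ax": 0,"ay": 0,"az": 0}
  ]
}}

```text
clock: 48.42
position: [0.6008, -0.2852, 0.1719]
tool_rot: [[0.999, 0.034, 0.0], [0.034, -0.999, -0.001], [0.0, 0.001, -1.0]]
wrist_force: [0.5, 1.3, -1.4]
gripper_width: 0.0237
```

Request:
{"fn": "carry_out", "kwargs": {
  "targets": [
    {"fingers": -1,"dx": -0.1,"dy": -3,"dz": 0,"ax": 0,"ay": 0,"az": 0},
    {"fingers": -1,"dx": -0.2,"dy": -3.5,"dz": 0,"ax": 0,"ay": 0,"az": 0},
    {"fingers": -1,"dx": -0.2,"dy": -3.5,"dz": 0,"ax": 0,"ay": 0,"az": 0},
    {"fingers": -1,"dx": -0.2,"dy": -3.5,"dz": 0,"ax": 0,"ay": 0,"az": 0},
    {"fingers": -1,"dx": -0.2,"dy": -3.5,"dz": 0,"ax": 0,"ay": 0,"az": 0},
    {"fingers": -1,"dx": -0.2,"dy": -3.5,"dz": 0,"ax": 0,"ay": 0,"az": 0},
    {"fingers": -1,"dx": -0.2,"dy": -3,"dz": 0,"ax": 0,"ay": 0,"az": 0},
    {"fingers": -1,"dx": -0.2,"dy": -2.5,"dz": 0,"ax": 0,"ay": 0,"az": 0},
    {"fingers": -1,"dx": -0.1,"dy": -2,"dz": 0,"ax": 0,"ay": 0,"az": 0},
    {"fingers": -1,"dx": 0,"dy": -1.2,"dz": 0,"ax": 0,"ay": 0,"az": 0},
    {"fingers": -1,"dx": 0,"dy": 0,"dz": 0,"ax": 0,"ay": 0,"az": 0},
    {"fingers": -1,"dx": 0,"dy": 0,"dz": 0,"ax": 0,"ay": 0,"az": 0}
  ]
}}

```text
clock: 49.42
position: [0.5746, 0.0071, 0.1719]
tool_rot: [[0.999, 0.038, 0.0], [0.038, -0.999, -0.0], [0.0, 0.0, -1.0]]
wrist_force: [-0.4, -0.9, -2.2]
gripper_width: 0.0234
```

```bash
python3 - <<'E'
from h import *
s=monitor.sense();print(shift((.5743,.0088,.033),(.999,.037)),s["position"],s["gripper_width"])
E
```

```text
[[-0.03, -0.17, 13.89], np.float64(0.001)] [0.57460846 0.00711762 0.17191297] 0.023415354160925425
```

Request:
{"fn": "carry_out", "kwargs": {
  "targets": [
    {"fingers": -1,"dx": 0,"dy": 0,"dz": 2,"ax": 0,"ay": 0,"az": 0},
    {"fingers": -1,"dx": 0,"dy": 0,"dz": 2.5,"ax": 0,"ay": 0,"az": 0},
    {"fingers": -1,"dx": 0,"dy": 0,"dz": 2.5,"ax": 0,"ay": 0,"az": 0},
    {"fingers": -1,"dx": 0,"dy": 0,"dz": 2.5,"ax": 0,"ay": 0,"az": 0},
    {"fingers": -1,"dx": 0,"dy": 0,"dz": 2,"ax": 0,"ay": 0,"az": 0},
    {"fingers": -1,"dx": 0,"dy": 0,"dz": 1.3,"ax": 0,"ay": 0,"az": 0},
    {"fingers": -1,"dx": 0,"dy": 0,"dz": 0.7,"ax": 0,"ay": 0,"az": 0},
    {"fingers": -1,"dx": 0,"dy": 0,"dz": 0.3,"ax": 0,"ay": 0,"az": 0},
    {"fingers": -1,"dx": 0,"dy": 0,"dz": 0,"ax": 0,"ay": 0,"az": 0},
    {"fingers": -1,"dx": 0,"dy": 0,"dz": 0,"ax": 0,"ay": 0,"az": 0}
  ]
}}

```text
clock: 50.25
position: [0.5751, 0.0068, 0.0346]
tool_rot: [[0.999, 0.037, 0.001], [0.037, -0.999, -0.0], [0.001, 0.0, -1.0]]
wrist_force: [-0.7, 0.3, -1.2]
gripper_width: 0.0235
```

Request:
{"fn": "carry_out", "kwargs": {
  "targets": [
    {"fingers": -0.3,"dx": 0,"dy": 0,"dz": 0,"ax": 0,"ay": 0,"az": 0},
    {"fingers": -0.3,"dx": 0,"dy": 0,"dz": 0,"ax": 0,"ay": 0,"az": 0},
    {"fingers": -0.3,"dx": 0,"dy": 0,"dz": 0,"ax": 0,"ay": 0,"az": 0},
    {"fingers": -0.3,"dx": 0,"dy": 0,"dz": -0.5,"ax": 0,"ay": 0,"az": 0},
    {"fingers": -0.3,"dx": 0,"dy": 0,"dz": -1.5,"ax": 0,"ay": 0,"az": 0},
    {"fingers": -0.3,"dx": 0,"dy": 0,"dz": -3,"ax": 0,"ay": 0,"az": 0},
    {"fingers": -0.3,"dx": 0,"dy": 0,"dz": -3,"ax": 0,"ay": 0,"az": 0},
    {"fingers": 0,"dx": 0,"dy": 0,"dz": -3,"ax": 0,"ay": 0,"az": 0},
    {"fingers": 0.2,"dx": 0,"dy": 0,"dz": -3,"ax": 0,"ay": 0,"az": 0},
    {"fingers": 0.2,"dx": 0,"dy": 0,"dz": 0,"ax": 0,"ay": 0,"az": 0},
    {"fingers": 0.2,"dx": 0,"dy": 0,"dz": 0,"ax": 0,"ay": 0,"az": 0}
  ]
}}

```text
clock: 51.17
position: [0.5752, 0.0072, 0.1757]
tool_rot: [[0.999, 0.037, 0.004], [0.037, -0.999, -0.001], [0.004, 0.001, -1.0]]
wrist_force: [-0.0, 0.4, -0.8]
gripper_width: 0.0513
```

```bash
python3 - <<'E'
import h;from h import *
p=viewer.camera_params("wrist");im=shot("wrist","w20");s=monitor.sense()
print(s["position"],shift((.5128,-.3461,.17),(.999,.037)))
E
```

```text
[0.574459   0.00732581 0.17403446] [[-7.47, 35.09, 0.4], np.float64(0.0)]
```

Request:
{"fn": "carry_out", "kwargs": {
  "targets": [
    {"fingers": 0.2,"dx": -0.4,"dy": 2,"dz": 0,"ax": 0,"ay": 0,"az": 0},
    {"fingers": 0.2,"dx": -0.6,"dy": 3,"dz": 0,"ax": 0,"ay": 0,"az": 0},
    {"fingers": 0.2,"dx": -0.8,"dy": 3.5,"dz": 0,"ax": 0,"ay": 0,"az": 0},
    {"fingers": 0.2,"dx": -0.8,"dy": 3.5,"dz": 0,"ax": 0,"ay": 0,"az": 0},
    {"fingers": 0.2,"dx": -0.8,"dy": 3.5,"dz": 0,"ax": 0,"ay": 0,"az": 0},
    {"fingers": 0.2,"dx": -0.8,"dy": 3.5,"dz": 0,"ax": 0,"ay": 0,"az": 0},
    {"fingers": 0.2,"dx": -0.8,"dy": 3.5,"dz": 0,"ax": 0,"ay": 0,"az": 0},
    {"fingers": 0.2,"dx": -0.8,"dy": 3.5,"dz": 0,"ax": 0,"ay": 0,"az": 0},
    {"fingers": 0.2,"dx": -0.7,"dy": 3.3,"dz": 0,"ax": 0,"ay": 0,"az": 0},
    {"fingers": 0.2,"dx": -0.5,"dy": 2.8,"dz": 0,"ax": 0,"ay": 0,"az": 0},
    {"fingers": 0.2,"dx": -0.3,"dy": 2,"dz": 0,"ax": 0,"ay": 0,"az": 0},
    {"fingers": 0.2,"dx": -0.2,"dy": 1,"dz": 0,"ax": 0,"ay": 0,"az": 0}
  ]
}}

```text
clock: 52.22
position: [0.5114, -0.3483, 0.172]
tool_rot: [[0.999, 0.035, -0.002], [0.035, -0.999, 0.002], [-0.002, -0.002, -1.0]]
wrist_force: [-1.2, 0.2, 0.5]
gripper_width: 0.0513
```

Request:
{"fn": "carry_out", "kwargs": {
  "targets": [
    {"fingers": 0.2,"dx": 0,"dy": 0,"dz": 0,"ax": 0,"ay": 0,"az": 0},
    {"fingers": 0.2,"dx": 0,"dy": 0,"dz": 0,"ax": 0,"ay": 0,"az": 0},
    {"fingers": 0.2,"dx": 0,"dy": 0,"dz": 0,"ax": 0,"ay": 0,"az": 0}
  ]
}}

```text
clock: 52.47
position: [0.5129, -0.3448, 0.1734]
tool_rot: [[0.999, 0.038, -0.001], [0.038, -0.999, 0.001], [-0.001, -0.001, -1.0]]
wrist_force: [0.2, 0.1, -0.4]
gripper_width: 0.0514
```

```bash
python3 slug.py w21 "(.5128,-.3461)"; python3 -c "
from h import *
print(monitor.sense()['position'],monitor.sense()['gripper_width'])"
```

```text
(0.5128, -0.3461) [ 0.5128 -0.3461] 4.0 [[-0.02, 0.14, 15.27], np.float64(0.002)]
[ 0.51298295 -0.34480851  0.17370094] 0.051299189790147075
```

Request:
{"fn": "carry_out", "kwargs": {
  "targets": [
    {"fingers": 0.2,"dx": 0,"dy": 0.05,"dz": 2,"ax": 0,"ay": 0,"az": 0},
    {"fingers": 0.2,"dx": 0,"dy": 0,"dz": 3,"ax": 0,"ay": 0,"az": 0},
    {"fingers": 0.2,"dx": 0,"dy": 0,"dz": 3,"ax": 0,"ay": 0,"az": 0},
    {"fingers": 0.2,"dx": 0,"dy": 0,"dz": 3,"ax": 0,"ay": 0,"az": 0},
    {"fingers": 0.2,"dx": 0,"dy": 0,"dz": 2.5,"ax": 0,"ay": 0,"az": 0},
    {"fingers": 0.2,"dx": 0,"dy": 0,"dz": 1.3,"ax": 0,"ay": 0,"az": 0},
    {"fingers": 0.2,"dx": 0,"dy": 0,"dz": 0.45,"ax": 0,"ay": 0,"az": 0},
    {"fingers": 0.2,"dx": 0,"dy": 0,"dz": 0,"ax": 0,"ay": 0,"az": 0},
    {"fingers": 0.2,"dx": 0,"dy": 0,"dz": 0,"ax": 0,"ay": 0,"az": 0},
    {"fingers": -0.4,"dx": 0,"dy": 0,"dz": 0,"ax": 0,"ay": 0,"az": 0},
    {"fingers": -1,"dx": 0,"dy": 0,"dz": 0,"ax": 0,"ay": 0,"az": 0},
    {"fingers": -1,"dx": 0,"dy": 0,"dz": 0,"ax": 0,"ay": 0,"az": 0}
  ]
}}

```text
clock: 53.52
position: [0.5132, -0.3473, 0.0229]
tool_rot: [[0.999, 0.037, 0.002], [0.037, -0.999, -0.002], [0.002, 0.002, -1.0]]
wrist_force: [-0.9, 2.3, 4.9]
gripper_width: 0.0235
```

Request:
{"fn": "carry_out", "kwargs": {
  "targets": [
    {"fingers": -1,"dx": 0,"dy": 0,"dz": 0,"ax": 0,"ay": 0,"az": 0},
    {"fingers": -1,"dx": 0,"dy": 0,"dz": 0,"ax": 0,"ay": 0,"az": 0},
    {"fingers": -1,"dx": 0,"dy": 0,"dz": -1,"ax": 0,"ay": 0,"az": 0},
    {"fingers": -1,"dx": 0,"dy": 0,"dz": -2,"ax": 0,"ay": 0,"az": 0},
    {"fingers": -1,"dx": 0,"dy": 0,"dz": -3,"ax": 0,"ay": 0,"az": 0},
    {"fingers": -1,"dx": 0,"dy": 0,"dz": -3,"ax": 0,"ay": 0,"az": 0},
    {"fingers": -1,"dx": 0,"dy": 0,"dz": -3,"ax": 0,"ay": 0,"az": 0},
    {"fingers": -1,"dx": 0,"dy": 0,"dz": -3,"ax": 0,"ay": 0,"az": 0},
    {"fingers": -1,"dx": 0,"dy": 0,"dz": 0,"ax": 0,"ay": 0,"az": 0},
    {"fingers": -1,"dx": 0.3,"dy": -1.5,"dz": 0,"ax": 0,"ay": 0,"az": 0},
    {"fingers": -1,"dx": 0.5,"dy": -2.5,"dz": 0,"ax": 0,"ay": 0,"az": 0}
  ]
}}

```text
clock: 54.43
position: [0.5185, -0.307, 0.1711]
tool_rot: [[0.999, 0.034, -0.0], [0.034, -0.999, -0.0], [-0.0, 0.0, -1.0]]
wrist_force: [0.3, 1.1, -1.5]
gripper_width: 0.0237
```

Request:
{"fn": "carry_out", "kwargs": {
  "targets": [
    {"fingers": -1,"dx": 0.7,"dy": -3,"dz": 0,"ax": 0,"ay": 0,"az": 0},
    {"fingers": -1,"dx": 0.8,"dy": -3.5,"dz": 0,"ax": 0,"ay": 0,"az": 0},
    {"fingers": -1,"dx": 0.8,"dy": -3.5,"dz": 0,"ax": 0,"ay": 0,"az": 0},
    {"fingers": -1,"dx": 0.8,"dy": -3.5,"dz": 0,"ax": 0,"ay": 0,"az": 0},
    {"fingers": -1,"dx": 0.8,"dy": -3.5,"dz": 0,"ax": 0,"ay": 0,"az": 0},
    {"fingers": -1,"dx": 0.8,"dy": -3.3,"dz": 0,"ax": 0,"ay": 0,"az": 0},
    {"fingers": -1,"dx": 0.7,"dy": -3,"dz": 0,"ax": 0,"ay": 0,"az": 0},
    {"fingers": -1,"dx": 0.6,"dy": -2.5,"dz": 0,"ax": 0,"ay": 0,"az": 0},
    {"fingers": -1,"dx": 0.4,"dy": -1.7,"dz": 0,"ax": 0,"ay": 0,"az": 0},
    {"fingers": -1,"dx": 0.3,"dy": -0.9,"dz": 0,"ax": 0,"ay": 0,"az": 0},
    {"fingers": -1,"dx": 0,"dy": 0,"dz": 0,"ax": 0,"ay": 0,"az": 0},
    {"fingers": -1,"dx": 0,"dy": 0,"dz": 0,"ax": 0,"ay": 0,"az": 0}
  ]
}}

```text
clock: 55.43
position: [0.5753, -0.0203, 0.171]
tool_rot: [[0.999, 0.037, -0.001], [0.037, -0.999, -0.0], [-0.001, 0.0, -1.0]]
wrist_force: [0.1, -0.6, -0.8]
gripper_width: 0.0233
```

```bash
python3 - <<'E'
from h import *
s=monitor.sense();print(shift((.5754,-.0197,.033),(.999,.037)),s["position"],s["gripper_width"])
E
```

```text
[[0.03, -0.06, 13.8], np.float64(0.0)] [ 0.57525551 -0.02029449  0.17097865] 0.023281476066143517
```

Request:
{"fn": "carry_out", "kwargs": {
  "targets": [
    {"fingers": -1,"dx": 0,"dy": 0.1,"dz": 2,"ax": 0,"ay": 0,"az": 0},
    {"fingers": -1,"dx": 0,"dy": 0,"dz": 2.5,"ax": 0,"ay": 0,"az": 0},
    {"fingers": -1,"dx": 0,"dy": 0,"dz": 2.5,"ax": 0,"ay": 0,"az": 0},
    {"fingers": -1,"dx": 0,"dy": 0,"dz": 2.5,"ax": 0,"ay": 0,"az": 0},
    {"fingers": -1,"dx": 0,"dy": 0,"dz": 2,"ax": 0,"ay": 0,"az": 0},
    {"fingers": -1,"dx": 0,"dy": 0,"dz": 1.3,"ax": 0,"ay": 0,"az": 0},
    {"fingers": -1,"dx": 0,"dy": 0,"dz": 0.7,"ax": 0,"ay": 0,"az": 0},
    {"fingers": -1,"dx": 0,"dy": 0,"dz": 0.3,"ax": 0,"ay": 0,"az": 0},
    {"fingers": -1,"dx": 0,"dy": 0,"dz": 0,"ax": 0,"ay": 0,"az": 0},
    {"fingers": -1,"dx": 0,"dy": 0,"dz": 0,"ax": 0,"ay": 0,"az": 0}
  ]
}}

```text
clock: 56.27
position: [0.576, -0.0217, 0.0341]
tool_rot: [[0.999, 0.037, 0.001], [0.037, -0.999, -0.0], [0.001, 0.0, -1.0]]
wrist_force: [0.5, 0.9, -0.7]
gripper_width: 0.024
```

Request:
{"fn": "carry_out", "kwargs": {
  "targets": [
    {"fingers": -0.33,"dx": 0,"dy": 0,"dz": 0,"ax": 0,"ay": 0,"az": 0},
    {"fingers": -0.33,"dx": 0,"dy": 0,"dz": 0,"ax": 0,"ay": 0,"az": 0},
    {"fingers": -0.33,"dx": 0,"dy": 0,"dz": 0,"ax": 0,"ay": 0,"az": 0},
    {"fingers": -0.33,"dx": 0,"dy": 0,"dz": -0.5,"ax": 0,"ay": 0,"az": 0},
    {"fingers": -0.33,"dx": 0,"dy": 0,"dz": -1.5,"ax": 0,"ay": 0,"az": 0},
    {"fingers": -0.33,"dx": 0,"dy": 0,"dz": -3,"ax": 0,"ay": 0,"az": 0},
    {"fingers": -0.33,"dx": 0,"dy": 0,"dz": -3,"ax": 0,"ay": 0,"az": 0},
    {"fingers": 0,"dx": 0,"dy": 0,"dz": -3,"ax": 0,"ay": 0,"az": 0},
    {"fingers": 0.2,"dx": 0,"dy": 0,"dz": -3,"ax": 0,"ay": 0,"az": 0},
    {"fingers": 0.2,"dx": 0,"dy": 0,"dz": 0,"ax": 0,"ay": 0,"az": 0},
    {"fingers": 0.2,"dx": 0,"dy": 0,"dz": 0,"ax": 0,"ay": 0,"az": 0}
  ]
}}

```text
clock: 57.18
position: [0.5762, -0.0213, 0.1752]
tool_rot: [[0.999, 0.037, 0.004], [0.037, -0.999, -0.001], [0.004, 0.001, -1.0]]
wrist_force: [-0.4, 0.5, -0.7]
gripper_width: 0.0515
```

```bash
python3 - <<'E'
import h;from h import *
p=viewer.camera_params("wrist");im=shot("wrist","w22");t=shot("top","t22");s=monitor.sense()
print(s["position"],shift((.40,.18,.20),(.999,.037)))
pt=viewer.camera_params("top")
# table slugs gone?  cap on table: blob knob in top; composite for viewing
for n in ["slug0_center","cap_knob"]: print(n,[(np.round(r["rect"]).tolist(),round(r["score"],2)) for r in models.spot_in(n,"top")])
print("cap expected px",proj("top",(.40,.18,.042),pt).round(1))
cv2.imwrite("pics/c22.png",np.hstack([cv2.resize(im[0:300,120:520],(400,300)),cv2.resize(t[130:310,200:440],(400,300),interpolation=cv2.INTER_CUBIC)]))
E
```

```text
[ 0.57515048 -0.02106895  0.17257202] [[-16.76, -20.74, -2.71], np.float64(0.0)]
slug0_center [([271.0, 126.0, 34.0, 42.0], 0.71)]
cap_knob [([244.0, 292.0, 59.0, 57.0], 0.9), ([448.0, 362.0, 78.0, 83.0], 0.71), ([271.0, 211.0, 91.0, 70.0], 0.38)]
cap expected px [243.8 289.4]
```

View pics/c22.png

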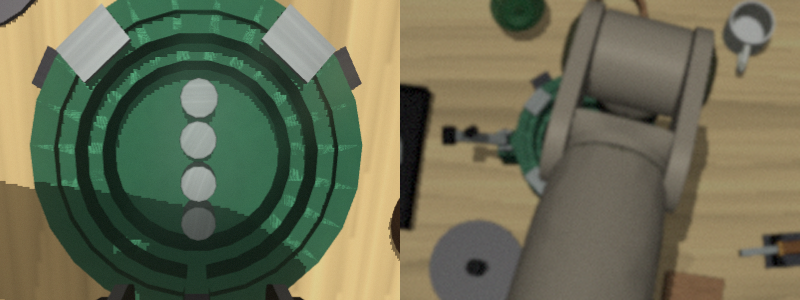

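All four slugs stand upright in a row in the well, at crop column 199 and rows 98 to 223. The cap is on the table at top px (244,292), where I left it. Next: fetch the cap.

Request:
{"fn": "carry_out", "kwargs": {
  "targets": [
    {"fingers": 0.2,"dx": -1,"dy": -1.2,"dz": -0.7,"ax": 0,"ay": 0,"az": 0},
    {"fingers": 0.2,"dx": -2,"dy": -2.5,"dz": -1,"ax": 0,"ay": 0,"az": 0},
    {"fingers": 0.2,"dx": -2,"dy": -2.5,"dz": -1,"ax": 0,"ay": 0,"az": 0},
    {"fingers": 0.2,"dx": -2,"dy": -2.5,"dz": 0,"ax": 0,"ay": 0,"az": 0},
    {"fingers": 0.2,"dx": -2,"dy": -2.5,"dz": 0,"ax": 0,"ay": 0,"az": 0},
    {"fingers": 0.2,"dx": -2,"dy": -2.5,"dz": 0,"ax": 0,"ay": 0,"az": 0},
    {"fingers": 0.2,"dx": -2,"dy": -2.5,"dz": 0,"ax": 0,"ay": 0,"az": 0},
    {"fingers": 0.2,"dx": -1.8,"dy": -2.2,"dz": 0,"ax": 0,"ay": 0,"az": 0},
    {"fingers": 0.2,"dx": -1.3,"dy": -1.5,"dz": 0,"ax": 0,"ay": 0,"az": 0},
    {"fingers": 0.2,"dx": -0.7,"dy": -0.8,"dz": 0,"ax": 0,"ay": 0,"az": 0},
    {"fingers": 0.2,"dx": 0,"dy": 0,"dz": 0,"ax": 0,"ay": 0,"az": 0},
    {"fingers": 0.2,"dx": 0,"dy": 0,"dz": 0,"ax": 0,"ay": 0,"az": 0}
  ]
}}

```text
clock: 58.38
position: [0.4004, 0.1792, 0.2001]
tool_rot: [[0.999, 0.038, -0.0], [0.038, -0.999, -0.0], [-0.0, 0.0, -1.0]]
wrist_force: [-0.4, 0.3, -0.2]
gripper_width: 0.0513
```

```bash
python3 - <<'E'
from h import *
p=viewer.camera_params("wrist");im=shot("wrist","w23")
u,k=darkblob(im,p,(.40,.18,.042));print(u,k[:3])
print(shift((.3998,.18,.0265),(.999,.037)),monitor.sense()["position"])
E
```

```text
[318.59180271 214.36426501] [(np.int32(822), array([319.27128954, 212.05352798]), [305, 194, 30, 36])]
[[-0.08, -0.12, 17.36], np.float64(-0.0)] [0.40070233 0.17886003 0.20006031]
```

Request:
{"fn": "carry_out", "kwargs": {
  "targets": [
    {"fingers": 0.2,"dx": -0.05,"dy": -0.1,"dz": 2,"ax": 0,"ay": 0,"az": 0},
    {"fingers": 0.2,"dx": 0,"dy": 0,"dz": 3,"ax": 0,"ay": 0,"az": 0},
    {"fingers": 0.2,"dx": 0,"dy": 0,"dz": 3,"ax": 0,"ay": 0,"az": 0},
    {"fingers": 0.2,"dx": 0,"dy": 0,"dz": 3,"ax": 0,"ay": 0,"az": 0},
    {"fingers": 0.2,"dx": 0,"dy": 0,"dz": 3,"ax": 0,"ay": 0,"az": 0},
    {"fingers": 0.2,"dx": 0,"dy": 0,"dz": 2,"ax": 0,"ay": 0,"az": 0},
    {"fingers": 0.2,"dx": 0,"dy": 0,"dz": 1.2,"ax": 0,"ay": 0,"az": 0},
    {"fingers": 0.2,"dx": 0,"dy": 0,"dz": 0.1,"ax": 0,"ay": 0,"az": 0},
    {"fingers": 0.2,"dx": 0,"dy": 0,"dz": 0,"ax": 0,"ay": 0,"az": 0},
    {"fingers": -0.4,"dx": 0,"dy": 0,"dz": 0,"ax": 0,"ay": 0,"az": 0},
    {"fingers": -1,"dx": 0,"dy": 0,"dz": 0,"ax": 0,"ay": 0,"az": 0},
    {"fingers": -1,"dx": 0,"dy": 0,"dz": 0,"ax": 0,"ay": 0,"az": 0}
  ]
}}

```text
clock: 59.43
position: [0.4003, 0.1803, 0.0285]
tool_rot: [[0.999, 0.037, 0.002], [0.037, -0.999, 0.0], [0.002, -0.0, -1.0]]
wrist_force: [0.1, -2.2, 6.3]
gripper_width: 0.0214
```

Request:
{"fn": "carry_out", "kwargs": {
  "targets": [
    {"fingers": -1,"dx": 0,"dy": 0,"dz": 0,"ax": 0,"ay": 0,"az": 0},
    {"fingers": -1,"dx": 0,"dy": 0,"dz": 0,"ax": 0,"ay": 0,"az": 0},
    {"fingers": -1,"dx": 0,"dy": 0,"dz": -1,"ax": 0,"ay": 0,"az": 0},
    {"fingers": -1,"dx": 0,"dy": 0,"dz": -2,"ax": 0,"ay": 0,"az": 0},
    {"fingers": -1,"dx": 0,"dy": 0,"dz": -3,"ax": 0,"ay": 0,"az": 0},
    {"fingers": -1,"dx": 0,"dy": 0,"dz": -3,"ax": 0,"ay": 0,"az": 0},
    {"fingers": -1,"dx": 0,"dy": 0,"dz": -3,"ax": 0,"ay": 0,"az": 0},
    {"fingers": -1,"dx": 0,"dy": 0,"dz": -3,"ax": 0,"ay": 0,"az": 0},
    {"fingers": -1,"dx": 0,"dy": 0,"dz": -2,"ax": 0,"ay": 0,"az": 0},
    {"fingers": -1,"dx": 0,"dy": 0,"dz": 0,"ax": 0,"ay": 0,"az": 0},
    {"fingers": -1,"dx": 0,"dy": 0,"dz": 0,"ax": 0,"ay": 0,"az": 0}
  ]
}}

```text
clock: 60.35
position: [0.3997, 0.1804, 0.198]
tool_rot: [[0.999, 0.037, 0.002], [0.037, -0.999, 0.0], [0.002, -0.0, -1.0]]
wrist_force: [-0.3, -0.9, -1.8]
gripper_width: 0.0213
```

```bash
python3 - <<'E'
from h import *
print(shift((.5739,.0238,.20),(.999,.037)),monitor.sense()["position"],monitor.sense()["gripper_width"])
E
```

```text
[[16.83, 16.3, -0.17], np.float64(0.0)] [0.39967535 0.18044909 0.19798455] 0.021278679830325452
```

Request:
{"fn": "carry_out", "kwargs": {
  "targets": [
    {"fingers": -1,"dx": 0.9,"dy": 0.9,"dz": 0,"ax": 0,"ay": 0,"az": 0},
    {"fingers": -1,"dx": 2,"dy": 2,"dz": 0,"ax": 0,"ay": 0,"az": 0},
    {"fingers": -1,"dx": 2.2,"dy": 2.1,"dz": 0,"ax": 0,"ay": 0,"az": 0},
    {"fingers": -1,"dx": 2.3,"dy": 2.2,"dz": 0,"ax": 0,"ay": 0,"az": 0},
    {"fingers": -1,"dx": 2.3,"dy": 2.2,"dz": 0,"ax": 0,"ay": 0,"az": 0},
    {"fingers": -1,"dx": 2.3,"dy": 2.2,"dz": 0,"ax": 0,"ay": 0,"az": 0},
    {"fingers": -1,"dx": 2.2,"dy": 2.1,"dz": 0,"ax": 0,"ay": 0,"az": 0},
    {"fingers": -1,"dx": 1.8,"dy": 1.8,"dz": 0,"ax": 0,"ay": 0,"az": 0},
    {"fingers": -1,"dx": 0.9,"dy": 0.8,"dz": 0,"ax": 0,"ay": 0,"az": 0},
    {"fingers": -1,"dx": 0,"dy": 0,"dz": 2,"ax": 0,"ay": 0,"az": 0},
    {"fingers": -1,"dx": 0,"dy": 0,"dz": 2,"ax": 0,"ay": 0,"az": 0},
    {"fingers": -1,"dx": 0,"dy": 0,"dz": 1.5,"ax": 0,"ay": 0,"az": 0}
  ]
}}

```text
clock: 61.35
position: [0.5737, 0.0228, 0.1388]
tool_rot: [[0.999, 0.036, -0.004], [0.036, -0.999, 0.001], [-0.004, -0.001, -1.0]]
wrist_force: [0.0, 0.3, -2.6]
gripper_width: 0.0213
```

Request:
{"fn": "carry_out", "kwargs": {
  "targets": [
    {"fingers": -1,"dx": 0,"dy": 0,"dz": 0,"ax": 0,"ay": 0,"az": 0},
    {"fingers": -1,"dx": 0,"dy": 0,"dz": 0,"ax": 0,"ay": 0,"az": 0},
    {"fingers": -1,"dx": 0,"dy": 0,"dz": 0,"ax": 0,"ay": 0,"az": 0}
  ]
}}

```text
clock: 61.6
position: [0.5748, 0.0234, 0.1426]
tool_rot: [[0.999, 0.037, 0.0], [0.037, -0.999, -0.0], [0.0, 0.0, -1.0]]
wrist_force: [0.4, 0.6, -0.6]
gripper_width: 0.0212
```

```bash
python3 - <<'E'
from h import *
print(shift((.5743,.0242,.079),(.999,.037)),monitor.sense()["position"],monitor.sense()["tool_rot"][2])
E
```

```text
[[-0.05, -0.08, 6.36], np.float64(-0.0)] [0.57480421 0.0233928  0.14262654] [ 3.98966967e-04  1.34227358e-04 -9.99999911e-01]
```

Request:
{"fn": "carry_out", "kwargs": {
  "targets": [
    {"fingers": -1,"dx": -0.05,"dy": -0.08,"dz": 1,"ax": 0,"ay": 0,"az": 0},
    {"fingers": -1,"dx": 0,"dy": 0,"dz": 1,"ax": 0,"ay": 0,"az": 0},
    {"fingers": -1,"dx": 0,"dy": 0,"dz": 1,"ax": 0,"ay": 0,"az": 0},
    {"fingers": -1,"dx": 0,"dy": 0,"dz": 1,"ax": 0,"ay": 0,"az": 0},
    {"fingers": -1,"dx": 0,"dy": 0,"dz": 1,"ax": 0,"ay": 0,"az": 0},
    {"fingers": -1,"dx": 0,"dy": 0,"dz": 0.7,"ax": 0,"ay": 0,"az": 0},
    {"fingers": -1,"dx": 0,"dy": 0,"dz": 0.5,"ax": 0,"ay": 0,"az": 0},
    {"fingers": -1,"dx": 0,"dy": 0,"dz": 0.1,"ax": 0,"ay": 0,"az": 0},
    {"fingers": -1,"dx": 0,"dy": 0,"dz": 0,"ax": 0,"ay": 0,"az": 0},
    {"fingers": -1,"dx": 0,"dy": 0,"dz": 0,"ax": 0,"ay": 0,"az": 0},
    {"fingers": -1,"dx": 0,"dy": 0,"dz": 0,"ax": 0,"ay": 0,"az": 0}
  ]
}}

```text
clock: 62.52
position: [0.5741, 0.0245, 0.0797]
tool_rot: [[0.999, 0.037, 0.001], [0.037, -0.999, -0.0], [0.001, 0.0, -1.0]]
wrist_force: [-0.2, 0.3, -2.1]
gripper_width: 0.0214
```

Request:
{"fn": "carry_out", "kwargs": {
  "targets": [
    {"fingers": -1,"dx": 0,"dy": 0,"dz": 0.15,"ax": 0,"ay": 0,"az": 0},
    {"fingers": -1,"dx": 0,"dy": 0,"dz": 0,"ax": 0,"ay": 0,"az": 0},
    {"fingers": -1,"dx": 0,"dy": 0,"dz": 0,"ax": 0,"ay": 0,"az": 0}
  ]
}}

```text
clock: 62.77
position: [0.5743, 0.0245, 0.0785]
tool_rot: [[0.999, 0.037, 0.001], [0.037, -0.999, -0.0], [0.001, 0.0, -1.0]]
wrist_force: [-1.2, -0.2, 5.6]
gripper_width: 0.0211
```

Request:
{"fn": "carry_out", "kwargs": {
  "targets": [
    {"fingers": -0.6,"dx": 0,"dy": 0,"dz": 0,"ax": 0,"ay": 0,"az": 0},
    {"fingers": -0.2,"dx": 0,"dy": 0,"dz": 0,"ax": 0,"ay": 0,"az": 0},
    {"fingers": 0.2,"dx": 0,"dy": 0,"dz": 0,"ax": 0,"ay": 0,"az": 0},
    {"fingers": 0.2,"dx": 0,"dy": 0,"dz": 0,"ax": 0,"ay": 0,"az": 0},
    {"fingers": 0.2,"dx": 0,"dy": 0,"dz": -1,"ax": 0,"ay": 0,"az": 0},
    {"fingers": 0.2,"dx": 0,"dy": 0,"dz": -2.5,"ax": 0,"ay": 0,"az": 0},
    {"fingers": 0.2,"dx": 0,"dy": 0,"dz": -3,"ax": 0,"ay": 0,"az": 0},
    {"fingers": 0.2,"dx": 0,"dy": 0,"dz": -3,"ax": 0,"ay": 0,"az": 0},
    {"fingers": 0.2,"dx": 0,"dy": 0,"dz": -3,"ax": 0,"ay": 0,"az": 0},
    {"fingers": 0.2,"dx": 0,"dy": 0,"dz": -3,"ax": 0,"ay": 0,"az": 0},
    {"fingers": 0.2,"dx": 0,"dy": 0,"dz": -3,"ax": 0,"ay": 0,"az": 0},
    {"fingers": 0.2,"dx": 0,"dy": 0,"dz": 0,"ax": 0,"ay": 0,"az": 0}
  ]
}}

```text
clock: 63.77
position: [0.5754, 0.0244, 0.2698]
tool_rot: [[0.999, 0.037, 0.011], [0.037, -0.999, -0.002], [0.011, 0.002, -1.0]]
wrist_force: [1.0, 0.2, 0.4]
gripper_width: 0.0514
```

```bash
python3 - <<'E'
from h import *
p=viewer.camera_params("wrist");im=shot("wrist","w24")
s=monitor.sense();u,k=darkblob(im,p,(.574,.0245,.092));print(s["position"],u,k[:2])
# clamp tip dark blob near nominal
C=np.array([.5738,.0233]);ex=np.array([-.037,.999])
for th in (2.75,):
    q=C+ex*(.110-.079*np.cos(th));z=.1+.079*np.sin(th);print("clamp tip nominal",q,z,proj("w",(*q,z),p))
u,k=darkblob(im,p,(*q,z),r=60,thr=35);print(u,k[:4])
pt=viewer.camera_params("top");ps=viewer.camera_params("scene")
a=shot("scene","s24");t=shot("top","t24")
for c,i,pp in (("scene",a,ps),("top",t,pt)):
    u,k=darkblob(i,pp,(*q,z),r=22,thr=45);print(c,u,k[:3])
E
```

```text
[0.57476864 0.02448275 0.26646083] [315.11163982 209.64972162] [(np.int32(733), array([316.10231924, 207.87994543]), [302, 191, 29, 34])]
clamp tip nominal [0.56702826 0.20613687] 0.1301512183721342 [313.57910198 -61.52161427]
[313.57910198 -61.52161427] []
scene [408.19188715 221.47184916] [(np.int32(624), array([417.61378205, 226.68589744]), [402, 213, 28, 30])]
top [228.51309435 210.96235986] [(np.int32(399), array([210.29573935, 206.48621554]), [206, 188, 13, 44]), (np.int32(64), array([229.      , 210.921875]), [226, 206, 7, 10])]
```

The cap is seated: the knob is back at its place and the force rose when it reached the seat. Next: locate the clamp tip.

```bash
python3 - <<'E'
from h import *
pt=viewer.camera_params("top");ps=viewer.camera_params("scene")
a=cv2.imread("pics/s24.png");g=cv2.cvtColor(a,cv2.COLOR_BGR2GRAY);print(g[206:230:2,384:420:2])
X=tri([ray("top",(229.3,211),pt),ray("scene",(398,216.5),ps)]);print("tip tri",X)
C=np.array([.5738,.0233]);ex=np.array([-.037,.999])
for th in (2.3,2.5,2.6,2.75):
    q=C+ex*(.110-.079*np.cos(th));z=.1+.079*np.sin(th);print(th,(*q.round(4),round(z,4)),proj("s",(*q,z),ps).round(1),proj("t",(*q,z),pt).round(1))
E
```

```text
[[199 199 199 199 198 198 197 196 195 191 190 202 204 202 202 200 200 198]
 [200 200 200 200 199 198 195 192 189 186 192 201 199 198 197 196 197 197]
 [201 201 197 197 186 148 163 185 183 190 197 198 198 198 196 198 198 201]
 [195 192 190 184 102  36  49 169 193 200 186 155 193 203 204 199 198 175]
 [184 182 180 171  43  30  20 101 201 149  61  32  98 147 136  94  73  44]
 [178 178 179 187 129  22  13  33 126  34  16  21  20  21   8   5   6   5]
 [187 194 198 203 197  65   6  10  86  74  18  22  24  24  15   5   6   8]
 [203 202 203 201 206 178  95  38 106 145  91  15  20  14  10  12   8   8]
 [202 203 206 208 211 209 169  72  77 144 119  14   9   9   9  10  12  14]
 [209 208 208 207 198 140 101 103 129 104  62  10   7   8  17  22  25  23]
 [203 202 204 170 104  89 102 133  85  72  39   3  11   8  22  25  23  24]
 [202 197 149  97  92  93  83  75 125 167  99  13   8  10   9  23  23  26]]
tip tri [0.56008251 0.19349888 0.14410934]
2.3 (np.float64(0.5678), np.float64(0.1858), np.float64(0.1589)) [401.9 213.7] [235.8 207.9]
2.5 (np.float64(0.5674), np.float64(0.1964), np.float64(0.1473)) [405.5 216.6] [231.7 209.2]
2.6 (np.float64(0.5672), np.float64(0.2008), np.float64(0.1407)) [406.8 218.4] [230.1 209.9]
2.75 (np.float64(0.567), np.float64(0.2061), np.float64(0.1302)) [408.2 221.5] [228.5 211. ]
```

Request:
{"fn": "carry_out", "kwargs": {
  "targets": [
    {"fingers": 0.2,"dx": 0,"dy": -1,"dz": 0,"ax": 0,"ay": 0,"az": 0},
    {"fingers": 0.2,"dx": 0,"dy": -2,"dz": 0,"ax": 0,"ay": 0,"az": 0},
    {"fingers": 0.2,"dx": 0,"dy": -2.5,"dz": 0.4,"ax": 0,"ay": 0,"az": 0},
    {"fingers": 0.2,"dx": 0,"dy": -2.5,"dz": 0.4,"ax": 0,"ay": 0,"az": 0},
    {"fingers": 0.2,"dx": 0,"dy": -2.5,"dz": 0.4,"ax": 0,"ay": 0,"az": 0},
    {"fingers": 0.2,"dx": 0,"dy": -2.5,"dz": 0.4,"ax": 0,"ay": 0,"az": 0},
    {"fingers": 0.2,"dx": 0,"dy": -2.5,"dz": 0.4,"ax": 0,"ay": 0,"az": 0},
    {"fingers": 0.2,"dx": 0,"dy": -1.6,"dz": 0.3,"ax": 0,"ay": 0,"az": 0},
    {"fingers": 0.2,"dx": 0,"dy": -1,"dz": 0,"ax": 0,"ay": 0,"az": 0},
    {"fingers": 0.2,"dx": 0,"dy": 0,"dz": 0,"ax": 0,"ay": 0,"az": 0},
    {"fingers": 0.2,"dx": 0,"dy": 0,"dz": 0,"ax": 0,"ay": 0,"az": 0},
    {"fingers": 0.2,"dx": 0,"dy": 0,"dz": 0,"ax": 0,"ay": 0,"az": 0}
  ]
}}

```text
clock: 64.92
position: [0.5673, 0.2047, 0.2398]
tool_rot: [[0.999, 0.036, -0.0], [0.036, -0.999, -0.0], [-0.0, 0.0, -1.0]]
wrist_force: [0.0, -0.3, -0.7]
gripper_width: 0.0513
```

```bash
python3 - <<'E'
from h import *
p=viewer.camera_params("wrist");im=shot("wrist","w25");s=monitor.sense()
u,k=darkblob(im,p,(.567,.205,.133),r=60,thr=40);print(s["position"],u,k[:4])
hsv=cv2.cvtColor(im,cv2.COLOR_BGR2GRAY);x,y=map(int,u);print(hsv[y-60:y+60:6,x-60:x+66:6])
E
```

```text
[0.56739931 0.20450867 0.23985414] [318.4115167  231.85260671] [(np.int32(1958), array([319.45863126, 267.79315628]), [268, 227, 102, 64])]
[[166 168 167 170 165 161 162 154 152 168 170 167 170 168 167 154 154 154
  150 142 142]
 [171 168 168 168 164 161 161 155 153 170 169 166 170 170 164 151 154 154
  151 147 143]
 [168 171 169 171 167 161 160 154 155 170 171 168 170 166 163 150 155 156
  150 144 140]
 [167 168 164 170 168 162 160 154 155 169 172 168 170 168 162 151 157 154
  154 143 139]
 [168 168 168 171 167 161 161 152 154 168 170 166 171 169 158 147 156 154
  153 144 140]
 [166 168 166 171 165 161 159 152 153 161 158 165 169 169 157 147 153 151
  150 144 139]
 [168 169 167 169 165 161 157  96 102 101 103 102 106 104  98  92 144 153
  151 142 138]
 [166 170 166 157 107 101  97  94 101 105 102 102 106 104  97  91  97  92
  152 142 137]
 [104 107 105 109 102  98  97  93 103  99 102 100 102 102  94  89  94  91
  146 139 136]
 [103 108 104 104 102  99  95  57  49  46  46  45  45  79  92  88  93  89
  146 142 134]
 [105 104 103 106 100  97  92  43  43  42  40  38  39  49  91  85  91  91
  145  80  77]
 [103 103 101 104  97  95  92  39  40  39  37  36  33  40  87  84  91  85
   84  81  77]
 [101 102 100 103  98  95  91  39  38  37  35  32  34  45  87  85  90  83
   79  79  77]
 [130  99  96 101  96  94  89  42  33  30  31  30  28  56  83  84  89  84
   82  78  75]
 [129  97  98 169  96  91  88  95  37  66  66  68  32  87  85  86  88  84
  140  77  79]
 [163 149 164 170 160  89  84  92  33  54  53  59  31  73  82  85  88  83
  140 136 136]
 [163 164 166 170 162  89  86  74  34  54  52  58  30  43  79  85  87  84
  138 136 137]
 [164 166 165 171 163  87  92  50  30  52  55  57  27  25  80  86  88  83
  138 134 139]
 [167 166 164 170 164  77  30  30  26  22  17  19  25  27  27  71  84  80
  137 133 135]
 [162 166 168  55  37  32  32  29  28  17  19  19  27  27  25  28  29  29
  136 134 136]]
```

The cross grip shows as a 37×29 px block right below the jaws, about 4 mm short of the nominal place, so the clamp is at about 2.6 rad. Next: grip it.

Request:
{"fn": "carry_out", "kwargs": {
  "targets": [
    {"fingers": 0.2,"dx": 0,"dy": 0.35,"dz": 1.5,"ax": 0,"ay": 0,"az": 0},
    {"fingers": 0.2,"dx": 0,"dy": 0,"dz": 2.5,"ax": 0,"ay": 0,"az": 0},
    {"fingers": 0.2,"dx": 0,"dy": 0,"dz": 2.5,"ax": 0,"ay": 0,"az": 0},
    {"fingers": 0.2,"dx": 0,"dy": 0,"dz": 2.5,"ax": 0,"ay": 0,"az": 0},
    {"fingers": 0.2,"dx": 0,"dy": 0,"dz": 1.7,"ax": 0,"ay": 0,"az": 0},
    {"fingers": 0.2,"dx": 0,"dy": 0,"dz": 0.8,"ax": 0,"ay": 0,"az": 0},
    {"fingers": 0.2,"dx": 0,"dy": 0,"dz": 0,"ax": 0,"ay": 0,"az": 0},
    {"fingers": 0.2,"dx": 0,"dy": 0,"dz": 0,"ax": 0,"ay": 0,"az": 0},
    {"fingers": -0.3,"dx": 0,"dy": 0,"dz": 0,"ax": 0,"ay": 0,"az": 0},
    {"fingers": -1,"dx": 0,"dy": 0,"dz": 0,"ax": 0,"ay": 0,"az": 0},
    {"fingers": -1,"dx": 0,"dy": 0,"dz": 0,"ax": 0,"ay": 0,"az": 0},
    {"fingers": -1,"dx": 0,"dy": 0,"dz": 0,"ax": 0,"ay": 0,"az": 0}
  ]
}}

```text
clock: 65.97
position: [0.5662, 0.2025, 0.1256]
tool_rot: [[0.999, 0.038, -0.002], [0.038, -0.999, 0.0], [-0.002, -0.0, -1.0]]
wrist_force: [-8.7, 2.1, 3.6]
gripper_width: 0.023
```

Request:
{"fn": "carry_out", "kwargs": {
  "targets": [
    {"fingers": -1,"dx": 0,"dy": 0,"dz": 0,"ax": 0,"ay": 0,"az": 0},
    {"fingers": -1,"dx": 0,"dy": 0,"dz": 0,"ax": 0,"ay": 0,"az": 0}
  ]
}}

```text
clock: 66.13
position: [0.5662, 0.2025, 0.1256]
tool_rot: [[0.999, 0.038, -0.002], [0.038, -0.999, 0.0], [-0.002, -0.0, -1.0]]
wrist_force: [-8.4, 1.2, 4.1]
gripper_width: 0.0223
```

```bash
python3 - <<'E'
from h import *
s=monitor.sense();T=s["position"];C=np.array([.5738,.0233]);ex=np.array([-.037,.999])
print(T,s["gripper_width"],s["wrist_force"])
xs=(T[:2]-C)@ex-.110;print("hor from hinge",xs)
th0=np.arccos(-xs/.079) if abs(xs)<.079 else None;print("theta from x",th0)
th0=th0 or 2.62
# arc waypoints: cumulative tool shifts (dy = -world ex dir, dz down)
prev=None
for th in np.linspace(th0,0,23):
    q=np.array([-.079*np.cos(th),.079*np.sin(th)])*100
    if prev is not None: print(round(th,2),"dy",round(-(q-prev)[0],2),"dz",round(-(q-prev)[1],2))
    prev=q
E
```

```text
[0.56622075 0.2024748  0.12562853] 0.022315218592272874 [-8.38239745  1.19217945  4.07685712]
hor from hinge 0.06927605724257281
theta from x 2.6401960045985464
2.52 dy 0.5 dz -0.8
2.4 dy 0.6 dz -0.74
2.28 dy 0.68 dz -0.66
2.16 dy 0.75 dz -0.57
2.04 dy 0.82 dz -0.48
1.92 dy 0.87 dz -0.38
1.8 dy 0.91 dz -0.27
1.68 dy 0.93 dz -0.16
1.56 dy 0.95 dz -0.05
1.44 dy 0.95 dz 0.07
1.32 dy 0.93 dz 0.18
1.2 dy 0.9 dz 0.29
1.08 dy 0.86 dz 0.4
0.96 dy 0.81 dz 0.5
0.84 dy 0.74 dz 0.59
0.72 dy 0.67 dz 0.67
0.6 dy 0.58 dz 0.75
0.48 dy 0.49 dz 0.81
0.36 dy 0.39 dz 0.87
0.24 dy 0.28 dz 0.91
0.12 dy 0.17 dz 0.93
0.0 dy 0.06 dz 0.95
```

Request:
{"fn": "carry_out", "kwargs": {
  "targets": [
    {"fingers": -1,"dx": -0.1,"dy": 0.3,"dz": -0.4,"ax": 0,"ay": 0,"az": 0},
    {"fingers": -1,"dx": 0,"dy": 0.2,"dz": -0.4,"ax": 0,"ay": 0,"az": 0},
    {"fingers": -1,"dx": 0,"dy": 0.6,"dz": -0.74,"ax": 0,"ay": 0,"az": 0},
    {"fingers": -1,"dx": 0,"dy": 0.68,"dz": -0.66,"ax": 0,"ay": 0,"az": 0},
    {"fingers": -1,"dx": 0,"dy": 0.75,"dz": -0.57,"ax": 0,"ay": 0,"az": 0},
    {"fingers": -1,"dx": 0,"dy": 0.82,"dz": -0.48,"ax": 0,"ay": 0,"az": 0},
    {"fingers": -1,"dx": 0,"dy": 0.87,"dz": -0.38,"ax": 0,"ay": 0,"az": 0},
    {"fingers": -1,"dx": 0,"dy": 0.91,"dz": -0.27,"ax": 0,"ay": 0,"az": 0},
    {"fingers": -1,"dx": 0,"dy": 0.93,"dz": -0.16,"ax": 0,"ay": 0,"az": 0},
    {"fingers": -1,"dx": 0,"dy": 0.95,"dz": -0.05,"ax": 0,"ay": 0,"az": 0},
    {"fingers": -1,"dx": 0,"dy": 0,"dz": 0,"ax": 0,"ay": 0,"az": 0},
    {"fingers": -1,"dx": 0,"dy": 0,"dz": 0,"ax": 0,"ay": 0,"az": 0}
  ]
}}

```text
clock: 67.13
position: [0.5687, 0.1311, 0.1665]
tool_rot: [[0.999, 0.036, -0.0], [0.036, -0.999, -0.0], [-0.0, 0.0, -1.0]]
wrist_force: [-3.8, 2.8, -4.2]
gripper_width: 0.0226
```

```bash
cat > arc.py <<'E'
from h import *
s=monitor.sense();T=s["position"];C=np.array([.5738,.0233]);ex=np.array([-.037,.999])
a=[(T[:2]-C)@ex-.110,T[2]+.0136-.1];print(T,s["gripper_width"],np.round(s["wrist_force"],1),"r",np.hypot(*a),"theta",np.arctan2(a[1],-a[0]))
E
python3 arc.py
```

```text
[0.56867569 0.13106244 0.16652737] 0.02260535708718194 [-3.8  2.8 -4.2] r 0.08015636551616322 theta 1.5438991364503671
```

Request:
{"fn": "carry_out", "kwargs": {
  "targets": [
    {"fingers": -1,"dx": 0,"dy": 0.95,"dz": 0.07,"ax": 0,"ay": 0,"az": 0},
    {"fingers": -1,"dx": 0,"dy": 0.93,"dz": 0.18,"ax": 0,"ay": 0,"az": 0},
    {"fingers": -1,"dx": 0,"dy": 0.9,"dz": 0.29,"ax": 0,"ay": 0,"az": 0},
    {"fingers": -1,"dx": 0,"dy": 0.86,"dz": 0.4,"ax": 0,"ay": 0,"az": 0},
    {"fingers": -1,"dx": 0,"dy": 0.81,"dz": 0.5,"ax": 0,"ay": 0,"az": 0},
    {"fingers": -1,"dx": 0,"dy": 0.74,"dz": 0.59,"ax": 0,"ay": 0,"az": 0},
    {"fingers": -1,"dx": 0,"dy": 0.67,"dz": 0.67,"ax": 0,"ay": 0,"az": 0},
    {"fingers": -1,"dx": 0,"dy": 0.58,"dz": 0.75,"ax": 0,"ay": 0,"az": 0},
    {"fingers": -1,"dx": 0,"dy": 0.49,"dz": 0.81,"ax": 0,"ay": 0,"az": 0},
    {"fingers": -1,"dx": 0,"dy": 0.39,"dz": 0.87,"ax": 0,"ay": 0,"az": 0},
    {"fingers": -1,"dx": 0,"dy": 0,"dz": 0,"ax": 0,"ay": 0,"az": 0},
    {"fingers": -1,"dx": 0,"dy": 0,"dz": 0,"ax": 0,"ay": 0,"az": 0}
  ]
}}

```text
clock: 68.13
position: [0.5717, 0.0577, 0.1161]
tool_rot: [[0.999, 0.035, 0.001], [0.035, -0.999, -0.001], [0.001, 0.001, -1.0]]
wrist_force: [-10.5, -0.9, 6.0]
gripper_width: 0.0226
```

```bash
python3 arc.py
```

```text
[0.57172127 0.05765223 0.11608812] 0.022571032151937228 [-10.5  -0.9   6. ] r 0.08122519533292726 theta 0.3741740382011744
```

Request:
{"fn": "carry_out", "kwargs": {
  "targets": [
    {"fingers": -1,"dx": -0.1,"dy": 0.28,"dz": 0.9,"ax": 0,"ay": 0,"az": 0},
    {"fingers": -1,"dx": 0,"dy": 0.17,"dz": 0.9,"ax": 0,"ay": 0,"az": 0},
    {"fingers": -1,"dx": 0,"dy": 0.06,"dz": 0.5,"ax": 0,"ay": 0,"az": 0},
    {"fingers": -1,"dx": 0,"dy": 0,"dz": 0.3,"ax": 0,"ay": 0,"az": 0},
    {"fingers": -1,"dx": 0,"dy": 0,"dz": 0.2,"ax": 0,"ay": 0,"az": 0},
    {"fingers": -1,"dx": 0,"dy": 0,"dz": 0,"ax": 0,"ay": 0,"az": 0},
    {"fingers": -1,"dx": 0,"dy": 0,"dz": 0,"ax": 0,"ay": 0,"az": 0}
  ]
}}

```text
clock: 68.72
position: [0.5714, 0.0538, 0.088]
tool_rot: [[0.999, 0.04, 0.002], [0.04, -0.999, -0.0], [0.002, 0.0, -1.0]]
wrist_force: [-2.2, 5.5, 1.3]
gripper_width: 0.0221
```

```bash
python3 arc.py
```

```text
[0.57136145 0.05375317 0.08803155] 0.02210730944074515 [-2.2  5.5  1.3] r 0.07950380200571615 theta 0.020523075748401468
```

Request:
{"fn": "carry_out", "kwargs": {
  "targets": [
    {"fingers": -1,"dx": 0,"dy": 0,"dz": 0.15,"ax": 0,"ay": 0,"az": 0},
    {"fingers": -1,"dx": 0,"dy": 0,"dz": 0.15,"ax": 0,"ay": 0,"az": 0},
    {"fingers": -1,"dx": 0,"dy": 0,"dz": 0.1,"ax": 0,"ay": 0,"az": 0},
    {"fingers": -1,"dx": 0,"dy": 0,"dz": 0,"ax": 0,"ay": 0,"az": 0},
    {"fingers": -1,"dx": 0,"dy": 0,"dz": 0,"ax": 0,"ay": 0,"az": 0}
  ]
}}

```text
clock: 69.13
position: [0.5715, 0.0531, 0.085]
tool_rot: [[0.999, 0.04, 0.002], [0.04, -0.999, -0.001], [0.002, 0.001, -1.0]]
wrist_force: [-6.1, 1.6, 8.4]
gripper_width: 0.0222
```

```bash
python3 arc.py
```

```text
[0.57145755 0.05313344 0.08498427] 0.02224308534271337 [-6.1  1.6  8.4] r 0.08012223513924965 theta -0.017670505430839038
```

Request:
{"fn": "carry_out", "kwargs": {
  "targets": [
    {"fingers": -1,"dx": 0,"dy": 0,"dz": 0.15,"ax": 0,"ay": 0,"az": 0},
    {"fingers": -1,"dx": 0,"dy": 0,"dz": 0.1,"ax": 0,"ay": 0,"az": 0},
    {"fingers": -1,"dx": 0,"dy": 0,"dz": 0,"ax": 0,"ay": 0,"az": 0},
    {"fingers": -1,"dx": 0,"dy": 0,"dz": 0,"ax": 0,"ay": 0,"az": 0}
  ]
}}

```text
clock: 69.47
position: [0.5715, 0.0528, 0.083]
tool_rot: [[0.999, 0.039, 0.003], [0.039, -0.999, -0.002], [0.002, 0.002, -1.0]]
wrist_force: [-8.8, -1.0, 13.6]
gripper_width: 0.0219
```

```bash
python3 arc.py
```

```text
[0.57154473 0.05278372 0.08300695] 0.021874857571450163 [-8.8 -1.  13.6] r 0.0805338251214195 theta -0.04214447617443443
```

Request:
{"fn": "carry_out", "kwargs": {
  "targets": [
    {"fingers": -0.6,"dx": 0,"dy": 0,"dz": 0,"ax": 0,"ay": 0,"az": 0},
    {"fingers": -0.1,"dx": 0,"dy": 0,"dz": 0,"ax": 0,"ay": 0,"az": 0},
    {"fingers": -0.1,"dx": 0,"dy": 0,"dz": 0,"ax": 0,"ay": 0,"az": 0},
    {"fingers": -0.1,"dx": 0,"dy": 0,"dz": -0.5,"ax": 0,"ay": 0,"az": 0},
    {"fingers": -0.1,"dx": 0,"dy": 0,"dz": -1.5,"ax": 0,"ay": 0,"az": 0},
    {"fingers": -0.1,"dx": 0,"dy": 0,"dz": -2,"ax": 0,"ay": 0,"az": 0},
    {"fingers": -1,"dx": 0,"dy": 0,"dz": -1,"ax": 0,"ay": 0,"az": 0},
    {"fingers": -1,"dx": 0,"dy": 0,"dz": 0,"ax": 0,"ay": 0,"az": 0},
    {"fingers": -1,"dx": 0,"dy": 0,"dz": 0,"ax": 0,"ay": 0,"az": 0},
    {"fingers": -1,"dx": 0,"dy": 0,"dz": 0,"ax": 0,"ay": 0,"az": 0},
    {"fingers": -1,"dx": 0,"dy": 0,"dz": 0,"ax": 0,"ay": 0,"az": 0}
  ]
}}

```text
clock: 70.38
position: [0.5704, 0.0536, 0.129]
tool_rot: [[0.999, 0.037, -0.002], [0.037, -0.999, 0.0], [-0.002, -0.0, -1.0]]
wrist_force: [0.6, 0.2, 0.9]
gripper_width: -0.0
```

```bash
python3 - <<'E'
from h import *
s=monitor.sense();print(s["position"],s["gripper_width"],shift((.5727,.0543,.112)))
E
```

```text
[0.57038388 0.053559   0.12902029] -3.6151057140983595e-05 [[0.24, -0.07, 1.7]]
```

Request:
{"fn": "carry_out", "kwargs": {
  "targets": [
    {"fingers": -1,"dx": 0.2,"dy": 0,"dz": 0.8,"ax": 0,"ay": 0,"az": 0},
    {"fingers": -1,"dx": 0,"dy": 0,"dz": 0.6,"ax": 0,"ay": 0,"az": 0},
    {"fingers": -1,"dx": 0,"dy": 0,"dz": 0.3,"ax": 0,"ay": 0,"az": 0},
    {"fingers": -1,"dx": 0,"dy": 0,"dz": 0.2,"ax": 0,"ay": 0,"az": 0},
    {"fingers": -1,"dx": 0,"dy": 0,"dz": 0,"ax": 0,"ay": 0,"az": 0},
    {"fingers": -1,"dx": 0,"dy": 0,"dz": 0,"ax": 0,"ay": 0,"az": 0}
  ]
}}

```text
clock: 70.88
position: [0.5726, 0.0536, 0.1117]
tool_rot: [[0.999, 0.037, -0.0], [0.037, -0.999, -0.0], [-0.0, 0.0, -1.0]]
wrist_force: [-4.6, 0.2, 10.5]
gripper_width: 0.0
```

Request:
{"fn": "carry_out", "kwargs": {
  "targets": [
    {"fingers": -1,"dx": 0,"dy": 0,"dz": 0.1,"ax": 0,"ay": 0,"az": 0},
    {"fingers": -1,"dx": 0,"dy": 0,"dz": 0,"ax": 0,"ay": 0,"az": 0},
    {"fingers": -1,"dx": 0,"dy": 0,"dz": 0,"ax": 0,"ay": 0,"az": 0}
  ]
}}

```text
clock: 71.13
position: [0.5727, 0.0536, 0.1115]
tool_rot: [[0.999, 0.037, 0.0], [0.037, -0.999, -0.0], [0.0, 0.0, -1.0]]
wrist_force: [-7.6, -0.7, 15.9]
gripper_width: -0.0003
```

The grip is on its stop: z stays at 0.1115 while the force climbs from 10 to 16 N. I'll back off and make the final check.

Request:
{"fn": "carry_out", "kwargs": {
  "targets": [
    {"fingers": -1,"dx": 0,"dy": 0,"dz": -1,"ax": 0,"ay": 0,"az": 0},
    {"fingers": -1,"dx": 0,"dy": 0,"dz": -2.5,"ax": 0,"ay": 0,"az": 0},
    {"fingers": -1,"dx": 0,"dy": 0,"dz": -3,"ax": 0,"ay": 0,"az": 0},
    {"fingers": -1,"dx": 0,"dy": 0,"dz": -3,"ax": 0,"ay": 0,"az": 0},
    {"fingers": -1,"dx": -1,"dy": 0,"dz": -3,"ax": 0,"ay": 0,"az": 0},
    {"fingers": -1,"dx": -2.5,"dy": 0,"dz": -2,"ax": 0,"ay": 0,"az": 0},
    {"fingers": -1,"dx": -3,"dy": 0,"dz": 0,"ax": 0,"ay": 0,"az": 0},
    {"fingers": -1,"dx": -3,"dy": 0,"dz": 0,"ax": 0,"ay": 0,"az": 0},
    {"fingers": -1,"dx": -3,"dy": 0,"dz": 0,"ax": 0,"ay": 0,"az": 0},
    {"fingers": -1,"dx": -2.5,"dy": 0,"dz": 0,"ax": 0,"ay": 0,"az": 0},
    {"fingers": -1,"dx": 0,"dy": 0,"dz": 0,"ax": 0,"ay": 0,"az": 0},
    {"fingers": -1,"dx": 0,"dy": 0,"dz": 0,"ax": 0,"ay": 0,"az": 0}
  ]
}}

```text
clock: 72.13
position: [0.4226, 0.0481, 0.2555]
tool_rot: [[0.999, 0.037, 0.001], [0.037, -0.999, -0.0], [0.001, 0.0, -1.0]]
wrist_force: [-0.0, 0.2, 0.4]
gripper_width: -0.0004
```

```bash
python3 - <<'E'
from h import *
a=shot("scene","s30");t=shot("top","t30")
cv2.imwrite("pics/fin.png",np.vstack([cv2.resize(a[180:400,120:520],(520,286),interpolation=cv2.INTER_CUBIC),cv2.resize(t[90:330,110:560],(520,277),interpolation=cv2.INTER_CUBIC)]))
t0=cv2.imread("pics/top0.png")
for n,b in [("tree",(250,105,295,155)),("tape",(308,115,352,160)),("mug",(392,125,428,178)),("pick",(398,265,462,295))]:
    x0,y0,x1,y1=b;print(n,"mean abs diff",np.abs(t[y0:y1,x0:x1].astype(int)-t0[y0:y1,x0:x1]).mean().round(1))
print(monitor.sense()["position"],monitor.sense()["clock"])
E
```

```text
tree mean abs diff 3.3
tape mean abs diff 3.4
mug mean abs diff 3.7
pick mean abs diff 4.4
[0.42359114 0.04805207 0.25513547] 72.2333
```

The picture limit is used up, so the last checks are by numbers.

```bash
python3 - <<'E'
from h import *
a=cv2.imread("pics/s30.png");a0=cv2.imread("pics/scene0.png");s24=cv2.imread("pics/s24.png");ps=viewer.camera_params("scene")
for n,b in [("tree",(398,285,448,362)),("tape",(320,343,378,396)),("mug",(215,352,266,415)),("pick",(148,248,215,292)),("carton",(214,214,258,252)),("glue",(398,142,426,192)),("bigcap",(110,196,196,252)),("smallcap",(270,205,318,238))]:
    x0,y0,x1,y1=b;print(n,np.abs(a[y0:y1,x0:x1].astype(int)-a0[y0:y1,x0:x1]).mean().round(1))
print("old clamp place changed",np.abs(a[205:245,376:412].astype(int)-a0[205:245,376:412]).mean().round(1))
viewer.read_camera("scene");
for n in ["ring_center","clamp_tip","cap_knob"]: print(n,[(np.round(r["rect"]).tolist(),round(r["score"],2)) for r in models.spot_in(n,"scene")[:4]])
C=np.array([.5738,.0233]);ex=np.array([-.037,.999])
print("clamp tip down px",proj("s",(*(C+ex*.031),.1),ps).round(0),"hinge",proj("s",(*(C+ex*.11),.1),ps).round(0),"knob",proj("s",(*C,.09),ps).round(0))
g=cv2.cvtColor(a,cv2.COLOR_BGR2GRAY);u=proj("s",(*(C+ex*.031),.1),ps);print("grip darkness",g[int(u[1])-3:int(u[1])+4,int(u[0])-4:int(u[0])+5].mean())
E
```

```text
tree 1.4
tape 1.6
mug 1.6
pick 3.7
carton 16.8
glue 1.4
bigcap 26.8
smallcap 22.6
old clamp place changed 24.4
ring_center [([461.0, 244.0, 64.0, 50.0], 0.7)]
clamp_tip [([357.0, 252.0, 40.0, 28.0], 0.78)]
cap_knob [([292.0, 221.0, 41.0, 26.0], 0.92), ([153.0, 224.0, 80.0, 58.0], 0.63), ([329.0, 269.0, 63.0, 44.0], 0.58), ([183.0, 263.0, 61.0, 31.0], 0.22)]
clamp tip down px [343. 251.] hinge [377. 241.] knob [329. 259.]
grip darkness 23.88888888888889
```

```bash
python3 -c "
from rig import order
print(order.close_job())"
```

```text
the job is handed in; nothing more can be done
None
```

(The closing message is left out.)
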